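Sort the honey jars under the swing-arm lamp

TASK

Swing the lamp arm well clear of the wooden jar rack, then sort every honey jar by whether it fits the rack: slide those slim enough between its rails until each stands wholly inside, and stand those too wide for the rails upright in the shallow tray. The jars are thin glass, so grip them gently, and leave the mug and the can alone. When all are sorted, swing the lamp back over the middle of the rack and let go.

Things in the scene. Friction and masses are not known exactly. Their poses are not given: they have to be found in the camera images.
- rack: wooden jar rack, fixed, 200 x 80 mm, long side along its x. Origin: centre of the underside. Floor board 5 mm thick with two rails along x, 43.5 mm apart, 8 mm thick, tops at z = 19 mm, from x = -40 mm to a back stop (top z = 25 mm) at x = 100 mm. The lane between, centred on y = 0, opens to -x. It holds three slim jars in a row. A jar is wholly inside if its centre is beyond x = -20 mm.
- rack_mouth (a point): the lane's mouth, on its floor, at rack x = -60 mm. From here the rails narrow over 18 mm, from about 68 to 43.5 mm apart. Before it the bare board goes on 40 mm to -x as a loading ledge, level with the lane's floor. A slim jar slides in with 1.7 mm to spare each side; a wide one stops in the flare with its centre 8 mm past this point. Waxed wood, low friction.
- rack_mid (a point): the middle of the rack's lane, on its floor (30 mm along x from the rack's origin)
- lamp_arm (a joint): angle of the lamp arm about its upright hinge, rad, from -0.4 to 1.7: at 0 the lamp head points at about the middle of the rack; growing values swing it counter-clockwise seen from above, towards the robot's right, clear of the rack (about 1.2 is well clear). It turns stiffly (0.2 N m) and stays where it is left.
- lamp_knob (a point): the middle of the black upright round knob (16 mm across, 48 mm tall) on top of the lamp's white shade (100 mm across), to grip from above; 242 mm above the table, 234 mm from the hinge axis. Knob top 20 mm above this point, shade top 28 mm below, shade underside 77 mm below. Well clear: 200 mm or more from the rack's middle seen from above; over the middle: within 50 mm.
- lamp_hinge (a point): point on the lamp's upright hinge axis, 200 mm above the table; the post (20 mm thick, up to z = 216 mm) and its 110 mm round foot stand on this axis, fixed. The arm's bar, 18 mm wide, lies at 200 to 214 mm height.
- tray: shallow blue plastic tray, fixed, 210 x 125 mm outside, walls 4 mm thick and 20 mm high, floor 4 mm thick. Origin: centre of the underside, long side along its own x.
- jar_a: small round honey jar, amber glass with a steel lid, straight-sided, 50 mm tall, about 90 g, either slim (40 mm across) or wide (50 mm); the name does not tell which. Origin: centre of the underside, z up. Thin glass: the fingers may load it with at most 80 N in all (both added); a grip set to 20 to 25 N is safe and holds it. May be absent.
- jar_b: small round honey jar, amber glass with a steel lid, straight-sided, 50 mm tall, about 90 g, either slim (40 mm across) or wide (50 mm); the name does not tell which. Origin: centre of the underside, z up. Thin glass: the fingers may load it with at most 80 N in all (both added); a grip set to 20 to 25 N is safe and holds it. May be absent.
- jar_c: small round honey jar, amber glass with a steel lid, straight-sided, 50 mm tall, about 90 g, either slim (40 mm across) or wide (50 mm); the name does not tell which. Origin: centre of the underside, z up. Thin glass: the fingers may load it with at most 80 N in all (both added); a grip set to 20 to 25 N is safe and holds it. May be absent.
- jar_d: small round honey jar, amber glass with a steel lid, straight-sided, 50 mm tall, about 90 g, either slim (40 mm across) or wide (50 mm); the name does not tell which. Origin: centre of the underside, z up. Thin glass: the fingers may load it with at most 80 N in all (both added); a grip set to 20 to 25 N is safe and holds it. May be absent.
- jar_e: small round honey jar, amber glass with a steel lid, straight-sided, 50 mm tall, about 90 g, either slim (40 mm across) or wide (50 mm); the name does not tell which. Origin: centre of the underside, z up. Thin glass: the fingers may load it with at most 80 N in all (both added); a grip set to 20 to 25 N is safe and holds it. May be absent.
- jar_f: small round honey jar, amber glass with a steel lid, straight-sided, 50 mm tall, about 90 g, either slim (40 mm across) or wide (50 mm); the name does not tell which. Origin: centre of the underside, z up. Thin glass: the fingers may load it with at most 80 N in all (both added); a grip set to 20 to 25 N is safe and holds it. May be absent.
- mug: white mug, 76 mm across, 90 mm tall: leave alone. Origin: centre of the underside.
- can: food can, 72 mm across, 110 mm tall: leave alone. Origin: centre of the underside.
There are look-alikes about, which are no part of the job. What is shaped like the jar_d but red is not meant.

How it is judged:
By the outcome, as a careful person would: the job done as asked, in the order asked, and still so for the second after the job is handed in, with the robot touching nothing.
Of jar_a, jar_b, jar_c, jar_d, jar_e, jar_f only 4 to 6 are there at a start; the rules pass over those that are not, and their reading is None.
At some moment in a run one of jar_a, jar_b, jar_c, jar_d, jar_e, jar_f may be knocked a few centimetres aside while the robot is not near it.
Once in a run the grip may slacken for a moment while it holds something.
It also fails if it takes over 210 s, if anything falls off the work surface, if the arm or the gripper's body presses on something with over 40 N, if the wrist force passes 120 N, or if a joint passes its speed limit or range.

ROBOT

A 6-joint arm with a two-finger parallel gripper is mounted at the origin on the work surface. World frame = base frame: x ahead of the robot, y to its left, z up, the work surface at z = 0. Lengths are in m, angles in rad, forces in N, time in s.
With the tool pointing down it reaches from about 0.325 to 0.875 m from the base axis. Payload 4.4 kg.
Tool frame: the origin (TCP) lies at the very end of the fingers, on their centre line; the grasp point (between the pads) lies 19 mm behind it; z points along the fingers, y is the direction in which the jaws open and shut (so a half turn about z gives the same grasp; the last joint's range is limited). The gripper opens to 85 mm and grips with 20 to 120 N. Pads are 22 mm wide; open, the fingers measure 114 mm over their backs; the gripper's body (76 mm by 85 mm) begins 54 mm behind the grasp point. The pads swing forward as they close: fully open they stand 13 mm farther back than shut.
Start: joints at [-1.429, 0.207, 1.542, -0, 1.393, -0.15], TCP at [0.165, -0.551, 0.197] pointing down, gripper open.
Joint ranges: [-2.73, 2.73], [-0.86, 2.22], [0.23, 2.46], [-1.11, 4.25], [0.08, 2.63], [-2.82, 2.82]. Speed limits (rad/s): [2.79, 2.79, 3.14, 3.14, 3.14, 3.14].

INTERFACE

Orientations are given as a unit quaternion [x, y, z, w].
In Python, from station import * gives the robot as it stands.
- The arm moves only by the tool apply_moves, never from a script. Its argument "steps" is a list that holds one entry, the list of rows, each a list of 7 numbers: the shift along the tool's x, y, z in m, then the turn, a rotation vector about the tool's x, y, z in degrees, then the finger opening in m, from 0 to 0.0854. A call has 1 to 20 rows; each row shifts and turns the pose as measured when the row begins, along the tool's axes as they then stand; what a row does not reach is not made up. A row lasts 1/8 s, in which the tool goes at most 62.5 mm and 10.7 degrees, less where a joint would pass 70% of its speed; a pose out of reach is approached as far as the arm can. A call with a gripper value outside its range is refused whole. The fingers move at their own pace and stop on an object; the grip force is fixed at half the most. Time passes only in rows, so rows that do not move let the fingers close. It gives the time, the measured TCP pose, the force and the opening at its end, in the units of the state.
- read_state(): the state, without advancing time (a new reading comes with each control period).
- capture(name): name is "scene" or "top"; returns (picture, depth): 400x640x3 uint8, blue, green, red; 400x640 float32, m along the optical axis (not along the pixel's ray), 0 where there is no reading.
- camera_info(name): a dict with "camera_matrix" (3x3 intrinsics, pixels), "rvec" (rotation vector, rad) and "tvec" (3), from world to camera coordinates, as OpenCV has them. Camera axes: x right, y down, z forward; pixel columns grow to the right and rows downward; lengths in m; the calibration is good to about 2 mm. A picture is of the moment at which its call begins. camera_info takes no time and is no camera call.
- finish_job(): hands the job in, once; it reports no verdict.
The state is a dict: "time_s": time; "q": joint angles; "joint_vel": joint speeds; "joint_torque": joint torques, N m; "tool_pos": TCP position; "eef_rot": TCP orientation; "contact_force": force on the tool from outside, world axes, zero at the start; "wrist_torque": the same for the moment, N m; "gripper_width": opening from 0.0 (shut) to 1.0 (fully open).
Only numpy, scipy, OpenCV 4.12 (cv2) and the standard library are available. Lean on these libraries where they do the work, as an engineer would, in place of code of your own. Each camera call takes 0.05 s, during which the arm holds its last target.

## Working session

There is one attempt and no reset: what is moved stays moved. The work goes in short steps, Python scripts to look and compute and a tool call to move; the robot and the scene stay as the last step left them, time stands still between calls to the robot, and variables do not carry over. Pictures are saved under pics/ and viewed, and the job is handed in when it is done.

Besides the shell and the picture viewer there is one more tool, called after "Call:" as name(argument=value, ...) on one line, values as JSON. apply_moves: Moves the arm, as the interface text tells. Its arguments: {"type":"object","properties":{"steps":{"type":"array"}},"required":["steps"]}

```bash
ls; mkdir -p pics; cat > h.py <<'E'
from station import *
import numpy as np, cv2
from scipy.spatial.transform import Rotation as R
def cam(n):
    c=camera_info(n); K=np.array(c["camera_matrix"],float); Rm=cv2.Rodrigues(np.array(c["rvec"],float))[0]; t=np.array(c["tvec"],float).ravel(); return K,Rm,t
def cloud(n,d):
    K,Rm,t=cam(n); v,u=np.mgrid[0:d.shape[0],0:d.shape[1]]
    p=np.stack([(u-K[0,2])/K[0,0]*d,(v-K[1,2])/K[1,1]*d,d],-1)
    return (p-t)@Rm
def ray(n,u,v,z):
    K,Rm,t=cam(n); r=np.array([(u-K[0,2])/K[0,0],(v-K[1,2])/K[1,1],1])@Rm; o=-t@Rm
    return o+r*(z-o[2])/r[2]
def shot(n,tag):
    im,d=capture(n); np.savez(f"{tag}.npz",im=im,d=d); cv2.imwrite(f"pics/{tag}.png",im); return im,d
E
python3 - <<'E'
from h import *
for n in("scene","top"):
    shot(n,n+"0"); K,Rm,t=cam(n); print(K.round(1).tolist(),(-t@Rm).round(3))
s=read_state();print(s)
E
```

```text
pics
[[455.1, 0.0, 324.2], [0.0, 455.1, 195.1], [0.0, 0.0, 1.0]] [0.949 0.588 1.019]
[[476.5, 0.0, 307.1], [0.0, 476.5, 199.0], [0.0, 0.0, 1.0]] [ 0.461 -0.012  1.202]
{'time_s': 0.1, 'q': array([-1.42950255e+00,  2.07352308e-01,  1.54282159e+00,  5.16466536e-07,
        1.39354406e+00, -1.50534620e-01]), 'joint_vel': array([ 0.0005057 , -0.00264256, -0.00330528, -0.00119705, -0.00043732,
        0.00118971]), 'joint_torque': array([-4.36897590e-04, -3.84090364e+01, -2.92548108e+01, -2.32973744e-04,
        4.85986980e-03,  1.68450180e-05]), 'tool_pos': array([ 0.16528988, -0.54992378,  0.19562705]), 'eef_rot': array([ 9.89372846e-01,  1.45396844e-01,  5.16401924e-06, -1.06263918e-03]), 'contact_force': array([-1.00631564,  0.04961303, -0.39903451]), 'wrist_torque': array([ 0.04204191, -0.03828267, -0.03260594]), 'gripper_width': 1.0020088012806345}
```

View pics/scene0.png

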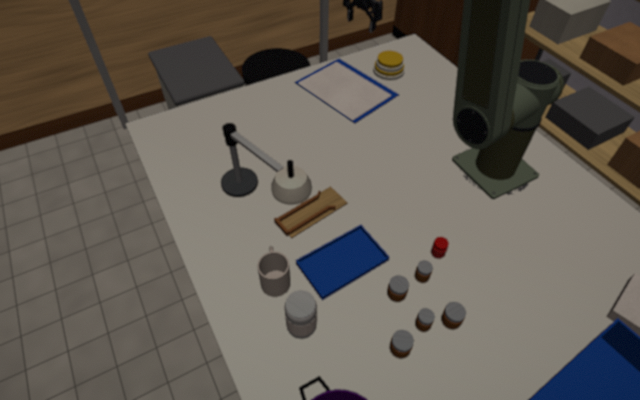

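View pics/top0.png

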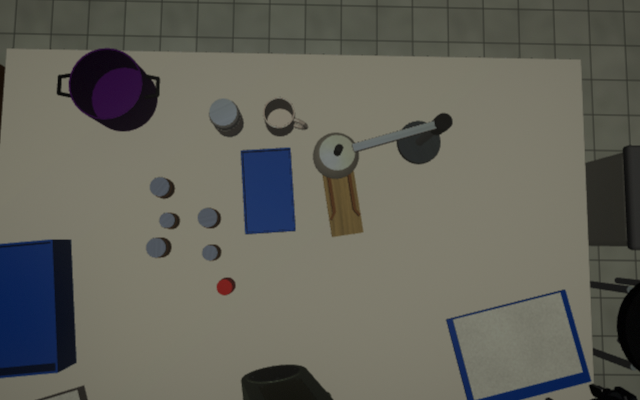

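```bash
python3 - <<'E'
from h import *
z=np.load("top0.npz");im,d=z["im"],z["d"];P=cloud("top",d)
K,Rm,t=cam("top");print(Rm.round(3))
def at(u,v):print(u,v,P[v,u].round(3))
for u,v in[(162,187),(168,220),(208,217),(157,247),(211,252),(226,286),(338,150),(443,121),(280,112),(224,112),(345,225),(268,190),(420,140),(100,220),(341,187)]:at(u,v)
g=np.clip(cv2.resize(im[90:310,130:470],None,fx=2.3,fy=2.3,interpolation=cv2.INTER_CUBIC).astype(float)*2,0,255).astype(np.uint8)
cv2.imwrite("pics/topcrop.png",g)
# components by height
H=P[...,2]; m=((H>0.035)&(H<0.07)&(d>0)).astype(np.uint8)
n,l,st,c=cv2.connectedComponentsWithStats(m)
for i in range(1,n):
    if 60<st[i,4]<1500:
        q=P[l==i]; print(c[i].round(1),st[i,4],np.median(q,0).round(3),(q.min(0)).round(3),q.max(0).round(3))
z=np.load("scene0.npz");im=z["im"]
g=np.clip(cv2.resize(im[210:370,230:480],None,fx=3,fy=3,interpolation=cv2.INTER_CUBIC).astype(float)*2,0,255).astype(np.uint8)
cv2.imwrite("pics/scenecrop.png",g)
E
```

```text
[[ 0.012 -1.     0.018]
 [-0.996 -0.014 -0.089]
 [ 0.089 -0.017 -0.996]]
162 187 [0.588 0.32  0.047]
168 220 [0.508 0.302 0.049]
208 217 [0.517 0.206 0.05 ]
157 247 [0.444 0.326 0.048]
211 252 [0.433 0.196 0.051]
226 286 [0.353 0.158 0.051]
338 150 [ 0.644 -0.09   0.261]
443 121 [ 0.717 -0.314  0.222]
280 112 [0.791 0.039 0.002]
224 112 [0.76  0.165 0.107]
345 225 [ 0.503 -0.129  0.005]
268 190 [0.589 0.066 0.004]
420 140 [ 0.712 -0.308  0.055]
100 220 [ 0.508  0.485 -0.001]
341 187 [ 0.599 -0.118  0.007]
[97.  76.1] 564 [0.871 0.5   0.053] [0.761 0.392 0.035] [0.904 0.521 0.07 ]
[150.3  86.4] 63 [0.834 0.355 0.057] [0.815 0.352 0.035] [0.861 0.364 0.07 ]
[133.9 116.1] 294 [0.755 0.386 0.052] [0.736 0.353 0.035] [0.812 0.474 0.07 ]
[277.7 105.4] 119 [0.796 0.045 0.051] [0.767 0.007 0.035] [0.802 0.072 0.07 ]
[232.5 127.6] 109 [0.732 0.148 0.053] [0.725 0.131 0.035] [0.77  0.192 0.069]
[280.4 128.5] 90 [0.734 0.035 0.054] [0.729 0.004 0.035] [0.752 0.072 0.07 ]
[160.4 186.1] 337 [0.59  0.324 0.049] [0.567 0.3   0.035] [0.615 0.348 0.055]
[207.8 216.7] 325 [0.517 0.206 0.049] [0.495 0.183 0.035] [0.542 0.23  0.056]
[167.7 219.5] 217 [0.511 0.302 0.049] [0.491 0.285 0.036] [0.528 0.322 0.055]
[156.7 246.8] 346 [0.444 0.326 0.049] [0.422 0.303 0.035] [0.467 0.351 0.056]
[ 63.  303.6] 949 [0.308 0.539 0.053] [0.162 0.522 0.035] [0.46  0.556 0.07 ]
[210.1 251.7] 211 [0.433 0.199 0.05 ] [0.416 0.181 0.035] [0.452 0.219 0.055]
[224.8 285.9] 216 [0.353 0.161 0.049] [0.334 0.143 0.035] [0.371 0.18  0.054]
[ 27.9 368.8] 181 [0.159 0.61  0.052] [0.151 0.541 0.035] [0.166 0.684 0.07 ]
```

View pics/topcrop.png

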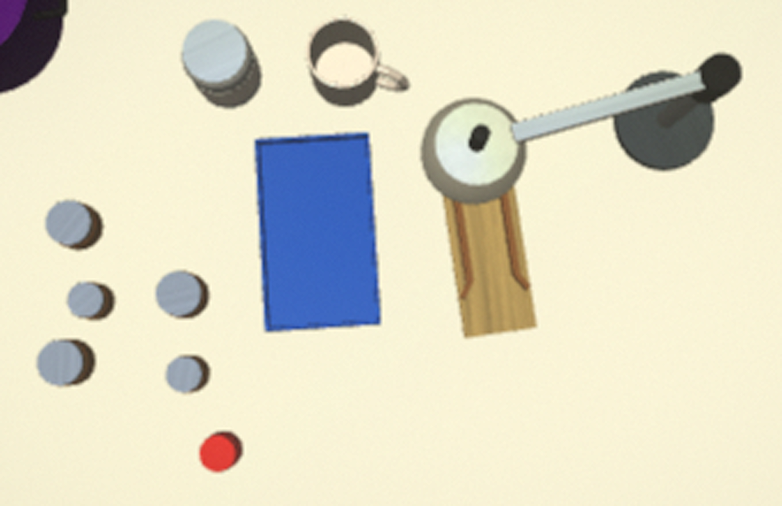

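View pics/scenecrop.png

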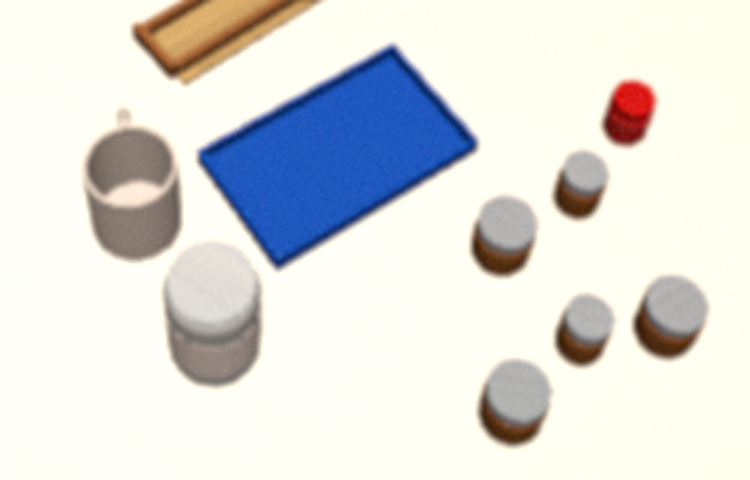

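```bash
cat >> h.py <<'E'
def plan(pos,yaw=None,n=None,wid=0.0854,vmax=0.055):
    """rows to go straight to world pos with tool down, tool-y yaw angle (deg, mod 180) in world"""
    s=read_state(); Rc=R.from_quat(s["eef_rot"]); p=np.array(s["tool_pos"]); y=Rc.as_matrix()[:,1]
    cy=np.degrees(np.arctan2(y[1],y[0]))
    if yaw is None: yaw=cy
    dy=(yaw-cy+90)%180-90
    # target: tool z = -Z, y=(cos,sin)
    a=np.radians(cy+dy); Y=np.array([np.cos(a),np.sin(a),0]); Z=np.array([0,0,-1.]); X=np.cross(Y,Z)
    Rt=R.from_matrix(np.c_[X,Y,Z]); rv=(Rc.inv()*Rt).as_rotvec(degrees=True)
    D=np.array(pos)-p; dt=Rc.inv().apply(D)
    k=n or max(1,int(np.ceil(np.linalg.norm(D)/vmax)),int(np.ceil(np.linalg.norm(rv)/10)))
    print("tcp",p.round(4),"yaw",round(cy,1),"q",s["q"].round(2),"w",round(s["gripper_width"]*85.4,2),"F",s["contact_force"].round(1),"t",s["time_s"])
    print("tool delta mm",(dt*1000).round(1),"rotvec deg",rv.round(2),"world D mm",(D*1000).round(1),"rows",k)
    return dt,rv
E
python3 - <<'E'
from h import *
z=np.load("top0.npz");im,d=z["im"],z["d"];P=cloud("top",d);H=P[...,2]
def med(m):
    q=P[m];print(m.sum(),np.median(q,0).round(4),q.mean(0).round(4),q.min(0).round(3),q.max(0).round(3));return q
u=np.arange(640)[None]+0*d.astype(int);v=np.arange(400)[:,None]+0*d.astype(int)
g=im.astype(int).sum(2)
reg=(u>300)&(u<460)&(v>105)&(v<185)
print("knob");q=med(reg&(H>0.25)&(H<0.27))
print("post top");med(reg&(H>0.212)&(H<0.225)&(u>425))
print("bar");b=med(reg&(H>0.19)&(H<0.22)&(u>360)&(u<430)); 
print(cv2.fitLine(b[:,:2].astype(np.float32),cv2.DIST_L2,0,.01,.01).ravel())
for k in("shade",):med(reg&(H>0.15)&(H<0.225)&(u<356))
z=np.load("scene0.npz");d2=z["d"];P2=cloud("scene",d2)
print(P2[168,291],P2[163,290],P2[128,230],P2[130,230],P2[185,240])
m=(P2[...,2]>0.25)&(P2[...,2]<0.27)&(abs(P2[...,0]-.65)<.08)&(abs(P2[...,1]+.1)<.08)
q=P2[m];print(len(q),q.mean(0))
m=(P2[...,2]>0.21)&(P2[...,2]<0.225)&(abs(P2[...,0]-.7)<.04)&(abs(P2[...,1]+.32)<.04)
q=P2[m];print(len(q),q.mean(0))
plan([.644,-.09,.29])
E
```

```text
knob
50 [ 0.6502 -0.0914  0.261 ] [ 0.6498 -0.0913  0.2605] [ 0.643 -0.098  0.253] [ 0.657 -0.084  0.264]
post top
310 [ 0.7149 -0.3106  0.2207] [ 0.7157 -0.3092  0.2195] [ 0.699 -0.334  0.212] [ 0.736 -0.279  0.225]
bar
652 [ 0.6865 -0.2139  0.2131] [ 0.6866 -0.2139  0.2128] [ 0.657 -0.288  0.2  ] [ 0.717 -0.141  0.219]
[ 0.29463008 -0.9556114   0.68656915 -0.21385431]
1532 [ 0.6423 -0.087   0.2093] [ 0.6442 -0.0877  0.2041] [ 0.601 -0.133  0.161] [ 0.7   -0.042  0.225]
[ 0.65184552 -0.07937815  0.25132324] [ 0.65054781 -0.08625164  0.26105574] [ 0.71598735 -0.3082785   0.22213533] [ 0.71806674 -0.30408339  0.21941082] [ 0.72312195 -0.29007638  0.01984717]
49 [ 0.65064278 -0.08620852  0.25836333]
172 [ 0.71689398 -0.3052668   0.21885605]
tcp [ 0.1653 -0.5499  0.1956] yaw -73.3 q [-1.43  0.21  1.54  0.    1.39 -0.15] w 85.57 F [-1.   0.  -0.4] t 0.1
tool delta mm [ 590.8 -302.9  -93.5] rotvec deg [-0.12 -0.02 -0.  ] world D mm [478.7 459.9  94.4] rows 13
```

```bash
python3 - <<'E'
from h import *
plan([.650,-.089,.30])
E
```

```text
tcp [ 0.1653 -0.5499  0.1956] yaw -73.3 q [-1.43  0.21  1.54  0.    1.39 -0.15] w 85.57 F [-1.   0.  -0.4] t 0.1
tool delta mm [ 596.9 -302.2 -103.5] rotvec deg [-0.12 -0.02 -0.  ] world D mm [484.7 460.9 104.4] rows 13
```

Call:
apply_moves(steps=[[[0,0,-0.035,0,0,0,0.05],[0,0,-0.035,0,0,0,0.05],[0,0,-0.035,0,0,0,0.05],[0.043,-0.0216,0,0,0,0,0.05],[0.043,-0.0216,0,0,0,0,0.05],[0.043,-0.0216,0,0,0,0,0.05],[0.043,-0.0216,0,0,0,0,0.05],[0.043,-0.0216,0,0,0,0,0.05],[0.043,-0.0216,0,0,0,0,0.05],[0.043,-0.0216,0,0,0,0,0.05],[0.043,-0.0216,0,0,0,0,0.05],[0.043,-0.0216,0,0,0,0,0.05],[0.043,-0.0216,0,0,0,0,0.05],[0.043,-0.0216,0,0,0,0,0.05]]])

```text
time_s: 1.85
tool_pos: [0.5582, -0.1749, 0.2981]
eef_rot: [0.99, 0.141, -0.002, -0.008]
contact_force: [-0.3, -1.0, 0.7]
gripper_width: 0.588
```

```bash
python3 - <<'E'
from h import *
plan([.650,-.089,.30])
E
```

```text
tcp [ 0.5582 -0.1749  0.2981] yaw -73.8 q [-0.46  0.18  1.37  0.01  1.61  0.83] w 50.21 F [-0.3 -1.   0.7] t 1.85
tool delta mm [112.2 -56.8  -1.2] rotvec deg [-0.92  0.1   0.  ] world D mm [91.8 85.9  1.9] rows 3
```

Call:
apply_moves(steps=[[[0.04,-0.02,0,0,0,0,0.05],[0.04,-0.02,0,0,0,0,0.05],[0.032,-0.016,0,-0.5,0,0,0.05],[0,0,0,0,0,0,0.05]]])

```text
time_s: 2.35
tool_pos: [0.6531, -0.0831, 0.2947]
eef_rot: [0.99, 0.144, -0.004, -0.005]
contact_force: [-0.2, -1.0, -0.4]
gripper_width: 0.587
```

```bash
python3 - <<'E'
from h import *
plan([.650,-.089,.228])
im,d=shot("top","top1")
g=np.clip(cv2.resize(im[80:260,250:470],None,fx=3.4,fy=3.3,interpolation=cv2.INTER_CUBIC).astype(float)*2,0,255).astype(np.uint8)
cv2.imwrite("pics/top1c.png",g)
E
```

```text
tcp [ 0.6531 -0.0831  0.2947] yaw -73.5 q [-0.26  0.34  1.17  0.01  1.64  1.02] w 50.15 F [-0.2 -1.  -0.4] t 2.35
tool delta mm [-4.2  5.5 66.6] rotvec deg [-0.6   0.37  0.  ] world D mm [ -3.1  -5.9 -66.7] rows 2
```

View pics/top1c.png

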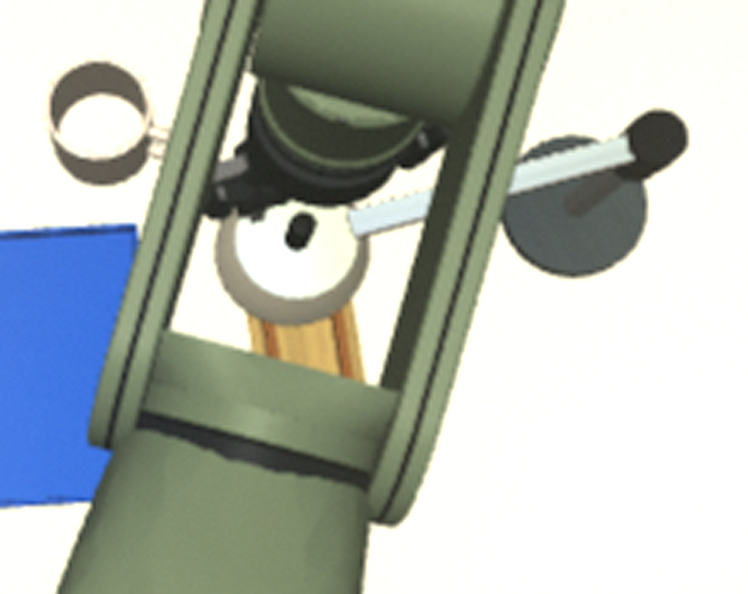

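Call:
apply_moves(steps=[[[-0.004,0.0055,0,-0.6,0.3,0,0.05],[0,0,0.035,0,0,0,0.05],[0,0,0.03,0,0,0,0.05],[0,0,0,0,0,0,0.05]]])

```text
time_s: 2.9
tool_pos: [0.6468, -0.0967, 0.2293]
eef_rot: [0.99, 0.14, -0.001, 0.002]
contact_force: [-0.4, -0.4, -0.2]
gripper_width: 0.584
```

```bash
python3 - <<'E'
from h import *
plan([.650,-.089,.228])
im,d=shot("scene","s1")
g=np.clip(cv2.resize(im[80:260,180:400],None,fx=3.4,fy=3.3,interpolation=cv2.INTER_CUBIC).astype(float)*2,0,255).astype(np.uint8)
cv2.imwrite("pics/s1c.png",g)
E
```

```text
tcp [ 0.6468 -0.0967  0.2293] yaw -73.9 q [-0.28  0.35  1.29 -0.    1.5   1.01] w 49.84 F [-0.4 -0.4 -0.2] t 2.9
tool delta mm [ 5.2 -6.5  1.3] rotvec deg [ 0.22  0.11 -0.  ] world D mm [ 3.2  7.7 -1.3] rows 1
```

View pics/s1c.png

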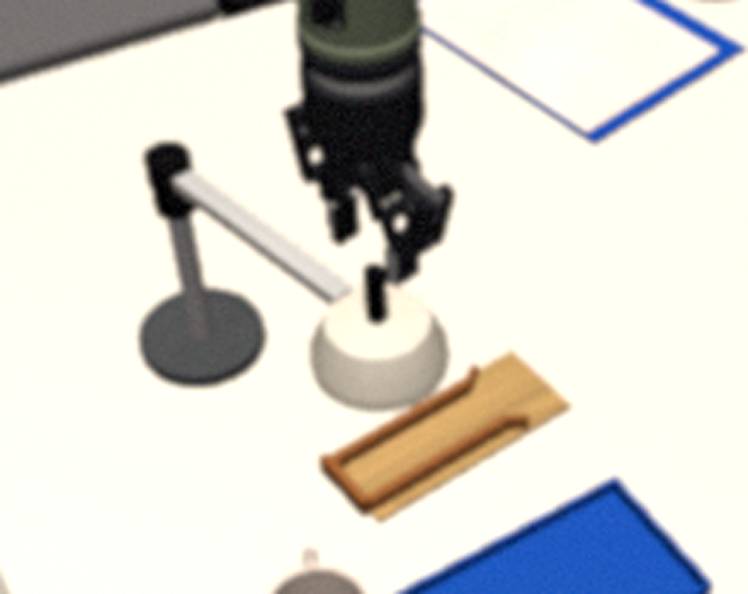

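Call:
apply_moves(steps=[[[0.004,-0.005,0,0,0,0,0.05],[0,0,0,0,0,0,0.05]]])

```text
time_s: 3.2
tool_pos: [0.6518, -0.0922, 0.2353]
eef_rot: [0.99, 0.139, 0.004, 0.004]
contact_force: [-0.3, 0.1, 0.2]
gripper_width: 0.586
```

```bash
python3 - <<'E'
from h import *
plan([.650,-.089,.225])
s=read_state();p=s["tool_pos"];Y=R.from_quat(s["eef_rot"]).as_matrix()[:,1]
im,d=shot("scene","s2")
g=np.clip(cv2.resize(im[110:220,230:350],None,fx=5,fy=5,interpolation=cv2.INTER_CUBIC).astype(float)*2.5,0,255).astype(np.uint8)
K,Rm,t=cam("scene")
for q,c in[(p,(0,0,255)),(p+Y*.025,(255,0,0)),(p-Y*.025,(255,0,0)),(np.array([.65,-.089,.262]),(0,255,0)),(np.array([.65,-.089,.214]),(0,255,0))]:
    a=K@(Rm@q+t);a=a[:2]/a[2];cv2.circle(g,(int((a[0]-230+.5)*5),int((a[1]-110+.5)*5)),4,c,-1)
cv2.imwrite("pics/s2c.png",g)
E
```

```text
tcp [ 0.6518 -0.0922  0.2353] yaw -74.0 q [-0.27  0.35  1.28 -0.    1.5   1.02] w 50.06 F [-0.3  0.1  0.2] t 3.2
tool delta mm [-0.9 -3.7 10.3] rotvec deg [ 0.51 -0.35  0.  ] world D mm [ -1.8   3.2 -10.3] rows 1
```

View pics/s2c.png

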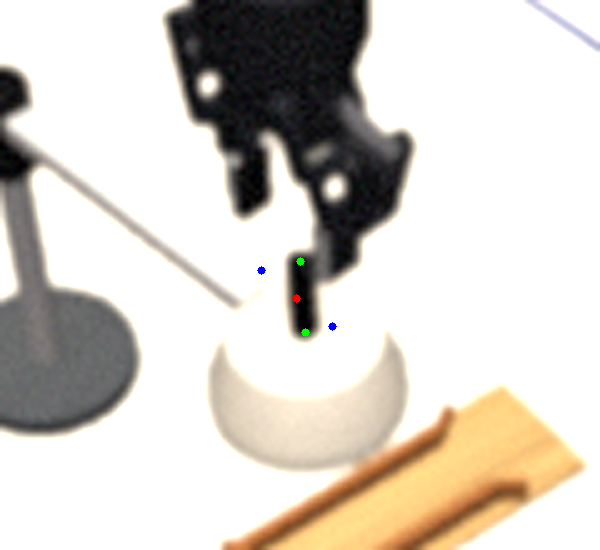

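```bash
python3 - <<'E'
from h import *
for k in range(3):
    s=read_state(); print(s["tool_pos"].round(4), s["q"].round(4))
z=np.load("s2.npz");im,d=z["im"],z["d"];P=cloud("scene",d)
g=np.clip(cv2.resize(im[120:180,260:310],None,fx=10,fy=10,interpolation=cv2.INTER_NEAREST).astype(float)*1.5,0,255).astype(np.uint8)
cv2.imwrite("pics/s2d.png",g)
for v in range(130,180,3):
    print(v,[tuple((P[v,u]*1000).round().astype(int)) for u in (278,281,290,294,297,300)])
im,d=capture("scene");
s=read_state(); print(s["tool_pos"].round(4), s["q"].round(4))
E
```

```text
[ 0.652  -0.0925  0.2356] [-0.2696  0.3507  1.2799 -0.0047  1.5004  1.0221]
[ 0.652  -0.0925  0.2356] [-0.2696  0.3507  1.2799 -0.0047  1.5004  1.0221]
[ 0.652  -0.0925  0.2356] [-0.2696  0.3507  1.2799 -0.0047  1.5004  1.0221]
130 [(np.int64(671), np.int64(-93), np.int64(365)), (np.int64(663), np.int64(-96), np.int64(360)), (np.int64(655), np.int64(-66), np.int64(380)), (np.int64(651), np.int64(-54), np.int64(388)), (np.int64(646), np.int64(-50), np.int64(389)), (np.int64(638), np.int64(-54), np.int64(382))]
133 [(np.int64(668), np.int64(-100), np.int64(350)), (np.int64(664), np.int64(-94), np.int64(354)), (np.int64(655), np.int64(-68), np.int64(370)), (np.int64(651), np.int64(-55), np.int64(379)), (np.int64(647), np.int64(-49), np.int64(382)), (np.int64(641), np.int64(-48), np.int64(380))]
136 [(np.int64(666), np.int64(-107), np.int64(335)), (np.int64(655), np.int64(-117), np.int64(322)), (np.int64(655), np.int64(-67), np.int64(363)), (np.int64(652), np.int64(-55), np.int64(371)), (np.int64(648), np.int64(-48), np.int64(375)), (np.int64(642), np.int64(-46), np.int64(373))]
139 [(np
[... 3405 characters left out ...]
, (np.int64(623), np.int64(-92), np.int64(212))]
175 [(np.int64(674), np.int64(-107), np.int64(212)), (np.int64(669), np.int64(-101), np.int64(215)), (np.int64(653), np.int64(-84), np.int64(224)), (np.int64(641), np.int64(-88), np.int64(213)), (np.int64(635), np.int64(-84), np.int64(215)), (np.int64(627), np.int64(-84), np.int64(210))]
178 [(np.int64(679), np.int64(-97), np.int64(214)), (np.int64(673), np.int64(-95), np.int64(213)), (np.int64(654), np.int64(-83), np.int64(214)), (np.int64(646), np.int64(-78), np.int64(216)), (np.int64(639), np.int64(-77), np.int64(212)), (np.int64(633), np.int64(-73), np.int64(213))]
[ 0.6519 -0.0925  0.2353] [-0.2696  0.351   1.2803 -0.0048  1.5003  1.0221]
```

View pics/s2d.png

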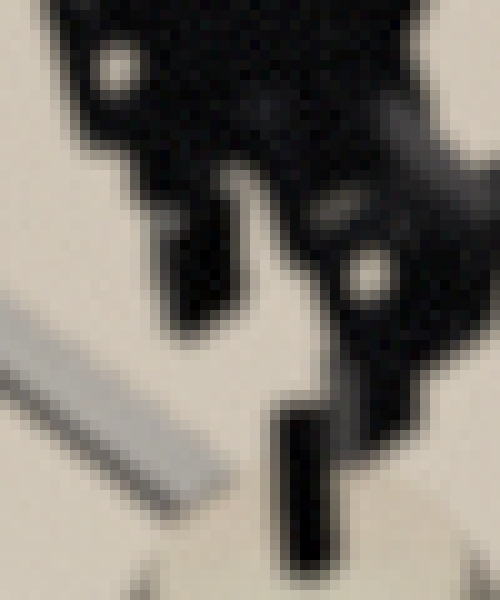

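```bash
python3 - <<'E'
from h import *
for f,n in(("scene0","scene"),("top0","top")):
    z=np.load(f+".npz");d=z["d"];P=cloud(n,d)
    m=(d>0)&(abs(P[...,0]-.165)<.1)&(abs(P[...,1]+.55)<.1)&(P[...,2]>0.1)
    q=P[m];print(n,m.sum()); 
    if len(q):
        o=np.argsort(q[:,2])[:12];print(q[o].round(3).tolist())
E
```

```text
scene 678
[[0.177, -0.59, 0.242], [0.181, -0.59, 0.243], [0.157, -0.5, 0.244], [0.174, -0.59, 0.245], [0.189, -0.59, 0.246], [0.162, -0.505, 0.246], [0.15, -0.499, 0.246], [0.164, -0.496, 0.248], [0.155, -0.498, 0.248], [0.161, -0.5, 0.248], [0.174, -0.59, 0.249], [0.171, -0.588, 0.249]]
top 544
[[0.179, -0.593, 0.24], [0.174, -0.594, 0.243], [0.178, -0.593, 0.243], [0.182, -0.591, 0.244], [0.171, -0.594, 0.244], [0.184, -0.591, 0.244], [0.184, -0.592, 0.245], [0.161, -0.502, 0.246], [0.187, -0.59, 0.247], [0.181, -0.591, 0.247], [0.191, -0.595, 0.247], [0.16, -0.501, 0.247]]
```

Call:
apply_moves(steps=[[[0,-0.003,0.015,0.5,-0.3,0,0.05],[0,0,0.015,0,0,0,0.05],[0,0,0,0,0,0,0.05],[0,0,0,0,0,0,0.05]]])

```text
time_s: 3.8
tool_pos: [0.6508, -0.0891, 0.2025]
eef_rot: [0.99, 0.14, -0.0, -0.0]
contact_force: [-0.5, -0.3, 0.4]
gripper_width: 0.584
```

```bash
cat >> h.py <<'E'
def tips(n,d,rad=.09):
    P=cloud(n,d); s=read_state(); p=s["tool_pos"]; Y=R.from_quat(s["eef_rot"]).as_matrix()[:,1]
    q=P[(d>0)&(np.hypot(P[...,0]-p[0],P[...,1]-p[1])<rad)&(P[...,2]>p[2]+.01)]
    for sg in(1,-1):
        k=q[((q-p)@Y)*sg>0.008]; k=k[np.argsort(k[:,2])[:8]]
        print(n,"side",sg,"low z",k[:,2].round(3).tolist(),"mean xy",k[:,:2].mean(0).round(4))
E
python3 - <<'E'
from h import *
plan([.650,-.089,.2])
im,d=shot("scene","s3")
g=np.clip(cv2.resize(im[110:220,230:350],None,fx=5,fy=5,interpolation=cv2.INTER_CUBIC).astype(float)*2.5,0,255).astype(np.uint8)
cv2.imwrite("pics/s3c.png",g)
E
```

```text
tcp [ 0.6508 -0.0891  0.2025] yaw -74.0 q [-0.27  0.38  1.32  0.    1.45  1.02] w 49.89 F [-0.5 -0.3  0.4] t 3.8
tool delta mm [-0.8 -0.3  2.5] rotvec deg [-0.04  0.03  0.  ] world D mm [-0.8  0.1 -2.5] rows 1
```

View pics/s3c.png

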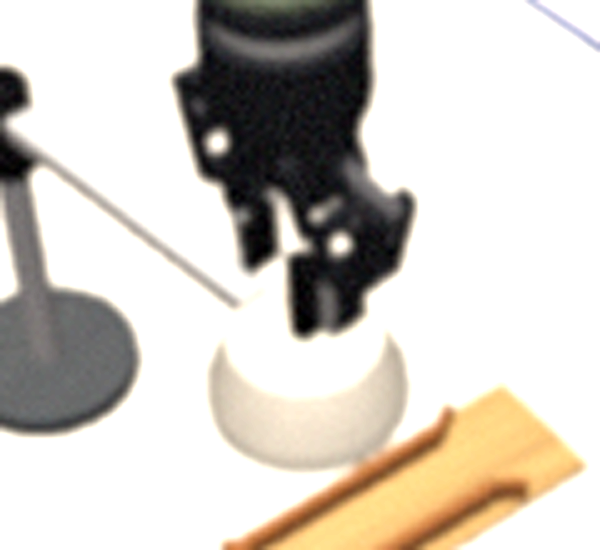

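Call:
apply_moves(steps=[[[0,0,0,0,0,0,0.02],[0,0,0,0,0,0,0.02],[0,0,0,0,0,0,0.02],[0,0,0,0,0,0,0.02]]])

```text
time_s: 4.35
tool_pos: [0.6514, -0.0893, 0.2036]
eef_rot: [0.99, 0.139, 0.0, 0.0]
contact_force: [0.3, 0.4, 0.1]
gripper_width: 0.234
```

```bash
python3 - <<'E'
from h import *
plan([.650,-.089,.2])
im,d=shot("scene","s4");tips("scene",d)
g=np.clip(cv2.resize(im[110:220,230:350],None,fx=5,fy=5,interpolation=cv2.INTER_CUBIC).astype(float)*2.5,0,255).astype(np.uint8)
cv2.imwrite("pics/s4c.png",g)
E
```

```text
tcp [ 0.6514 -0.0893  0.2036] yaw -74.0 q [-0.27  0.37  1.31  0.    1.45  1.02] w 20.01 F [0.3 0.4 0.1] t 4.35
tool delta mm [-1.2 -0.7  3.6] rotvec deg [ 0.02 -0.05  0.  ] world D mm [-1.4  0.3 -3.6] rows 1
scene side 1 low z [0.214, 0.214, 0.214, 0.214, 0.214, 0.214, 0.214, 0.214] mean xy [ 0.6688 -0.1442]
scene side -1 low z [0.214, 0.214, 0.214, 0.214, 0.214, 0.214, 0.214, 0.214] mean xy [ 0.6552 -0.0726]
```

View pics/s4c.png

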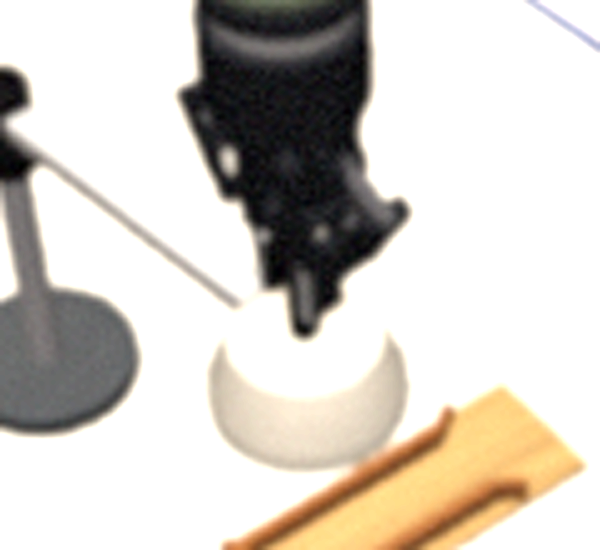

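Call:
apply_moves(steps=[[[0,0,0,0,0,0,0.0165],[0,0,0,0,0,0,0.0165]]])

```text
time_s: 4.65
tool_pos: [0.6515, -0.0898, 0.2037]
eef_rot: [0.99, 0.139, 0.001, 0.0]
contact_force: [0.1, 0.0, 0.2]
gripper_width: 0.198
```

Call:
apply_moves(steps=[[[0,0,0,0,0,0,0.0155],[0,0,0,0,0,0,0.0155]]])

```text
time_s: 4.9
tool_pos: [0.6516, -0.0901, 0.2037]
eef_rot: [0.99, 0.139, 0.001, 0.001]
contact_force: [0.2, -0.6, -1.0]
gripper_width: 0.182
```

Call:
apply_moves(steps=[[[0,0,0,0,0,0,0.015],[0,0,0,0,0,0,0.015]]])

```text
time_s: 5.15
tool_pos: [0.6516, -0.0901, 0.2038]
eef_rot: [0.99, 0.139, 0.001, 0.001]
contact_force: [0.0, -0.4, -0.1]
gripper_width: 0.181
```

Call:
apply_moves(steps=[[[0,0,0,0,0,0,0.014],[0,0,0,0,0,0,0.014]]])

```text
time_s: 5.4
tool_pos: [0.6516, -0.0901, 0.2038]
eef_rot: [0.99, 0.139, 0.001, 0.001]
contact_force: [-0.4, -1.0, 0.3]
gripper_width: 0.174
```

```bash
python3 - <<'E'
from h import *
plan([.650,-.089,.2])
E
```

```text
tcp [ 0.6516 -0.0901  0.2038] yaw -74.0 q [-0.27  0.37  1.31 -0.    1.45  1.02] w 14.86 F [-0.4 -1.   0.3] t 5.4
tool delta mm [-1.3 -1.5  3.8] rotvec deg [ 0.09 -0.08  0.  ] world D mm [-1.6  1.1 -3.8] rows 1
```

Call:
apply_moves(steps=[[[0,0,-0.004,0,0,0,0.015],[0,0,-0.004,0,0,0,0.015]]])

```text
time_s: 5.65
tool_pos: [0.6481, -0.0909, 0.204]
eef_rot: [0.99, 0.139, -0.005, -0.0]
contact_force: [2.9, -5.1, -16.3]
gripper_width: 0.18
```

Call:
apply_moves(steps=[[[0,0,-0.003,0,0,0,0.012]]])

```text
time_s: 5.78
tool_pos: [0.6471, -0.0912, 0.204]
eef_rot: [0.99, 0.139, -0.007, -0.001]
contact_force: [3.9, -3.3, -14.5]
gripper_width: 0.163
```

Call:
apply_moves(steps=[[[0,0,-0.003,0,0,0,0.012]]])

```text
time_s: 5.9
tool_pos: [0.6461, -0.0915, 0.2041]
eef_rot: [0.99, 0.139, -0.008, -0.001]
contact_force: [3.0, -4.7, -18.5]
gripper_width: 0.161
```

```bash
python3 - <<'E'
from h import *
plan([.650,-.089,.2])
E
```

```text
tcp [ 0.6461 -0.0915  0.2041] yaw -74.0 q [-0.27  0.38  1.31 -0.01  1.47  1.02] w 13.79 F [  3.   -4.7 -18.5] t 5.9
tool delta mm [ 4.5 -1.3  4. ] rotvec deg [-0.24  0.94  0.  ] world D mm [ 3.9  2.5 -4.1] rows 1
```

Call:
apply_moves(steps=[[[0.002,0,0.001,0,0.9,0,0.0],[0.001,0,0.001,0,0,0,0.0],[0,0,0,0,0,0,0.0],[-0.01,0.0004,0,0,0,-2.5,0.0],[-0.02,0.0009,0,0,0,-5,0.0],[-0.02,0.0009,0,0,0,-5,0.0],[-0.02,0.0009,0,0,0,-5,0.0]]])

```text
time_s: 6.78
tool_pos: [0.5874, -0.1198, 0.204]
eef_rot: [0.956, 0.293, 0.003, -0.001]
contact_force: [2.8, -4.2, -10.0]
gripper_width: 0.162
```

```bash
cat > lamp.py <<'E'
from h import *
def lam(th,z=.204):
    p=np.array([.719,-.3126])+.234*np.array([np.cos(np.radians(th)),np.sin(np.radians(th))])
    s=read_state()["tool_pos"][:2]-np.array([.719,-.3126]); print("now radius",np.hypot(*s).round(4),"angle",np.degrees(np.arctan2(s[1],s[0])).round(1))
    return plan([*p,z],th-180)
E
python3 - <<'E'
from lamp import *
lam(177)
E
```

```text
now radius 0.2334 angle 124.3
tcp [ 0.5874 -0.1198  0.204 ] yaw -55.9 q [-0.35  0.25  1.47  0.01  1.41  0.63] w 13.85 F [  2.8  -4.2 -10. ] t 6.775
tool delta mm [-185.8   92.2   -1.3] rotvec deg [  0.19  -0.36 -52.91] world D mm [-102.1 -180.5   -0. ] rows 6
```

Call:
apply_moves(steps=[[[-0.02,0.0009,0.0005,0,0,-5,0.0],[-0.02,0.0009,0.0005,0,0,-5,0.0],[-0.02,0.0009,0,0,0,-5,0.0],[-0.02,0.0009,0,0,0,-5,0.0],[-0.02,0.0009,0,0,0,-5,0.0],[-0.02,0.0009,0,0,0,-5,0.0]]])

```text
time_s: 7.52
tool_pos: [0.509, -0.2084, 0.204]
eef_rot: [0.844, 0.536, 0.008, -0.001]
contact_force: [2.4, -1.9, -9.9]
gripper_width: 0.161
```

```bash
python3 - <<'E'
from lamp import *
lam(177)
E
```

```text
now radius 0.2344 angle 153.6
tcp [ 0.509  -0.2084  0.204 ] yaw -25.1 q [-0.56  0.14  1.6   0.01  1.39 -0.12] w 13.75 F [ 2.4 -1.9 -9.9] t 7.525
tool delta mm [-93.3  17.6  -1.1] rotvec deg [  0.53  -0.7  -22.13] world D mm [-23.7 -92.   -0. ] rows 3
```

Call:
apply_moves(steps=[[[-0.02,0.0009,0.0005,0,0,-5,0.0],[-0.02,0.0009,0.0005,0,0,-4.5,0.0],[-0.02,0.0009,0,0,0,-4.5,0.0],[-0.02,0.0009,0,0,0,-4.5,0.0],[-0.018,0.0009,0,0,0,-4,0.0],[0,0,0,0,0,0,0.0]]])

```text
time_s: 8.28
tool_pos: [0.484, -0.301, 0.204]
eef_rot: [0.721, 0.693, 0.01, -0.003]
contact_force: [2.2, -2.0, -10.7]
gripper_width: 0.161
```

```bash
python3 - <<'E'
from lamp import *
lam(177)
E
```

```text
now radius 0.2352 angle 177.2
tcp [ 0.484 -0.301  0.204] yaw -2.3 q [-0.72  0.19  1.54  0.02  1.41 -0.69] w 13.78 F [  2.2  -2.  -10.7] t 8.275
tool delta mm [0.7 1.3 0.1] rotvec deg [ 0.54 -1.12  0.72] world D mm [ 1.3  0.7 -0. ] rows 1
```

Call:
apply_moves(steps=[[[0,0,0,0,0,0,0.05],[0,0,0,0,0,0,0.05],[0,0,0,0,0,0,0.05],[0,0,-0.03,0,-1,0,0.05],[0,0,-0.04,0,0,0,0.05],[0,0,-0.04,0,0,0,0.05],[0,-0.05,0,0,0,0,0.05],[0,-0.05,0,0,0,0,0.05],[0,-0.05,0,0,0,0,0.05],[0,0,0,0,0,0,0.05]]])

```text
time_s: 9.52
tool_pos: [0.3353, -0.293, 0.3278]
eef_rot: [0.719, 0.695, 0.006, 0.014]
contact_force: [-0.4, -0.3, -0.3]
gripper_width: 0.588
```

```bash
python3 - <<'E'
from h import *
plan([.4,-.3,.3])
im,d=shot("top","t5");im2,d2=shot("scene","s5")
cv2.imwrite("pics/t5b.png",np.clip(im.astype(float)*2,0,255).astype(np.uint8))
g=np.clip(cv2.resize(im[120:250,220:390],None,fx=4.5,fy=4.5,interpolation=cv2.INTER_CUBIC).astype(float)*2,0,255).astype(np.uint8)
cv2.imwrite("pics/t5c.png",g)
E
```

```text
tcp [ 0.3353 -0.293   0.3278] yaw -2.0 q [-0.93 -0.18  1.66  0.02  1.63 -0.89] w 50.19 F [-0.4 -0.3 -0.3] t 9.525
tool delta mm [-4.5 64.  29.7] rotvec deg [ 1.67  0.61 -0.01] world D mm [ 64.7  -7.  -27.8] rows 2
```

View pics/t5b.png

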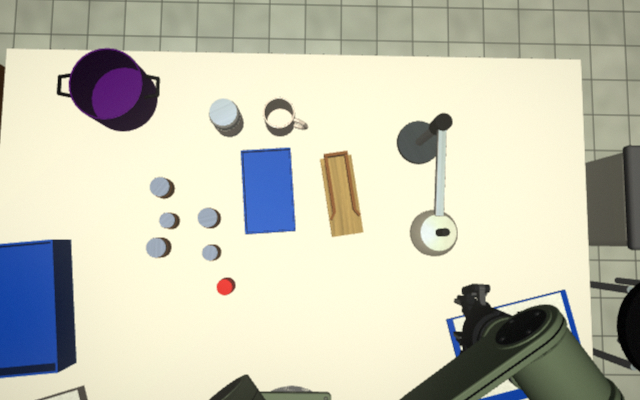

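View pics/t5c.png

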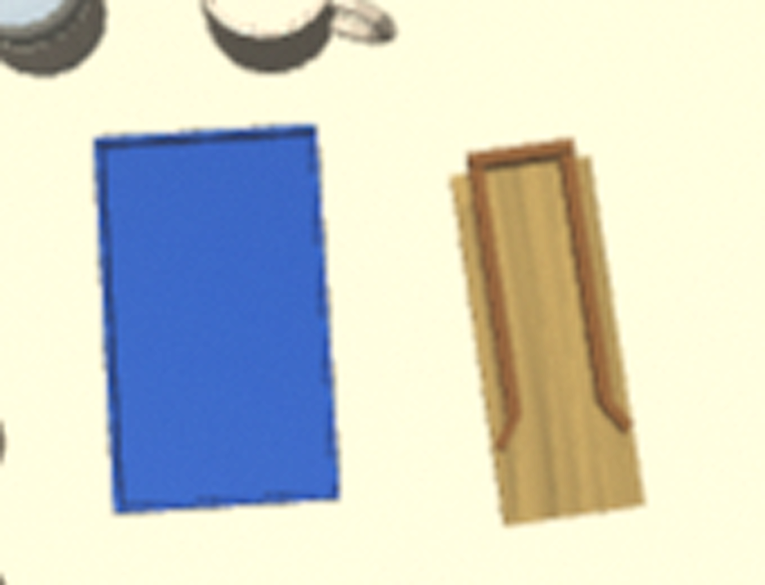

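```bash
cat > rack.py <<'E'
from h import *
from scipy.optimize import least_squares
def fu(u,v,o,s): return (u+.5)/s-.5+o[0],(v+.5)/s-.5+o[1]
def jars(n,d,box=(.25,.80,-.45,.5),lo=.03,hi=.075,pr=True):
    P=cloud(n,d);H=P[...,2]
    m=((H>lo)&(H<hi)&(d>0)&(P[...,0]>box[0])&(P[...,0]<box[1])&(P[...,1]>box[2])&(P[...,1]<box[3])).astype(np.uint8)
    k,l,st,c=cv2.connectedComponentsWithStats(m);out=[]
    for i in range(1,k):
        if st[i,4]>60:
            q=P[(l==i)]; q2=q[q[:,2]>np.percentile(q[:,2],60)-.004]
            (cx,cy),r=cv2.minEnclosingCircle(q2[:,:2].astype(np.float32))
            out.append((c[i],st[i,4],q2.mean(0),(cx,cy),r))
            if pr:print(n,c[i].round(1),st[i,4],"mean",q2.mean(0).round(4),"circ",round(cx,4),round(cy,4),"d",round(2000*r,1),"ztop",np.percentile(q[:,2],95).round(4))
    return out
E
python3 - <<'E'
from rack import *
z=np.load("t5.npz");im,d=z["im"],z["d"]
o=(220,120)
C={}
for nm,(u,v),h in[("nl",(503,525),.005),("nr",(645,503),.005),("fr",(591,157),.005),("fl",(449,177),.005)]:
    C[nm]=ray("top",*fu(u,v,o,4.5),h)[:2]; print(nm,C[nm].round(4))
print("w",np.linalg.norm(C["nl"]-C["nr"]),"edge angles",[np.degrees(np.arctan2(*(C[b]-C[a])[::-1])).round(2) for a,b in(("nl","fl"),("nr","fr"),("nr","nl"))])
for nm,(u,v),h in[("Lrail inner top",(480,165),.019),("L inner low",(516,412),.019),("R inner top",(563,165),.019),("R inner low",(600,400),.019),("stop fl",(468,155),.025),("stop fr",(573,139),.025)]:
    print(nm,ray("top",*fu(u,v,o,4.5),h)[:2].round(4))
for nm,(u,v),h in[("tray nl",(115,513),.02),("tray nr",(340,499),.02),("tray fr",(316,125),.02),("tray fl",(94,139),.02)]:
    print(nm,ray("top",*fu(u,v,o,4.5),h)[:2].round(4))
jars("top",d); jars("scene",np.load("s5.npz")["d"])
im=np.load("s5.npz")["im"]
g=np.clip(cv2.resize(im[180:300,260:400],None,fx=5,fy=5,interpolation=cv2.INTER_CUBIC).astype(float)*2,0,255).astype(np.uint8)
cv2.imwrite("pics/s5c.png",g)
E
```

```text
nl [ 0.4748 -0.0953]
nr [ 0.488  -0.1745]
fr [ 0.683  -0.1436]
fl [ 0.6704 -0.0633]
w 0.08034204993039601 edge angles [np.float64(9.29), np.float64(9.02), np.float64(99.47)]
Lrail inner top [ 0.6749 -0.0799]
L inner low [ 0.537 -0.101]
R inner top [ 0.6757 -0.1264]
R inner low [ 0.5443 -0.1476]
stop fl [ 0.6794 -0.0729]
stop fr [ 0.6893 -0.1313]
tray nl [0.4785 0.1188]
tray nr [ 0.4877 -0.0044]
tray fr [0.696 0.012]
tray fl [0.6861 0.1354]
top [132.7 117.2] 357 mean [0.759  0.3941 0.0644] circ 0.7717 0.4134 d 128.9 ztop 0.0728
top [269.7 107.1] 66 mean [0.7894 0.0622 0.0653] circ 0.7839 0.0615 d 37.3 ztop 0.0726
top [232.4 127.3] 143 mean [0.7359 0.1523 0.0665] circ 0.7497 0.1605 d 67.1 ztop 0.074
top [280.8 128.1] 117 mean [0.7364 0.0334 0.0646] circ 0.7511 0.036 d 73.4 ztop 0.072
top [160.7 186.2] 359 mean [0.5908 0.3251 0.0494] circ 0.5909 0.3252 d 48.4 ztop 0.0527
top [208.3 216.9] 344 mean [0.5177 0.2071 0.0494] circ 0.5179 0.2067 d 47.7 ztop 0.0522
top [168.1 219.6] 231 mean [0.5097 0.3039 0.0494] circ 0.51 0.3045 d 38.3 ztop 0.0528
top [157.1 246.6] 364 mean [0.4441 0.3277 0.0
[... 420 characters left out ...]
 269 mean [0.7586 0.0156 0.0648] circ 0.7637 0.0331 d 65.9 ztop 0.0729
scene [424.3 268.9] 226 mean [0.4337 0.2036 0.0495] circ 0.4336 0.2025 d 40.8 ztop 0.0524
scene [277.9 283.8] 249 mean [0.7718 0.0735 0.0649] circ 0.7682 0.0613 d 63.0 ztop 0.0736
scene [398.4 286. ] 362 mean [0.5175 0.2114 0.0496] circ 0.5171 0.2113 d 48.5 ztop 0.0522
scene [454.6 313. ] 408 mean [0.4437 0.3315 0.0498] circ 0.4436 0.3311 d 50.1 ztop 0.0524
scene [425.5 317.6] 277 mean [0.5097 0.308  0.0497] circ 0.5093 0.3079 d 38.6 ztop 0.0523
scene [301.7 327. ] 265 mean [0.7712 0.196  0.0646] circ 0.7617 0.1738 d 72.4 ztop 0.0731
scene [402.1 341.9] 449 mean [0.5903 0.3292 0.05  ] circ 0.5901 0.3286 d 48.3 ztop 0.0526
```

View pics/s5c.png

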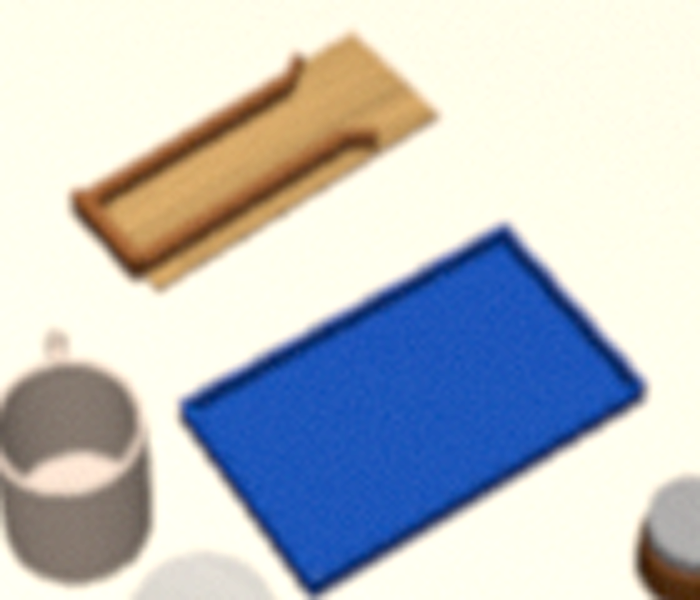

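```bash
cat >> h.py <<'E'
def rows(pos,yaw,wid,k=None,vmax=.05,full=False):
    """print rows: straight line to pos with constant-rate yaw change (shortest unless full)"""
    s=read_state(); Rc=R.from_quat(s["eef_rot"]); p=np.array(s["tool_pos"]); y=Rc.as_matrix()[:,1]
    cy=np.degrees(np.arctan2(y[1],y[0])); dy=(yaw-cy+90)%180-90 if not full else yaw-cy
    D=np.array(pos)-p
    n=k or max(1,int(np.ceil(np.linalg.norm(D)/vmax)),int(np.ceil(abs(dy)/9)))
    def rot(a):
        a=np.radians(a);Y=np.array([np.cos(a),np.sin(a),0]);Z=np.array([0,0,-1.]);return R.from_matrix(np.c_[np.cross(Y,Z),Y,Z])
    tilt=(Rc.inv()*rot(cy)).as_rotvec(degrees=True)
    print("tcp",p.round(4),"yaw",round(cy,1),"q",s["q"].round(2),"w",round(s["gripper_width"]*85.4,2),"F",s["contact_force"].round(1),"t",round(s["time_s"],2),"D",(D*1000).round(1),"dyaw",round(dy,1),"tilt",tilt.round(2))
    print("q1-yaw->q6 end deg",round(np.degrees(np.arctan2(pos[1],pos[0]))-(cy+dy),0))
    out=[]
    for i in range(n):
        r=rot(cy+dy*i/n) if i else Rc
        t=r.inv().apply(D/n); out.append([*t.round(4).tolist(),*( [round(x,1) for x in tilt[:2]] if i==0 else [0,0]),round(-dy/n,1),wid])
    print(out)
E
python3 - <<'E'
from h import *
rows([.5175,.210,.15],90,.07,full=True)
E
```

```text
tcp [ 0.3375 -0.2935  0.328 ] yaw -1.8 q [-0.92 -0.17  1.66  0.02  1.63 -0.89] w 49.77 F [ 0.4 -0.   0. ] t 9.62 D [ 180.   503.5 -178. ] dyaw 91.8 tilt [ 1.74  0.62 -0.01]
q1-yaw->q6 end deg -68.0
[[0.0426, 0.0132, 0.0148, np.float64(1.7), np.float64(0.6), np.float64(-7.7), 0.07], [0.0402, 0.0192, 0.0148, 0, 0, np.float64(-7.7), 0.07], [0.0373, 0.0244, 0.0148, 0, 0, np.float64(-7.7), 0.07], [0.0337, 0.0291, 0.0148, 0, 0, np.float64(-7.7), 0.07], [0.0296, 0.0333, 0.0148, 0, 0, np.float64(-7.7), 0.07], [0.0249, 0.037, 0.0148, 0, 0, np.float64(-7.7), 0.07], [0.0197, 0.04, 0.0148, 0, 0, np.float64(-7.7), 0.07], [0.0142, 0.0422, 0.0148, 0, 0, np.float64(-7.7), 0.07], [0.0085, 0.0437, 0.0148, 0, 0, np.float64(-7.7), 0.07], [0.0026, 0.0445, 0.0148, 0, 0, np.float64(-7.7), 0.07], [-0.0034, 0.0444, 0.0148, 0, 0, np.float64(-7.7), 0.07], [-0.0093, 0.0436, 0.0148, 0, 0, np.float64(-7.7), 0.07]]
```

Call:
apply_moves(steps=[[[0.043,0.013,0.015,1.7,0.6,-7.7,0.07],[0.04,0.019,0.015,0,0,-7.7,0.07],[0.037,0.024,0.015,0,0,-7.7,0.07],[0.034,0.029,0.015,0,0,-7.7,0.07],[0.03,0.033,0.015,0,0,-7.7,0.07],[0.025,0.037,0.015,0,0,-7.7,0.07],[0.02,0.04,0.015,0,0,-7.7,0.07],[0.014,0.042,0.015,0,0,-7.7,0.07],[0.009,0.044,0.015,0,0,-7.7,0.07],[0.003,0.044,0.015,0,0,-7.7,0.07],[-0.003,0.044,0.015,0,0,-7.7,0.07],[-0.009,0.044,0.015,0,0,-7.7,0.07],[0,0,0,0,0,0,0.07]]])

```text
time_s: 11.25
tool_pos: [0.5188, 0.2428, 0.1439]
eef_rot: [-0.04, 0.999, -0.002, 0.007]
contact_force: [-0.3, -0.2, -0.3]
gripper_width: 0.817
```

```bash
python3 - <<'E'
from h import *
rows([.5175,.210,.08],90,.07)
E
```

```text
tcp [0.5188 0.2428 0.1439] yaw 94.6 q [ 0.29  0.24  1.61 -0.01  1.28 -1.36] w 69.8 F [-0.3 -0.2 -0.3] t 11.25 D [ -1.3 -32.8 -63.9] dyaw -4.6 tilt [-0.21  0.74  0.  ]
q1-yaw->q6 end deg -68.0
[[0.0024, -0.0162, 0.032, np.float64(-0.2), np.float64(0.7), np.float64(2.3), 0.07], [0.0013, -0.0164, 0.032, 0, 0, np.float64(2.3), 0.07]]
```

Call:
apply_moves(steps=[[[0.002,-0.014,0.02,-0.2,0.7,2.3,0.07],[0.001,-0.014,0.02,0,0,2.3,0.07],[0,0,0,0,0,0,0.07],[0,0,0,0,0,0,0.07]]])

```text
time_s: 11.75
tool_pos: [0.5179, 0.2117, 0.1011]
eef_rot: [0.004, 1.0, -0.0, -0.001]
contact_force: [0.5, 0.7, -0.1]
gripper_width: 0.817
```

```bash
python3 - <<'E'
from rack import *
rows([.5175,.210,.05],90,.07)
im,d=shot("scene","s6"); tips("scene",d)
g=np.clip(cv2.resize(im[220:340,340:480],None,fx=5,fy=5,interpolation=cv2.INTER_CUBIC).astype(float)*2,0,255).astype(np.uint8)
cv2.imwrite("pics/s6c.png",g)
E
```

```text
tcp [0.5179 0.2117 0.1011] yaw 89.5 q [ 0.23  0.27  1.67 -0.    1.2  -1.33] w 69.76 F [ 0.5  0.7 -0.1] t 11.75 D [ -0.4  -1.7 -51.1] dyaw 0.5 tilt [-0.04 -0.07 -0.  ]
q1-yaw->q6 end deg -68.0
[[0.0002, -0.0008, 0.0256, np.float64(-0.0), np.float64(-0.1), np.float64(-0.2), 0.07], [0.0002, -0.0008, 0.0256, 0, 0, np.float64(-0.2), 0.07]]
scene side 1 low z [0.142, 0.146, 0.148, 0.148, 0.15, 0.15, 0.15, 0.151] mean xy [0.527  0.2526]
scene side -1 low z [0.144, 0.144, 0.145, 0.145, 0.146, 0.146, 0.147, 0.147] mean xy [0.5152 0.1781]
```

View pics/s6c.png

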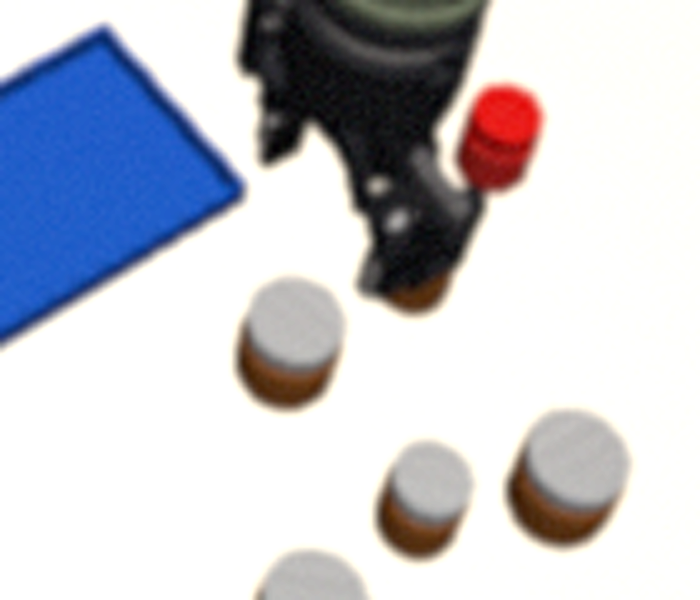

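Call:
apply_moves(steps=[[[0,-0.001,0.03,0,0,0,0.07],[0,0,0.03,0,0,0,0.07],[0,0,0.025,0,0,0,0.07],[0,0,0.01,0,0,0,0.07],[0,0,0,0,0,0,0.07]]])

```text
time_s: 12.42
tool_pos: [0.5238, 0.2117, 0.0099]
eef_rot: [0.005, 1.0, 0.001, 0.005]
contact_force: [0.6, -0.5, 0.2]
gripper_width: 0.819
```

```bash
python3 - <<'E'
from rack import *
rows([.5175,.210,-.02],90,.07)
im,d=shot("scene","s7"); tips("scene",d)
g=np.clip(cv2.resize(im[220:340,340:480],None,fx=5,fy=5,interpolation=cv2.INTER_CUBIC).astype(float)*2,0,255).astype(np.uint8)
cv2.imwrite("pics/s7c.png",g)
E
```

```text
tcp [0.5238 0.2117 0.0099] yaw 89.5 q [ 0.23  0.4   1.72 -0.    1.01 -1.33] w 69.97 F [ 0.6 -0.5  0.2] t 12.43 D [ -6.3  -1.7 -29.9] dyaw 0.5 tilt [ 0.15  0.62 -0.  ]
q1-yaw->q6 end deg -68.0
[[0.0066, -0.0019, 0.0298, np.float64(0.1), np.float64(0.6), np.float64(-0.5), 0.07]]
scene side 1 low z [0.021, 0.021, 0.021, 0.021, 0.022, 0.022, 0.022, 0.022] mean xy [0.5297 0.2364]
scene side -1 low z [0.021, 0.021, 0.021, 0.021, 0.022, 0.023, 0.023, 0.027] mean xy [0.5291 0.1445]
```

View pics/s7c.png

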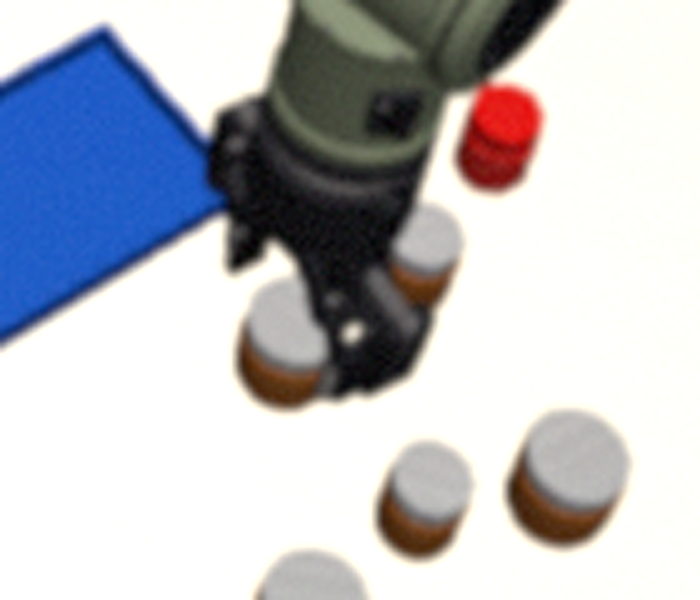

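Call:
apply_moves(steps=[[[0.006,-0.002,0.006,0.1,0.6,-0.5,0.07],[0,0,0.008,0,0,0,0.07],[0,0,0.008,0,0,0,0.07],[0,0,0,0,0,0,0.07]]])

```text
time_s: 12.98
tool_pos: [0.5202, 0.2105, -0.0104]
eef_rot: [-0.0, 1.0, 0.001, 0.003]
contact_force: [-0.3, 0.4, -0.8]
gripper_width: 0.821
```

```bash
python3 - <<'E'
from rack import *
rows([.5175,.210,-.02],90,.07)
im,d=shot("scene","s8")
g=np.clip(cv2.resize(im[250:310,370:430],None,fx=9,fy=9,interpolation=cv2.INTER_CUBIC).astype(float)*2,0,255).astype(np.uint8)
cv2.imwrite("pics/s8c.png",g)
E
```

```text
tcp [ 0.5202  0.2105 -0.0104] yaw 90.0 q [ 0.23  0.43  1.73  0.    0.97 -1.34] w 70.07 F [-0.3  0.4 -0.8] t 12.97 D [-2.7 -0.5 -9.6] dyaw -0.0 tilt [ 0.12  0.32 -0.  ]
q1-yaw->q6 end deg -68.0
[[0.0028, -0.0005, 0.0096, np.float64(0.1), np.float64(0.3), np.float64(0.0), 0.07]]
```

View pics/s8c.png

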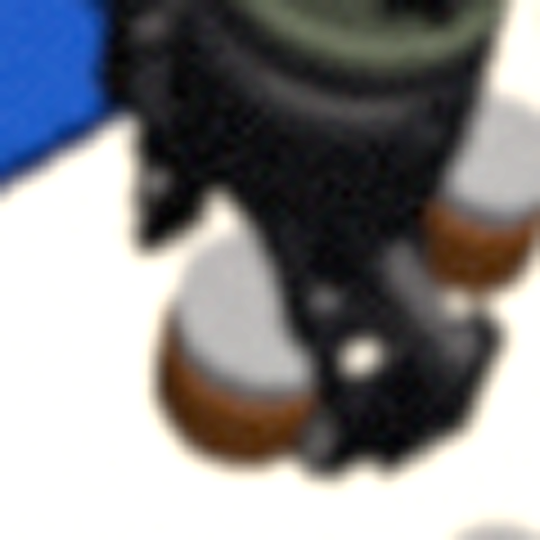

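Call:
apply_moves(steps=[[[0.003,-0.0005,0.006,0,0.3,0,0.07],[0,0,0.006,0,0,0,0.055],[0,0,0,0,0,0,0.055],[0,0,0,0,0,0,0.052],[0,0,0,0,0,0,0.052]]])

```text
time_s: 13.65
tool_pos: [0.5178, 0.21, -0.0226]
eef_rot: [-0.0, 1.0, 0.001, 0.001]
contact_force: [-0.0, 0.0, -0.3]
gripper_width: 0.607
```

Call:
apply_moves(steps=[[[0,0,0,0,0,0,0.0505],[0,0,0,0,0,0,0.0505]]])

```text
time_s: 13.9
tool_pos: [0.518, 0.21, -0.0224]
eef_rot: [-0.0, 1.0, 0.001, 0.001]
contact_force: [-0.3, 0.5, -0.6]
gripper_width: 0.593
```

Call:
apply_moves(steps=[[[0,0,0,0,0,0,0.0495],[0,0,0,0,0,0,0.0495]]])

```text
time_s: 14.15
tool_pos: [0.5181, 0.2101, -0.0223]
eef_rot: [-0.0, 1.0, 0.001, 0.001]
contact_force: [-0.7, -0.7, 0.5]
gripper_width: 0.581
```

```bash
python3 - <<'E'
from rack import *
rows([.5175,.210,-.02],90,.07)
E
```

```text
tcp [ 0.5181  0.2101 -0.0223] yaw 90.0 q [ 0.23  0.45  1.74  0.    0.96 -1.34] w 49.63 F [-0.7 -0.7  0.5] t 14.15 D [-0.6 -0.1  2.3] dyaw -0.0 tilt [ 0.14  0.11 -0.  ]
q1-yaw->q6 end deg -68.0
[[0.0006, -0.0001, -0.0023, np.float64(0.1), np.float64(0.1), np.float64(0.0), 0.07]]
```

Call:
apply_moves(steps=[[[0,0,0,0,0,0,0.049],[0,0,0,0,0,0,0.049]]])

```text
time_s: 14.4
tool_pos: [0.5181, 0.2101, -0.0222]
eef_rot: [-0.0, 1.0, 0.001, 0.001]
contact_force: [0.0, 0.0, 0.0]
gripper_width: 0.576
```

Call:
apply_moves(steps=[[[0,0,-0.01,0,0,0,0.0487],[0,0,-0.01,0,0,0,0.0487],[0,0,-0.01,0,0,0,0.0487],[0,0,0,0,0,0,0.0487]]])

```text
time_s: 14.9
tool_pos: [0.5186, 0.2103, 0.0105]
eef_rot: [-0.0, 1.0, 0.001, 0.002]
contact_force: [0.4, -0.3, -0.3]
gripper_width: 0.576
```

```bash
python3 - <<'E'
from rack import *
rows([.5175,.210,.05],90,.0487)
im,d=shot("scene","s9")
g=np.clip(cv2.resize(im[240:310,360:430],None,fx=8,fy=8,interpolation=cv2.INTER_CUBIC).astype(float)*2,0,255).astype(np.uint8)
cv2.imwrite("pics/s9c.png",g)
E
```

```text
tcp [0.5186 0.2103 0.0105] yaw 90.0 q [ 0.23  0.39  1.73  0.    1.02 -1.34] w 49.16 F [ 0.4 -0.3 -0.3] t 14.9 D [-1.1 -0.3 39.5] dyaw -0.0 tilt [ 0.17  0.19 -0.  ]
q1-yaw->q6 end deg -68.0
[[0.0009, -0.0002, -0.0395, np.float64(0.2), np.float64(0.2), np.float64(0.0), 0.0487]]
```

View pics/s9c.png

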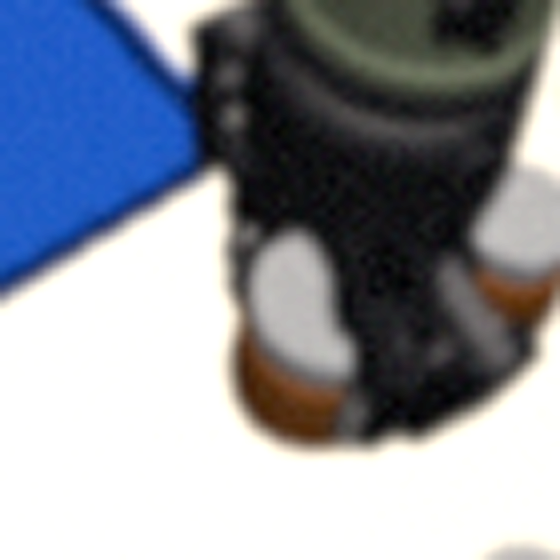

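```bash
python3 - <<'E'
from rack import *
rows([.649,.0725,.045],94.6,.0487,vmax=.03)
E
```

```text
tcp [0.518  0.2101 0.0099] yaw 90.0 q [ 0.23  0.4   1.73  0.    1.02 -1.34] w 49.4 F [-0.1  0.1 -0.2] t 14.95 D [ 131.  -137.6   35.1] dyaw 4.6 tilt [ 0.15  0.12 -0.  ]
q1-yaw->q6 end deg -88.0
[[-0.0187, -0.0197, -0.005, np.float64(0.1), np.float64(0.1), np.float64(-0.7), 0.0487], [-0.0185, -0.0199, -0.005, 0, 0, np.float64(-0.7), 0.0487], [-0.0182, -0.0201, -0.005, 0, 0, np.float64(-0.7), 0.0487], [-0.018, -0.0203, -0.005, 0, 0, np.float64(-0.7), 0.0487], [-0.0178, -0.0205, -0.005, 0, 0, np.float64(-0.7), 0.0487], [-0.0175, -0.0207, -0.005, 0, 0, np.float64(-0.7), 0.0487], [-0.0173, -0.0209, -0.005, 0, 0, np.float64(-0.7), 0.0487]]
```

Call:
apply_moves(steps=[[[0,0,-0.015,0,0,-0.7,0.0487],[0,0,-0.015,0,0,-0.7,0.0487],[-0.018,-0.019,0,0,0,-0.7,0.0487],[-0.018,-0.02,0,0,0,-0.7,0.0487],[-0.018,-0.02,0,0,0,-0.7,0.0487],[-0.018,-0.02,0,0,0,-0.7,0.0487],[-0.018,-0.02,0,0,0,-0.7,0.0487],[-0.014,-0.015,0,0,0,0,0.0487],[0,0,0,0,0,0,0.0487]]])

```text
time_s: 16.08
tool_pos: [0.6338, 0.1, 0.049]
eef_rot: [-0.047, 0.999, 0.002, 0.004]
contact_force: [0.1, 0.5, -1.4]
gripper_width: 0.581
```

```bash
python3 - <<'E'
from rack import *
rows([.649,.0725,.0],94.6,.0487,vmax=.03)
im,d=shot("scene","s10")
g=np.clip(cv2.resize(im[200:320,260:400],None,fx=5,fy=5,interpolation=cv2.INTER_CUBIC).astype(float)*2,0,255).astype(np.uint8)
cv2.imwrite("pics/s10c.png",g)
E
```

```text
tcp [0.6338 0.1    0.049 ] yaw 95.4 q [ 0.02  0.49  1.5   0.    1.15 -1.65] w 49.62 F [ 0.1  0.5 -1.4] t 16.07 D [ 15.2 -27.5 -49. ] dyaw -0.8 tilt [ 0.15  0.47 -0.  ]
q1-yaw->q6 end deg -88.0
[[-0.0061, -0.0145, 0.0245, np.float64(0.2), np.float64(0.5), np.float64(0.4), 0.0487], [-0.0064, -0.0144, 0.0245, 0, 0, np.float64(0.4), 0.0487]]
```

View pics/s10c.png

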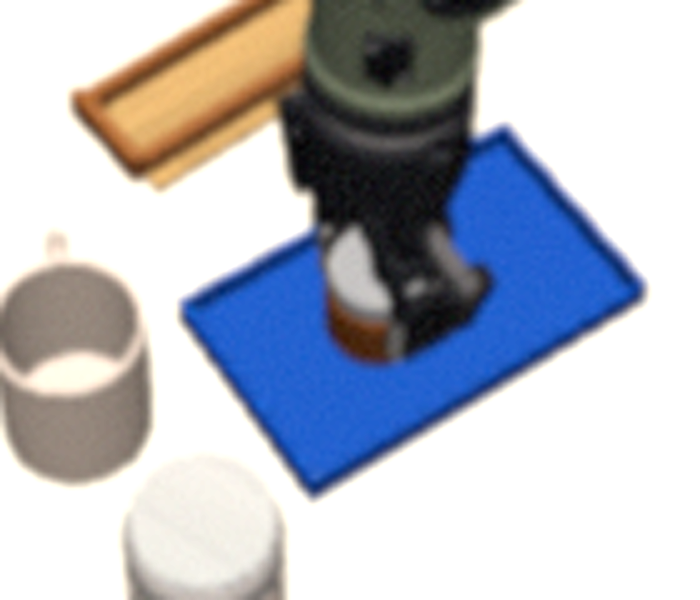

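Call:
apply_moves(steps=[[[-0.006,-0.013,0,0.1,0.5,0.4,0.0487],[-0.006,-0.013,0,0,0,0.4,0.0487],[0,0,0.015,0,0,0,0.0487],[0,0,0.015,0,0,0,0.0487],[0,0,0.01,0,0,0,0.0487],[0,0,0,0,0,0,0.0487]]])

```text
time_s: 16.88
tool_pos: [0.6441, 0.0766, 0.0037]
eef_rot: [-0.041, 0.999, 0.001, -0.004]
contact_force: [-0.9, 0.3, -0.5]
gripper_width: 0.58
```

```bash
python3 - <<'E'
from rack import *
rows([.649,.0725,-.016],94.6,.0487,vmax=.03)
E
```

```text
tcp [0.6441 0.0766 0.0037] yaw 94.7 q [-0.02  0.57  1.48  0.    1.1  -1.67] w 49.53 F [-0.9  0.3 -0.5] t 16.88 D [  4.9  -4.1 -19.7] dyaw -0.1 tilt [ 0.14 -0.47  0.  ]
q1-yaw->q6 end deg -88.0
[[-0.0047, -0.0045, 0.0196, np.float64(0.1), np.float64(-0.5), np.float64(0.1), 0.0487]]
```

Call:
apply_moves(steps=[[[-0.004,-0.003,0.008,0,-0.5,0,0.0487],[0,0,0.008,0,0,0,0.0487],[0,0,0.002,0,0,0,0.0487],[0,0,0,0,0,0,0.0487]]])

```text
time_s: 17.38
tool_pos: [0.649, 0.0742, -0.0152]
eef_rot: [-0.041, 0.999, 0.001, 0.001]
contact_force: [-0.3, -0.2, 0.0]
gripper_width: 0.573
```

```bash
python3 - <<'E'
from rack import *
rows([.649,.0725,-.018],94.6,.0487,vmax=.03)
E
```

```text
tcp [ 0.649   0.0742 -0.0152] yaw 94.7 q [-0.02  0.59  1.48  0.    1.06 -1.67] w 48.93 F [-0.3 -0.2  0. ] t 17.38 D [ 0.  -1.7 -2.8] dyaw -0.1 tilt [ 0.13  0.12 -0.  ]
q1-yaw->q6 end deg -88.0
[[0.0001, -0.0017, 0.0028, np.float64(0.1), np.float64(0.1), np.float64(0.1), 0.0487]]
```

Call:
apply_moves(steps=[[[0,0,0.002,0,0,0,0.0487],[0,0,0,0,0,0,0.0487],[0,0,0,0,0,0,0.053],[0,0,0,0,0,0,0.06],[0,0,0,0,0,0,0.065],[0,0,-0.02,0,0,0,0.065],[0,0,-0.03,0,0,0,0.065],[0,0,-0.04,0,0,0,0.07],[0,0,-0.04,0,0,0,0.07],[0,0,0,0,0,0,0.07]]])

```text
time_s: 18.62
tool_pos: [0.6516, 0.0739, 0.1247]
eef_rot: [-0.041, 0.999, 0.001, 0.005]
contact_force: [0.5, 0.2, 0.5]
gripper_width: 0.821
```

```bash
python3 - <<'E'
from rack import *
rows([.591,.327,.08],90,.07)
im,d=shot("scene","s11");jars("scene",d)
cv2.imwrite("pics/s11b.png",np.clip(im[150:400,230:500].astype(float)*2,0,255).astype(np.uint8))
im,d=shot("top","t11");jars("top",d)
E
```

```text
tcp [0.6516 0.0739 0.1247] yaw 94.7 q [-0.02  0.43  1.41  0.    1.3  -1.67] w 70.11 F [0.5 0.2 0.5] t 18.62 D [-60.6 253.1 -44.7] dyaw -4.7 tilt [ 0.09  0.63 -0.  ]
q1-yaw->q6 end deg -61.0
[[0.0067, 0.0429, 0.0074, np.float64(0.1), np.float64(0.6), np.float64(0.8), 0.07], [0.0072, 0.0428, 0.0074, 0, 0, np.float64(0.8), 0.07], [0.0078, 0.0427, 0.0074, 0, 0, np.float64(0.8), 0.07], [0.0083, 0.0426, 0.0074, 0, 0, np.float64(0.8), 0.07], [0.0089, 0.0424, 0.0074, 0, 0, np.float64(0.8), 0.07], [0.0095, 0.0423, 0.0074, 0, 0, np.float64(0.8), 0.07]]
scene [237.8 173.2] 75 mean [ 0.7188 -0.3058  0.0643] circ 0.7184 -0.3097 d 20.1 ztop 0.0731
scene [440.7 244.7] 210 mean [0.3524 0.1656 0.0497] circ 0.3527 0.1653 d 39.3 ztop 0.0525
scene [323.7 265.9] 356 mean [0.6488 0.077  0.0537] circ 0.649 0.0759 d 50.7 ztop 0.0565
scene [272.8 263.1] 266 mean [0.7584 0.0158 0.0644] circ 0.7642 0.0347 d 66.0 ztop 0.0727
scene [424.3 268.8] 224 mean [0.4332 0.2036 0.0493] circ 0.434 0.2026 d 40.6 ztop 0.0521
scene [278.  283.8] 253 mean [0.7716 0.0733 0.0648] circ 0.7683 0.0612 d 63.6 ztop 0.0731
scene [454.6 312.9] 406 mean [0.4437 0.3317 0.0496] circ 0.4433 0.331 d 50.2 ztop 0.0523
scene [425.6 317.5] 266 mean [0.5095 0.3081 0.0496] circ 0.5095 0.3076 d 38.8 ztop 0.052
scene [301.7 327. ] 270 mean [0.7718 0.1961 0.0651] circ 0.7617 0.1738 d 72.4 ztop 0.0736
scene [402.1 341.7] 441 mean [0.5905 0.329  0.0499] circ 0.5898 0.329 d 48.9 ztop 0.0524
top [132.8 117.1] 354 mean [0.7581 0.3955 0.0645] circ 0.7716 0.4141 d 130.2 ztop 0.0725
top [261.7 166.8] 140 mean [0.6421 0.0787 0.0535] circ 0.6443 0.0776 d 38.1 ztop 0.0565
top [160.7 186.4] 362 mean [0.5908 0.3249 0.0491] circ 0.591 0.3252 d 48.9 ztop 0.0523
top [168.1 219.6] 230 mean [0.5098 0.3037 0.0494] circ 0.5101 0.3039 d 38.0 ztop 0.0527
top [157.1 246.6] 361 mean [0.4447 0.3273 0.0496] circ 0.4435 0.3279 d 49.2 ztop 0.0533
```

View pics/s11b.png

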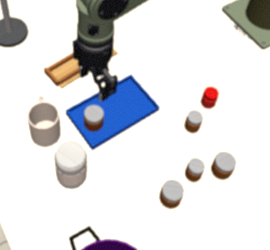

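Call:
apply_moves(steps=[[[0.007,0.043,0.007,0.1,0.6,0.8,0.07],[0.007,0.043,0.007,0,0,0.8,0.07],[0.008,0.043,0.007,0,0,0.8,0.07],[0.008,0.043,0.007,0,0,0.8,0.07],[0.009,0.042,0.007,0,0,0.8,0.07],[0.009,0.03,0.007,0,0,0.8,0.07],[0,0,0,0,0,0,0.07]]])

```text
time_s: 19.6
tool_pos: [0.5762, 0.3184, 0.0627]
eef_rot: [0.003, 1.0, -0.004, -0.016]
contact_force: [0.1, -0.3, 0.6]
gripper_width: 0.82
```

```bash
python3 - <<'E'
from rack import *
rows([.591,.327,.03],90,.07)
E
```

```text
tcp [0.5762 0.3184 0.0627] yaw 89.6 q [ 0.37  0.53  1.4   0.01  1.25 -1.2 ] w 70.06 F [ 0.1 -0.3  0.6] t 19.6 D [ 14.8   8.6 -32.7] dyaw 0.4 tilt [-0.42 -1.87 -0.01]
q1-yaw->q6 end deg -61.0
[[-0.0158, 0.0089, 0.0322, np.float64(-0.4), np.float64(-1.9), np.float64(-0.4), 0.07]]
```

Call:
apply_moves(steps=[[[-0.012,0.007,0.005,-0.4,-1.9,-0.4,0.07],[0,0,0,0,0,0,0.07],[0,0,0,0,0,0,0.07]]])

```text
time_s: 19.98
tool_pos: [0.5862, 0.3222, 0.0538]
eef_rot: [0.0, 1.0, -0.002, -0.003]
contact_force: [-0.5, -0.4, -0.0]
gripper_width: 0.821
```

```bash
python3 - <<'E'
from rack import *
rows([.591,.327,-.022],90,.07)
E
```

```text
tcp [0.5862 0.3222 0.0538] yaw 90.0 q [ 0.37  0.54  1.4  -0.    1.21 -1.2 ] w 70.15 F [-0.5 -0.4 -0. ] t 19.98 D [  4.8   4.8 -75.8] dyaw 0.0 tilt [-0.25 -0.31 -0.  ]
q1-yaw->q6 end deg -61.0
[[-0.0026, 0.0026, 0.0379, np.float64(-0.3), np.float64(-0.3), np.float64(-0.0), 0.07], [-0.0024, 0.0024, 0.0379, 0, 0, np.float64(-0.0), 0.07]]
```

Call:
apply_moves(steps=[[[-0.004,0.005,0.01,-0.3,-0.3,0,0.07],[0,0,0.02,0,0,0,0.07],[0,0,0.02,0,0,0,0.07],[0,0,0,0,0,0,0.07]]])

```text
time_s: 20.48
tool_pos: [0.5898, 0.3253, -0.0009]
eef_rot: [0.001, 1.0, -0.0, -0.001]
contact_force: [-0.1, 0.1, 0.1]
gripper_width: 0.816
```

```bash
python3 - <<'E'
from rack import *
rows([.591,.327,-.022],90,.07)
E
```

```text
tcp [ 0.5898  0.3253 -0.0009] yaw 89.9 q [ 0.38  0.61  1.41  0.    1.12 -1.19] w 69.66 F [-0.1  0.1  0.1] t 20.48 D [  1.2   1.7 -21.1] dyaw 0.1 tilt [-0.01 -0.14 -0.  ]
q1-yaw->q6 end deg -61.0
[[-0.0013, 0.0017, 0.0211, np.float64(-0.0), np.float64(-0.1), np.float64(-0.1), 0.07]]
```

Call:
apply_moves(steps=[[[-0.001,0.0015,0.01,0,0,0,0.07],[0,0,0.01,0,0,0,0.07],[0,0,0.001,0,0,0,0.055],[0,0,0,0,0,0,0.055],[0,0,0,0,0,0,0.052],[0,0,0,0,0,0,0.0505],[0,0,0,0,0,0,0.0505],[0,0,0,0,0,0,0.0495],[0,0,0,0,0,0,0.049],[0,0,0,0,0,0,0.0487],[0,0,0,0,0,0,0.0487],[0,0,-0.01,0,0,0,0.0487],[0,0,-0.02,0,0,0,0.0487],[0,0,-0.02,0,0,0,0.0487],[0,0,-0.01,0,0,0,0.0487],[0,0,0,0,0,0,0.0487]]])

```text
time_s: 22.48
tool_pos: [0.5934, 0.3281, 0.0446]
eef_rot: [0.001, 1.0, 0.001, 0.002]
contact_force: [0.2, 1.3, -0.6]
gripper_width: 0.579
```

```bash
python3 - <<'E'
from rack import *
rows([.587,.0675,.045],94.6,.0487,vmax=.035)
im,d=shot("scene","s12")
g=np.clip(cv2.resize(im[260:380,330:470],None,fx=5,fy=5,interpolation=cv2.INTER_CUBIC).astype(float)*2,0,255).astype(np.uint8)
cv2.imwrite("pics/s12c.png",g)
E
```

```text
tcp [0.5934 0.3281 0.0446] yaw 89.9 q [ 0.38  0.56  1.39  0.    1.19 -1.19] w 49.47 F [ 0.2  1.3 -0.6] t 22.48 D [  -6.4 -260.6    0.4] dyaw 4.7 tilt [ 0.13  0.21 -0.  ]
q1-yaw->q6 end deg -88.0
[[0.0007, -0.0326, -0.0001, np.float64(0.1), np.float64(0.2), np.float64(-0.6), 0.0487], [0.0011, -0.0326, -0.0, 0, 0, np.float64(-0.6), 0.0487], [0.0014, -0.0326, -0.0, 0, 0, np.float64(-0.6), 0.0487], [0.0017, -0.0325, -0.0, 0, 0, np.float64(-0.6), 0.0487], [0.0021, -0.0325, -0.0, 0, 0, np.float64(-0.6), 0.0487], [0.0024, -0.0325, -0.0, 0, 0, np.float64(-0.6), 0.0487], [0.0027, -0.0325, -0.0, 0, 0, np.float64(-0.6), 0.0487], [0.0031, -0.0324, -0.0, 0, 0, np.float64(-0.6), 0.0487]]
```

View pics/s12c.png

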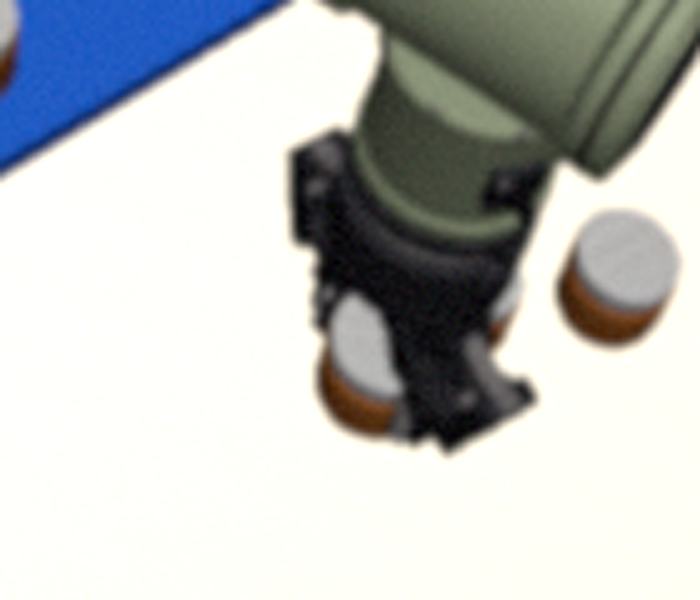

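Call:
apply_moves(steps=[[[0,-0.02,0,0,0,-0.6,0.0487],[0.001,-0.033,0,0,0,-0.6,0.0487],[0.001,-0.033,0,0,0,-0.6,0.0487],[0.002,-0.033,0,0,0,-0.6,0.0487],[0.002,-0.033,0,0,0,-0.6,0.0487],[0.002,-0.033,0,0,0,-0.6,0.0487],[0.003,-0.03,0,0,0,-0.6,0.0487],[0.003,-0.02,0,0,0,-0.6,0.0487],[0,0,0,0,0,0,0.0487]]])

```text
time_s: 23.65
tool_pos: [0.5812, 0.0853, 0.0364]
eef_rot: [-0.043, 0.999, 0.0, -0.005]
contact_force: [0.3, 1.0, -0.9]
gripper_width: 0.578
```

```bash
python3 - <<'E'
from rack import *
rows([.587,.0675,.02],94.6,.0487,vmax=.02)
E
```

```text
tcp [0.5812 0.0853 0.0364] yaw 94.9 q [-0.    0.41  1.63  0.    1.11 -1.66] w 49.4 F [ 0.3  1.  -0.9] t 23.65 D [  5.8 -17.8 -16.4] dyaw -0.3 tilt [ 0.08 -0.56  0.  ]
q1-yaw->q6 end deg -88.0
[[-0.0022, -0.0091, 0.0082, np.float64(0.1), np.float64(-0.6), np.float64(0.2), 0.0487], [-0.0022, -0.0091, 0.0082, 0, 0, np.float64(0.2), 0.0487]]
```

Call:
apply_moves(steps=[[[-0.003,-0.01,0,0,-0.6,0.2,0.0487],[-0.002,-0.007,0.01,0,0,0,0.0487],[0,0,0.015,0,0,0,0.0487],[0,0,0.01,0,0,0,0.0487],[0,0,0,0,0,0,0.0487]]])

```text
time_s: 24.28
tool_pos: [0.5866, 0.0705, -0.003]
eef_rot: [-0.042, 0.999, 0.001, -0.001]
contact_force: [-0.1, 0.3, -1.1]
gripper_width: 0.578
```

```bash
python3 - <<'E'
from rack import *
rows([.587,.0675,-.0165],94.6,.0487,vmax=.02)
E
```

```text
tcp [ 0.5866  0.0705 -0.003 ] yaw 94.8 q [-0.03  0.47  1.64  0.    1.03 -1.68] w 49.39 F [-0.1  0.3 -1.1] t 24.27 D [  0.4  -3.  -13.5] dyaw -0.2 tilt [ 0.15 -0.09  0.  ]
q1-yaw->q6 end deg -88.0
[[-0.0002, -0.0031, 0.0135, np.float64(0.2), np.float64(-0.1), np.float64(0.2), 0.0487]]
```

Call:
apply_moves(steps=[[[0,-0.002,0.006,0,0,0,0.0487],[0,0,0.005,0,0,0,0.0487],[0,0,0.002,0,0,0,0.0487],[0,0,0.001,0,0,0,0.0487]]])

```text
time_s: 24.78
tool_pos: [0.5874, 0.0689, -0.0175]
eef_rot: [-0.042, 0.999, 0.001, -0.0]
contact_force: [0.7, -0.7, -0.8]
gripper_width: 0.577
```

```bash
python3 - <<'E'
from rack import *
rows([.587,.0675,-.018],94.6,.0487,vmax=.02)
E
```

```text
tcp [ 0.5874  0.0689 -0.0175] yaw 94.9 q [-0.03  0.5   1.65  0.    1.   -1.69] w 49.29 F [ 0.7 -0.7 -0.8] t 24.77 D [-0.4 -1.4 -0.5] dyaw -0.3 tilt [ 0.15 -0.03  0.  ]
q1-yaw->q6 end deg -88.0
[[0.0005, -0.0014, 0.0005, np.float64(0.2), np.float64(-0.0), np.float64(0.3), 0.0487]]
```

Release, rise, and go towards the third wide jar.

Call:
apply_moves(steps=[[[0,0,0.001,0,0,0,0.0487],[0,0,0,0,0,0,0.053],[0,0,0,0,0,0,0.06],[0,0,0,0,0,0,0.065],[0,0,-0.02,0,0,0,0.065],[0,0,-0.03,0,0,0,0.065],[0,0,-0.04,0,0,0,0.07],[0,0,-0.04,0,0,0,0.07],[0,0,0,0,0,0,0.07]]])

```text
time_s: 25.9
tool_pos: [0.5901, 0.0685, 0.1228]
eef_rot: [-0.042, 0.999, 0.001, 0.003]
contact_force: [-0.1, 0.4, -0.6]
gripper_width: 0.817
```

```bash
python3 - <<'E'
from rack import *
rows([.444,.329,.08],90,.07)
im,d=shot("scene","s13");jars("scene",d)
im,d=shot("top","t13");jars("top",d)
E
```

```text
tcp [0.5901 0.0685 0.1228] yaw 94.9 q [-0.03  0.31  1.57  0.    1.25 -1.69] w 69.78 F [-0.1  0.4 -0.6] t 25.9 D [-146.1  260.5  -42.8] dyaw -4.9 tilt [ 0.1  0.4 -0. ]
q1-yaw->q6 end deg -53.0
[[0.0177, 0.0388, 0.0061, np.float64(0.1), np.float64(0.4), np.float64(0.7), 0.07], [0.0181, 0.0386, 0.0061, 0, 0, np.float64(0.7), 0.07], [0.0186, 0.0384, 0.0061, 0, 0, np.float64(0.7), 0.07], [0.019, 0.0382, 0.0061, 0, 0, np.float64(0.7), 0.07], [0.0195, 0.0379, 0.0061, 0, 0, np.float64(0.7), 0.07], [0.02, 0.0377, 0.0061, 0, 0, np.float64(0.7), 0.07], [0.0204, 0.0375, 0.0061, 0, 0, np.float64(0.7), 0.07]]
scene [237.8 173.3] 74 mean [ 0.7188 -0.3056  0.0645] circ 0.7185 -0.3084 d 19.9 ztop 0.0721
scene [440.5 244.6] 211 mean [0.3524 0.1658 0.0495] circ 0.3517 0.1652 d 39.1 ztop 0.0524
scene [344.3 253.9] 337 mean [0.5861 0.0716 0.0536] circ 0.5855 0.0707 d 50.5 ztop 0.0563
scene [323.7 265.8] 353 mean [0.6487 0.077  0.0538] circ 0.6481 0.0765 d 49.4 ztop 0.0565
scene [273.1 262.9] 264 mean [0.7572 0.0164 0.065 ] circ 0.7644 0.0353 d 65.9 ztop 0.0731
scene [424.4 268.9] 224 mean [0.4336 0.2036 
[... 316 characters left out ...]
cene [301.7 327.1] 264 mean [0.7716 0.196  0.0646] circ 0.7613 0.173 d 72.5 ztop 0.0726
top [132.9 117.1] 350 mean [0.7575 0.3968 0.0637] circ 0.772 0.4147 d 130.8 ztop 0.0727
top [269.5 107.4] 65 mean [0.7892 0.0618 0.0643] circ 0.7814 0.0606 d 42.6 ztop 0.0733
top [236.2 125.6] 102 mean [0.7388 0.1459 0.0663] circ 0.7509 0.1528 d 62.4 ztop 0.0732
top [281.1 127.4] 111 mean [0.7382 0.0313 0.0673] circ 0.7505 0.0323 d 80.5 ztop 0.0731
top [265.1 195.4] 81 mean [0.5721 0.0682 0.054 ] circ 0.5755 0.0697 d 29.7 ztop 0.0574
top [168.  219.4] 227 mean [0.5101 0.3035 0.0494] circ 0.5099 0.3043 d 38.5 ztop 0.0521
top [157.1 246.6] 362 mean [0.4445 0.3275 0.0493] circ 0.4442 0.3277 d 48.4 ztop 0.053
```

Call:
apply_moves(steps=[[[0.018,0.039,0.006,0,0.4,0.7,0.07],[0.018,0.039,0.006,0,0,0.7,0.07],[0.018,0.039,0.006,0,0,0.7,0.07],[0.019,0.038,0.006,0,0,0.7,0.07],[0.019,0.038,0.006,0,0,0.7,0.07],[0.02,0.038,0.006,0,0,0.7,0.07],[0.015,0.025,0.006,0,0,0.7,0.07],[0,0,0,0,0,0,0.07],[0,0,0,0,0,0,0.07]]])

```text
time_s: 27.12
tool_pos: [0.4314, 0.3202, 0.0637]
eef_rot: [0.003, 1.0, -0.004, -0.017]
contact_force: [-0.0, -0.9, -0.2]
gripper_width: 0.821
```

```bash
python3 - <<'E'
from rack import *
rows([.444,.3295,.04],90,.07)
E
```

```text
tcp [0.4314 0.3202 0.0637] yaw 89.7 q [ 0.47  0.3   1.73  0.01  1.15 -1.1 ] w 70.09 F [-0.  -0.9 -0.2] t 27.12 D [ 12.6   9.3 -23.7] dyaw 0.3 tilt [-0.46 -1.97 -0.01]
q1-yaw->q6 end deg -53.0
[[-0.0134, 0.0095, 0.0232, np.float64(-0.5), np.float64(-2.0), np.float64(-0.3), 0.07]]
```

Call:
apply_moves(steps=[[[-0.013,0.01,0.005,-0.5,-2,-0.3,0.07],[0,0,0.012,0,0,0,0.07],[0,0,0.012,0,0,0,0.07],[0,0,0,0,0,0,0.07]]])

```text
time_s: 27.62
tool_pos: [0.4451, 0.326, 0.0314]
eef_rot: [0.003, 1.0, -0.001, -0.001]
contact_force: [-0.3, -0.0, 0.8]
gripper_width: 0.819
```

```bash
python3 - <<'E'
from rack import *
rows([.444,.3295,-.0],90,.07)
E
```

```text
tcp [0.4451 0.326  0.0314] yaw 89.7 q [ 0.48  0.35  1.73 -0.    1.06 -1.09] w 69.9 F [-0.3 -0.   0.8] t 27.62 D [ -1.1   3.5 -31.4] dyaw 0.3 tilt [-0.1  -0.12 -0.  ]
q1-yaw->q6 end deg -53.0
[[0.001, 0.0035, 0.0314, np.float64(-0.1), np.float64(-0.1), np.float64(-0.3), 0.07]]
```

Call:
apply_moves(steps=[[[0.002,0.004,0.005,0,0,-0.3,0.07],[0.001,0,0.018,0,0,0,0.07],[0.001,0,0.018,0,0,0,0.07],[0,0,0.004,0,0,0,0.07],[0,0,0,0,0,0,0.07]]])

```text
time_s: 28.25
tool_pos: [0.4404, 0.3299, -0.0168]
eef_rot: [-0.0, 1.0, -0.001, -0.001]
contact_force: [0.0, 0.6, -0.5]
gripper_width: 0.82
```

```bash
python3 - <<'E'
from rack import *
rows([.444,.3295,-.0222],90,.07)
E
```

```text
tcp [ 0.4404  0.3299 -0.0168] yaw 90.0 q [ 0.49  0.43  1.75 -0.    0.97 -1.08] w 70.06 F [ 0.   0.6 -0.5] t 28.25 D [ 3.6 -0.4 -5.4] dyaw -0.0 tilt [-0.12 -0.17 -0.  ]
q1-yaw->q6 end deg -53.0
[[-0.0036, -0.0004, 0.0053, np.float64(-0.1), np.float64(-0.2), np.float64(0.0), 0.07]]
```

Call:
apply_moves(steps=[[[-0.004,0,0.004,0,0,0,0.07],[0,0,0.001,0,0,0,0.055],[0,0,0,0,0,0,0.055],[0,0,0,0,0,0,0.052],[0,0,0,0,0,0,0.0505],[0,0,0,0,0,0,0.0505],[0,0,0,0,0,0,0.0495],[0,0,0,0,0,0,0.049],[0,0,0,0,0,0,0.0487],[0,0,0,0,0,0,0.0487]]])

```text
time_s: 29.5
tool_pos: [0.4463, 0.3307, -0.0202]
eef_rot: [-0.0, 1.0, -0.0, 0.0]
contact_force: [0.4, -0.4, 1.1]
gripper_width: 0.578
```

Call:
apply_moves(steps=[[[0,0,-0.01,0,0,0,0.0487],[0,0,-0.02,0,0,0,0.0487],[0,0,-0.02,0,0,0,0.0487],[0,0,-0.02,0,0,0,0.0487],[0,0,0,0,0,0,0.0487]]])

```text
time_s: 30.12
tool_pos: [0.4459, 0.3308, 0.0529]
eef_rot: [-0.0, 1.0, -0.0, 0.0]
contact_force: [-0.7, -0.5, -1.6]
gripper_width: 0.575
```

```bash
python3 - <<'E'
from rack import *
rows([.525,.0625,.048],94.6,.0487,vmax=.035)
im,d=shot("scene","s14")
g=np.clip(cv2.resize(im[220:340,380:520],None,fx=5,fy=5,interpolation=cv2.INTER_CUBIC).astype(float)*2,0,255).astype(np.uint8)
cv2.imwrite("pics/s14c.png",g)
E
```

```text
tcp [0.4459 0.3308 0.0529] yaw 90.0 q [ 0.48  0.33  1.71 -0.    1.1  -1.09] w 49.13 F [-0.7 -0.5 -1.6] t 30.12 D [  79.1 -268.3   -4.9] dyaw 4.6 tilt [-0.02  0.01  0.  ]
q1-yaw->q6 end deg -88.0
[[-0.0099, -0.0335, 0.0006, np.float64(-0.0), np.float64(0.0), np.float64(-0.6), 0.0487], [-0.0095, -0.0336, 0.0006, 0, 0, np.float64(-0.6), 0.0487], [-0.0092, -0.0337, 0.0006, 0, 0, np.float64(-0.6), 0.0487], [-0.0089, -0.0338, 0.0006, 0, 0, np.float64(-0.6), 0.0487], [-0.0085, -0.0339, 0.0006, 0, 0, np.float64(-0.6), 0.0487], [-0.0082, -0.034, 0.0006, 0, 0, np.float64(-0.6), 0.0487], [-0.0078, -0.0341, 0.0006, 0, 0, np.float64(-0.6), 0.0487], [-0.0075, -0.0341, 0.0006, 0, 0, np.float64(-0.6), 0.0487]]
```

View pics/s14c.png

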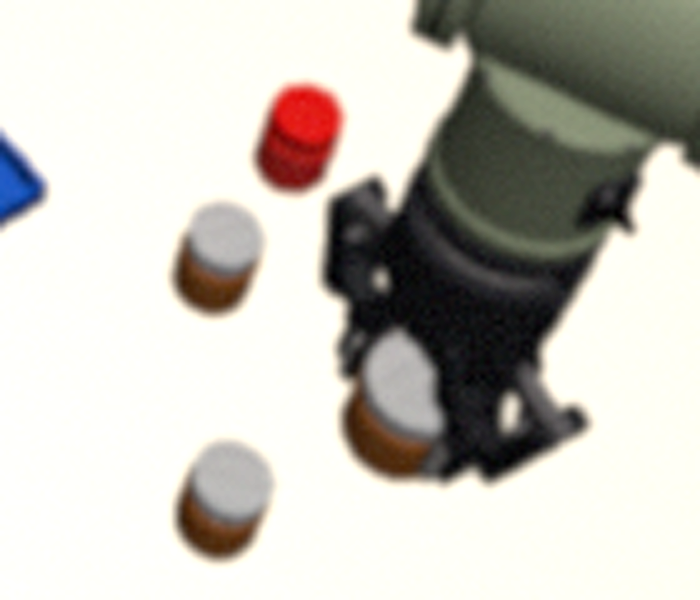

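Call:
apply_moves(steps=[[[-0.008,-0.02,0,0,0,-0.6,0.0487],[-0.01,-0.034,0,0,0,-0.6,0.0487],[-0.01,-0.034,0,0,0,-0.6,0.0487],[-0.009,-0.034,0,0,0,-0.6,0.0487],[-0.009,-0.034,0,0,0,-0.6,0.0487],[-0.008,-0.034,0,0,0,-0.6,0.0487],[-0.008,-0.03,0,0,0,-0.6,0.0487],[-0.007,-0.02,0,0,0,-0.6,0.0487],[0,-0.01,0,0,0,0,0.0487],[0,0,0,0,0,0,0.0487]]])

```text
time_s: 31.42
tool_pos: [0.5165, 0.0748, 0.0406]
eef_rot: [-0.044, 0.999, -0.001, -0.011]
contact_force: [-0.2, 0.9, -0.3]
gripper_width: 0.574
```

```bash
python3 - <<'E'
from rack import *
rows([.525,.0625,.02],94.6,.0487,vmax=.02)
E
```

```text
tcp [0.5165 0.0748 0.0406] yaw 95.0 q [-0.02  0.3   1.79 -0.    1.08 -1.68] w 49.04 F [-0.2  0.9 -0.3] t 31.43 D [  8.5 -12.3 -20.6] dyaw -0.4 tilt [-0.09 -1.25 -0.  ]
q1-yaw->q6 end deg -88.0
[[-0.0039, -0.0065, 0.0102, np.float64(-0.1), np.float64(-1.3), np.float64(0.2), 0.0487], [-0.0037, -0.0065, 0.0103, 0, 0, np.float64(0.2), 0.0487]]
```

Call:
apply_moves(steps=[[[-0.005,-0.01,0,0,-1.3,0.2,0.0487],[-0.002,-0.003,0.01,0,0,0,0.0487],[0,0,0.015,0,0,0,0.0487],[0,0,0.01,0,0,0,0.0487],[0,0,0,0,0,0,0.0487]]])

```text
time_s: 32.05
tool_pos: [0.5228, 0.064, 0.0016]
eef_rot: [-0.044, 0.999, -0.0, -0.0]
contact_force: [-0.2, 0.5, -1.3]
gripper_width: 0.579
```

```bash
python3 - <<'E'
from rack import *
rows([.525,.0625,-.0165],94.6,.0487,vmax=.02)
E
```

```text
tcp [0.5228 0.064  0.0016] yaw 95.0 q [-0.04  0.35  1.81 -0.    0.98 -1.7 ] w 49.45 F [-0.2  0.5 -1.3] t 32.05 D [  2.2  -1.5 -18.1] dyaw -0.4 tilt [-0.03 -0.05 -0.  ]
q1-yaw->q6 end deg -88.0
[[-0.0021, -0.0017, 0.0181, np.float64(-0.0), np.float64(-0.1), np.float64(0.4), 0.0487]]
```

Call:
apply_moves(steps=[[[-0.002,-0.002,0.008,0,0,0.4,0.0487],[0,0,0.006,0,0,0,0.0487],[0,0,0.002,0,0,0,0.0487],[0,0,0.001,0,0,0,0.0487]]])

```text
time_s: 32.55
tool_pos: [0.5258, 0.0623, -0.0162]
eef_rot: [-0.04, 0.999, -0.0, 0.0]
contact_force: [-1.1, -0.2, 8.1]
gripper_width: 0.575
```

```bash
python3 - <<'E'
from rack import *
rows([.525,.0625,-.0165],94.6,.0487,vmax=.02)
E
```

```text
tcp [ 0.5258  0.0623 -0.0162] yaw 94.6 q [-0.05  0.39  1.81 -0.    0.94 -1.7 ] w 49.13 F [-1.1 -0.2  8.1] t 32.55 D [-0.8  0.2 -0.3] dyaw 0.0 tilt [-0.03  0.01  0.  ]
q1-yaw->q6 end deg -88.0
[[0.0008, 0.0003, 0.0003, np.float64(-0.0), np.float64(0.0), np.float64(-0.0), 0.0487]]
```

Call:
apply_moves(steps=[[[0,0,0,0,0,0,0.053],[0,0,0,0,0,0,0.06],[0,0,0,0,0,0,0.065],[0,0,-0.02,0,0,0,0.065],[0,0,-0.03,0,0,0,0.065],[0,0,-0.04,0,0,0,0.065],[0,0,-0.03,0,0,0,0.065],[0,0,0,0,0,0,0.065]]])

```text
time_s: 33.55
tool_pos: [0.5264, 0.0623, 0.1084]
eef_rot: [-0.04, 0.999, -0.0, 0.001]
contact_force: [0.2, -0.6, -1.1]
gripper_width: 0.763
```

```bash
python3 - <<'E'
from rack import *
rows([.4335,.2015,.08],90,.065,vmax=.04)
im,d=shot("scene","s15");jars("scene",d)
cv2.imwrite("pics/s15b.png",np.clip(cv2.resize(im[150:380,230:500],None,fx=2.5,fy=2.5).astype(float)*2,0,255).astype(np.uint8))
E
```

```text
tcp [0.5264 0.0623 0.1084] yaw 94.6 q [-0.05  0.2   1.74 -0.    1.2  -1.7 ] w 65.19 F [ 0.2 -0.6 -1.1] t 33.55 D [-92.9 139.2 -28.4] dyaw -4.6 tilt [-0.05  0.13  0.  ]
q1-yaw->q6 end deg -65.0
[[0.0163, 0.0292, 0.0056, np.float64(-0.0), np.float64(0.1), np.float64(0.9), 0.065], [0.0168, 0.029, 0.0057, 0, 0, np.float64(0.9), 0.065], [0.0172, 0.0287, 0.0057, 0, 0, np.float64(0.9), 0.065], [0.0177, 0.0284, 0.0057, 0, 0, np.float64(0.9), 0.065], [0.0181, 0.0281, 0.0057, 0, 0, np.float64(0.9), 0.065]]
scene [237.8 173.4] 74 mean [ 0.7192 -0.3056  0.064 ] circ 0.7185 -0.3091 d 20.2 ztop 0.0726
scene [364.  242.1] 321 mean [0.5234 0.065  0.0537] circ 0.5224 0.0651 d 49.7 ztop 0.0564
scene [440.6 244.7] 212 mean [0.3524 0.1657 0.0494] circ 0.3519 0.1652 d 40.7 ztop 0.052
scene [344.3 253.9] 337 mean [0.586  0.0716 0.0536] circ 0.5861 0.0709 d 49.5 ztop 0.0564
scene [323.7 265.9] 357 mean [0.6487 0.0766 0.0538] circ 0.6481 0.0757 d 49.6 ztop 0.0566
scene [273. 263.] 263 mean [0.7572 0.0162 0.065 ] circ 0.7643 0.0353 d 65.9 ztop 0.0729
scene [424.3 268.9] 227 mean [0.4335 0.2035 0.0496] circ 0.4318 0.2032 d 39.2 ztop 0.0522
scene [277.7 284. ] 240 mean [0.7724 0.0736 0.0645] circ 0.7685 0.0628 d 61.8 ztop 0.0721
scene [425.6 317.5] 274 mean [0.5097 0.3081 0.0498] circ 0.5089 0.3071 d 40.0 ztop 0.0526
scene [301.8 327. ] 273 mean [0.7716 0.1957 0.0651] circ 0.7618 0.1741 d 72.3 ztop 0.0732
```

View pics/s15b.png

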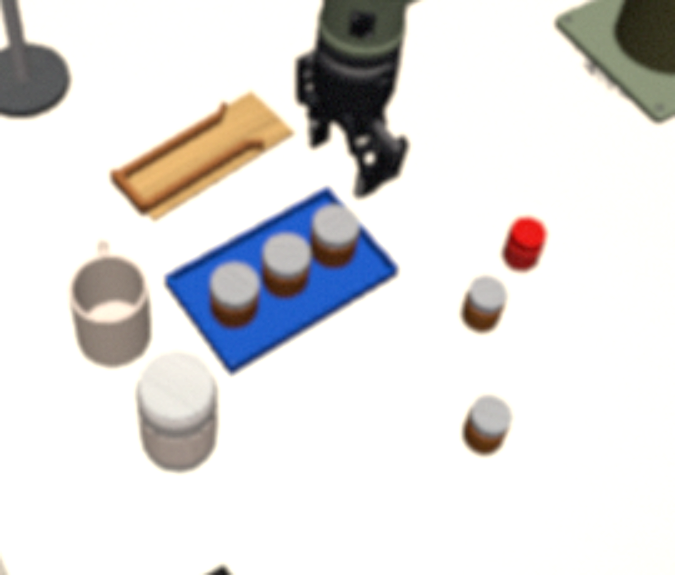

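Call:
apply_moves(steps=[[[0.016,0.029,0.006,0,0,0.9,0.065],[0.017,0.029,0.006,0,0,0.9,0.065],[0.017,0.029,0.006,0,0,0.9,0.065],[0.018,0.028,0.006,0,0,0.9,0.065],[0.015,0.02,0.006,0,0,0.9,0.065],[0,0,0,0,0,0,0.065],[0,0,0,0,0,0,0.065]]])

```text
time_s: 34.48
tool_pos: [0.4244, 0.1942, 0.0649]
eef_rot: [0.001, 1.0, -0.002, -0.01]
contact_force: [-0.0, -0.3, 0.0]
gripper_width: 0.76
```

```bash
python3 - <<'E'
from rack import *
rows([.4335,.2015,.05],90,.065,vmax=.04)
E
```

```text
tcp [0.4244 0.1942 0.0649] yaw 89.8 q [ 0.24  0.15  1.91  0.    1.1  -1.33] w 64.93 F [-0.  -0.3  0. ] t 34.48 D [  9.1   7.3 -14.9] dyaw 0.2 tilt [-0.27 -1.14 -0.  ]
q1-yaw->q6 end deg -65.0
[[-0.0094, 0.0074, 0.0147, np.float64(-0.3), np.float64(-1.1), np.float64(-0.2), 0.065]]
```

Call:
apply_moves(steps=[[[-0.01,0.008,0.005,-0.3,-1.1,-0.2,0.065],[0,0,0.012,0,0,0,0.065],[0,0,0.012,0,0,0,0.065],[0,0,0,0,0,0,0.065]]])

```text
time_s: 34.98
tool_pos: [0.4364, 0.2008, 0.0331]
eef_rot: [0.001, 1.0, 0.0, 0.0]
contact_force: [0.2, 0.1, -0.4]
gripper_width: 0.759
```

```bash
python3 - <<'E'
from rack import *
rows([.4335,.2015,-.013],90,.065,vmax=.04)
E
```

```text
tcp [0.4364 0.2008 0.0331] yaw 89.9 q [ 0.25  0.22  1.91  0.    1.01 -1.32] w 64.83 F [ 0.2  0.1 -0.4] t 34.98 D [ -2.9   0.7 -46.1] dyaw 0.1 tilt [ 0.03  0.02 -0.  ]
q1-yaw->q6 end deg -65.0
[[0.0015, 0.0003, 0.023, np.float64(0.0), np.float64(0.0), np.float64(-0.1), 0.065], [0.0015, 0.0003, 0.023, 0, 0, np.float64(-0.1), 0.065]]
```

Call:
apply_moves(steps=[[[0.003,0.001,0.01,0,0,-0.1,0.065],[0,0,0.014,0,0,0,0.065],[0,0,0.012,0,0,0,0.065],[0,0,0.004,0,0,0,0.065],[0,0,0,0,0,0,0.065]]])

```text
time_s: 35.6
tool_pos: [0.4329, 0.2017, -0.0101]
eef_rot: [0.0, 1.0, 0.0, -0.0]
contact_force: [-0.0, -0.0, 0.1]
gripper_width: 0.761
```

```bash
python3 - <<'E'
from rack import *
rows([.4335,.2015,-.013],90,.065,vmax=.04)
E
```

```text
tcp [ 0.4329  0.2017 -0.0101] yaw 90.0 q [ 0.25  0.29  1.93  0.    0.92 -1.32] w 64.95 F [-0.  -0.   0.1] t 35.6 D [ 0.6 -0.2 -2.9] dyaw 0.0 tilt [ 0.01 -0.02  0.  ]
q1-yaw->q6 end deg -65.0
[[-0.0006, -0.0002, 0.0029, np.float64(0.0), np.float64(-0.0), np.float64(-0.0), 0.065]]
```

Call:
apply_moves(steps=[[[0,0,0.003,0,0,0,0.047],[0,0,0,0,0,0,0.045],[0,0,0,0,0,0,0.043],[0,0,0,0,0,0,0.0415],[0,0,0,0,0,0,0.0405],[0,0,0,0,0,0,0.0405],[0,0,0,0,0,0,0.0395],[0,0,0,0,0,0,0.039],[0,0,0,0,0,0,0.0387],[0,0,0,0,0,0,0.0387]]])

```text
time_s: 36.85
tool_pos: [0.4343, 0.202, -0.0119]
eef_rot: [0.0, 1.0, 0.0, 0.001]
contact_force: [0.0, -0.4, 0.5]
gripper_width: 0.459
```

Call:
apply_moves(steps=[[[0,0,-0.01,0,0,0,0.0387],[0,0,-0.015,0,0,0,0.0387],[0,0,-0.02,0,0,0,0.0387],[0,0,0,0,0,0,0.0387]]])

```text
time_s: 37.35
tool_pos: [0.4347, 0.2022, 0.0364]
eef_rot: [0.0, 1.0, 0.001, 0.002]
contact_force: [0.6, -0.3, -0.6]
gripper_width: 0.456
```

```bash
python3 - <<'E'
from rack import *
rows([.50,-.132,.045],99.2,.0387,vmax=.035)
im,d=shot("scene","s16")
g=np.clip(cv2.resize(im[210:310,370:490],None,fx=5.5,fy=5.5,interpolation=cv2.INTER_CUBIC).astype(float)*2,0,255).astype(np.uint8)
cv2.imwrite("pics/s16c.png",g)
# rack from the scene camera
z=np.load("s5.npz")["im"]
o=(260,180)
for nm,(u,v),h in[("near corner A",(438,114),.005),("near corner B",(352,32),.005),("fl board",(160,290),.005),("stop outer1",(72,190),.025),("stop outer2",(135,265),.025),("tray1",(183,405),.02),("tray2",(507,226),.02),("tray3",(645,388),.02),("tray4",(313,592),.02)]:
    print(nm,ray("scene",*fu(u,v,o,5),h)[:2].round(4))
E
```

```text
tcp [0.4347 0.2022 0.0364] yaw 90.0 q [ 0.25  0.21  1.91  0.    1.02 -1.32] w 38.95 F [ 0.6 -0.3 -0.6] t 37.35 D [  65.3 -334.2    8.6] dyaw 9.2 tilt [ 0.08  0.23 -0.  ]
q1-yaw->q6 end deg -114.0
[[-0.0065, -0.0334, -0.0009, np.float64(0.1), np.float64(0.2), np.float64(-0.9), 0.0387], [-0.006, -0.0335, -0.0009, 0, 0, np.float64(-0.9), 0.0387], [-0.0055, -0.0336, -0.0009, 0, 0, np.float64(-0.9), 0.0387], [-0.0049, -0.0337, -0.0009, 0, 0, np.float64(-0.9), 0.0387], [-0.0044, -0.0338, -0.0009, 0, 0, np.float64(-0.9), 0.0387], [-0.0038, -0.0338, -0.0009, 0, 0, np.float64(-0.9), 0.0387], [-0.0033, -0.0339, -0.0009, 0, 0, np.float64(-0.9), 0.0387], [-0.0027, -0.0339, -0.0009, 0, 0, np.float64(-0.9), 0.0387], [-0.0022, -0.034, -0.0009, 0, 0, np.float64(-0.9), 0.0387], [-0.0016, -0.034, -0.0009, 0, 0, np.float64(-0.9), 0.0387]]
near corner A [ 0.4752 -0.0947]
near corner B [ 0.4876 -0.1728]
fl board [ 0.6703 -0.0614]
stop outer1 [ 0.6884 -0.131 ]
stop outer2 [ 0.6803 -0.0695]
tray1 [0.696  0.0176]
tray2 [0.4898 0.0008]
tray3 [0.4824 0.1227]
tray4 [0.6887 0.1414]
```

View pics/s16c.png

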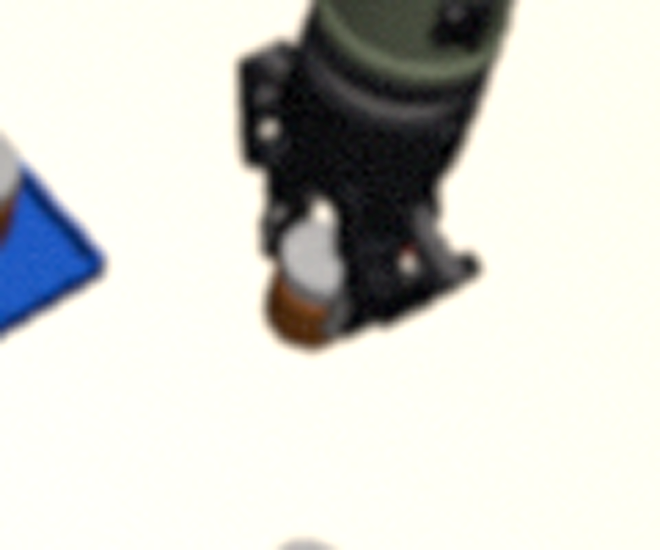

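```bash
python3 - <<'E'
from rack import *
rows([.506,-.130,.065],99.2,.0387,vmax=.035)
E
```

```text
tcp [0.4337 0.2019 0.0354] yaw 90.0 q [ 0.25  0.21  1.92  0.    1.02 -1.32] w 39.12 F [ 0.4 -0.3 -1. ] t 37.4 D [  72.3 -331.9   29.6] dyaw 9.2 tilt [ 0.05  0.11 -0.  ]
q1-yaw->q6 end deg -114.0
[[-0.0072, -0.0332, -0.003, np.float64(0.1), np.float64(0.1), np.float64(-0.9), 0.0387], [-0.0067, -0.0333, -0.003, 0, 0, np.float64(-0.9), 0.0387], [-0.0062, -0.0334, -0.003, 0, 0, np.float64(-0.9), 0.0387], [-0.0056, -0.0335, -0.003, 0, 0, np.float64(-0.9), 0.0387], [-0.0051, -0.0336, -0.003, 0, 0, np.float64(-0.9), 0.0387], [-0.0046, -0.0337, -0.003, 0, 0, np.float64(-0.9), 0.0387], [-0.004, -0.0337, -0.003, 0, 0, np.float64(-0.9), 0.0387], [-0.0035, -0.0338, -0.003, 0, 0, np.float64(-0.9), 0.0387], [-0.0029, -0.0338, -0.003, 0, 0, np.float64(-0.9), 0.0387], [-0.0024, -0.0339, -0.003, 0, 0, np.float64(-0.9), 0.0387]]
```

Call:
apply_moves(steps=[[[0,0,-0.015,0,0,0,0.0387],[0,-0.015,-0.015,0,0,-0.9,0.0387],[-0.006,-0.034,0,0,0,-0.9,0.0387],[-0.006,-0.034,0,0,0,-0.9,0.0387],[-0.006,-0.034,0,0,0,-0.9,0.0387],[-0.005,-0.034,0,0,0,-0.9,0.0387],[-0.005,-0.034,0,0,0,-0.9,0.0387],[-0.004,-0.034,0,0,0,-0.9,0.0387],[-0.004,-0.034,0,0,0,-0.9,0.0387],[-0.003,-0.034,0,0,0,-0.9,0.0387],[-0.002,-0.025,0,0,0,-0.9,0.0387],[0,-0.01,0,0,0,0,0.0387],[0,0,0,0,0,0,0.0387]]])

```text
time_s: 39.02
tool_pos: [0.5009, -0.1253, 0.0704]
eef_rot: [-0.082, 0.997, 0.001, 0.0]
contact_force: [-0.2, 0.8, -1.1]
gripper_width: 0.459
```

```bash
python3 - <<'E'
from rack import *
rows([.506,-.130,.04],99.2,.0387,vmax=.02)
E
```

```text
tcp [ 0.5009 -0.1253  0.0704] yaw 99.4 q [-0.41  0.23  1.8   0.    1.11 -2.15] w 39.24 F [-0.2  0.8 -1.1] t 39.02 D [  5.1  -4.7 -30.4] dyaw -0.2 tilt [ 0.08  0.06 -0.  ]
q1-yaw->q6 end deg -114.0
[[-0.0021, -0.0028, 0.0152, np.float64(0.1), np.float64(0.1), np.float64(0.1), 0.0387], [-0.0021, -0.0027, 0.0152, 0, 0, np.float64(0.1), 0.0387]]
```

Call:
apply_moves(steps=[[[-0.004,-0.005,0.01,0,0,0,0.0387],[0,0,0.018,0,0,0,0.0387],[0,0,0.018,0,0,0,0.0387],[0,0,0.012,0,0,0,0.0387],[0,0,0,0,0,0,0.0387]]])

```text
time_s: 39.65
tool_pos: [0.505, -0.1253, 0.0086]
eef_rot: [-0.084, 0.996, 0.002, -0.001]
contact_force: [0.3, -0.0, -0.5]
gripper_width: 0.458
```

```bash
python3 - <<'E'
from rack import *
rows([.506,-.130,-.007],99.2,.0387,vmax=.02)
im,d=shot("scene","s17")
g=np.clip(cv2.resize(im[170:270,260:380],None,fx=5.5,fy=5.5,interpolation=cv2.INTER_CUBIC).astype(float)*2,0,255).astype(np.uint8)
cv2.imwrite("pics/s17c.png",g)
E
```

```text
tcp [ 0.505  -0.1253  0.0086] yaw 99.6 q [-0.41  0.33  1.82  0.    0.99 -2.15] w 39.09 F [ 0.3 -0.  -0.5] t 39.65 D [  1.   -4.7 -15.6] dyaw -0.4 tilt [ 0.22 -0.05  0.  ]
q1-yaw->q6 end deg -114.0
[[-0.0002, -0.0049, 0.0156, np.float64(0.2), np.float64(-0.1), np.float64(0.4), 0.0387]]
```

View pics/s17c.png

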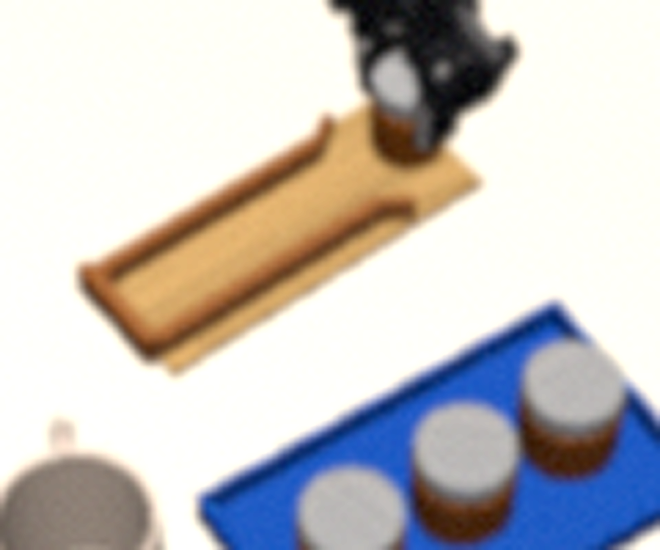

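Call:
apply_moves(steps=[[[0,-0.005,0.004,0.2,0,0.4,0.0387],[0,0,0.006,0,0,0,0.0387],[0,0,0.003,0,0,0,0.0387],[0,0,0.001,0,0,0,0.0387]]])

```text
time_s: 40.2
tool_pos: [0.5083, -0.1315, -0.0039]
eef_rot: [-0.08, 0.997, -0.001, 0.002]
contact_force: [0.8, 0.2, -1.2]
gripper_width: 0.459
```

```bash
python3 - <<'E'
from rack import *
rows([.506,-.130,-.007],99.2,.0387,vmax=.02)
E
```

```text
tcp [ 0.5083 -0.1315 -0.0039] yaw 99.2 q [-0.42  0.36  1.82 -0.    0.96 -2.15] w 39.2 F [ 0.8  0.2 -1.2] t 40.2 D [-2.3  1.5 -3.1] dyaw 0.0 tilt [-0.16  0.2   0.  ]
q1-yaw->q6 end deg -114.0
[[0.002, 0.0019, 0.0031, np.float64(-0.2), np.float64(0.2), np.float64(-0.0), 0.0387]]
```

Call:
apply_moves(steps=[[[0.002,0.001,0.002,0,0,0,0.0387],[0,0,0.002,0,0,0,0.0387],[0,0,0.001,0,0,0,0.0387]]])

```text
time_s: 40.58
tool_pos: [0.5068, -0.1311, -0.0069]
eef_rot: [-0.08, 0.997, -0.001, 0.002]
contact_force: [-3.1, 1.1, 7.1]
gripper_width: 0.455
```

```bash
python3 - <<'E'
from rack import *
rows([.506,-.130,-.007],99.2,.0387,vmax=.02)
E
```

```text
tcp [ 0.5068 -0.1311 -0.0069] yaw 99.2 q [-0.42  0.36  1.82 -0.    0.95 -2.15] w 38.82 F [-3.1  1.1  7.1] t 40.58 D [-0.8  1.1 -0.1] dyaw 0.0 tilt [-0.18  0.25  0.  ]
q1-yaw->q6 end deg -114.0
[[0.0006, 0.0012, 0.0001, np.float64(-0.2), np.float64(0.2), np.float64(-0.0), 0.0387]]
```

Call:
apply_moves(steps=[[[0,0,0,0,0,0,0.043],[0,0,0,0,0,0,0.05],[0,0,0,0,0,0,0.055],[0,0,-0.02,0,0,0,0.055],[0,0,-0.03,0,0,0,0.055],[0,0,-0.03,0,0,0,0.055],[0.02,0,0,0,0,0,0.02],[0.025,0,0,0,0,0,0.02],[0,0,0,0,0,0,0.02],[0,0,0,0,0,0,0.02]]])

```text
time_s: 41.82
tool_pos: [0.4617, -0.1382, 0.075]
eef_rot: [-0.08, 0.997, -0.002, 0.003]
contact_force: [-0.6, -0.2, 1.3]
gripper_width: 0.236
```

```bash
cat >> rack.py <<'E'
N=np.array([.4814,-.1343]);U=np.array([np.cos(np.radians(9.2)),np.sin(np.radians(9.2))]);V=np.array([-U[1],U[0]])
def rk(x,y=0): return N+(x+.1)*U+y*V   # rack coords (m) -> world
def inrk(p): d=np.array(p)[:2]-N; return np.array([d@U-.1,d@V])
E
python3 - <<'E'
from rack import *
rows([*rk(-.118),-.006],99.2,.02,vmax=.02)
print("tool in rack",inrk(read_state()["tool_pos"]).round(4))
im,d=shot("scene","s18")
for j in jars("scene",d,pr=False): print(j[0].round(1),j[1],j[2].round(4),"rack",inrk(j[2]).round(4))
g=np.clip(cv2.resize(im[170:270,260:380],None,fx=5.5,fy=5.5,interpolation=cv2.INTER_CUBIC).astype(float)*2,0,255).astype(np.uint8)
cv2.imwrite("pics/s18c.png",g)
E
```

```text
tcp [ 0.4617 -0.1382  0.075 ] yaw 99.2 q [-0.47  0.15  1.89  0.    1.1  -2.2 ] w 20.16 F [-0.6 -0.2  1.3] t 41.83 D [  1.9   1.1 -81. ] dyaw 0.0 tilt [-0.21  0.3   0.  ]
q1-yaw->q6 end deg -116.0
[[-0.0003, 0.0002, 0.0162, np.float64(-0.2), np.float64(0.3), np.float64(-0.0), 0.02], [-0.0004, 0.0001, 0.0162, 0, 0, np.float64(-0.0), 0.02], [-0.0004, 0.0001, 0.0162, 0, 0, np.float64(-0.0), 0.02], [-0.0004, 0.0001, 0.0162, 0, 0, np.float64(-0.0), 0.02], [-0.0004, 0.0001, 0.0162, 0, 0, np.float64(-0.0), 0.02]]
tool in rack [-0.12   -0.0007]
[237.7 173.5] 77 [ 0.7194 -0.3054  0.0645] rack [ 0.1076 -0.2069]
[332.7 189.7] 187 [ 0.5055 -0.1278  0.0541] rack [-0.0752  0.0025]
[363.9 242.1] 324 [0.5235 0.0649 0.0536] rack [-0.0266  0.1899]
[440.6 244.7] 213 [0.3527 0.1656 0.0494] rack [-0.1791  0.3166]
[344.3 253.9] 336 [0.586  0.0716 0.0536] rack [0.0362 0.1866]
[323.7 265.9] 357 [0.6489 0.0769 0.0537] rack [0.0991 0.1817]
[272.9 263.2] 257 [0.7578 0.0165 0.0641] rack [0.197  0.1046]
[277.8 283.9] 251 [0.7725 0.0733 0.0645] rack [0.2206 0.1584]
[425.5 317.5] 275 [0.5096 0.3079 0.0497] rack [-0.0015  0.432 ]
[301.6 327.1] 269 [0.7723 0.196  0.0643] rack [0.2399 0.2795]
```

View pics/s18c.png

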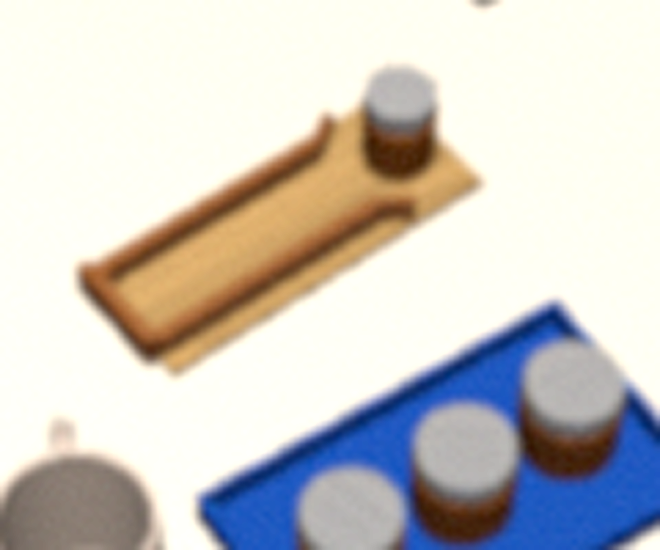

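Call:
apply_moves(steps=[[[0,0,0.018,-0.2,0.3,0,0.02],[0,0,0.018,0,0,0,0.02],[0,0,0.018,0,0,0,0.02],[0,0,0.012,0,0,0,0.02],[0,0,0.004,0,0,0,0.02],[0,0,0,0,0,0,0.02]]])

```text
time_s: 42.62
tool_pos: [0.4627, -0.1372, -0.002]
eef_rot: [-0.081, 0.997, 0.001, -0.002]
contact_force: [-0.3, 0.1, 0.6]
gripper_width: 0.233
```

```bash
python3 - <<'E'
from rack import *
rows([*rk(-.118),-.006],99.2,.02,vmax=.02)
print("tool in rack",inrk(read_state()["tool_pos"]).round(4))
im,d=shot("scene","s19")
g=np.clip(cv2.resize(im[150:230,290:390],None,fx=6.5,fy=6.5,interpolation=cv2.INTER_CUBIC).astype(float)*2,0,255).astype(np.uint8)
cv2.imwrite("pics/s19c.png",g)
E
```

```text
tcp [ 0.4627 -0.1372 -0.002 ] yaw 99.3 q [-0.47  0.29  1.92  0.    0.94 -2.2 ] w 19.91 F [-0.3  0.1  0.6] t 42.62 D [ 1. -0. -4.] dyaw -0.1 tilt [ 0.16 -0.2   0.  ]
q1-yaw->q6 end deg -116.0
[[-0.001, -0.0002, 0.0039, np.float64(0.2), np.float64(-0.2), np.float64(0.1), 0.02]]
tool in rack [-0.119   0.0002]
```

View pics/s19c.png

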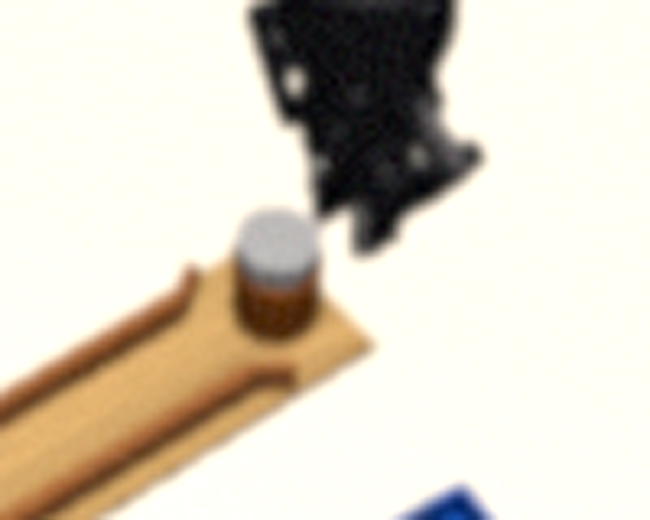

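Call:
apply_moves(steps=[[[0,0,0.004,0.1,-0.2,0.1,0.02],[-0.008,0,0,0,0,0,0.02],[-0.01,0,0,0,0,0,0.02],[-0.01,0,0,0,0,0,0.02],[-0.01,0,0,0,0,0,0.02],[0,0,0,0,0,0,0.02]]])

```text
time_s: 43.42
tool_pos: [0.5058, -0.1317, -0.0037]
eef_rot: [-0.08, 0.997, -0.001, 0.003]
contact_force: [-0.4, 0.5, 0.5]
gripper_width: 0.234
```

```bash
cat > pk.py <<'E'
from rack import *
import sys
def look(tag,x,z):
    rows([*rk(x),z],99.2,.02,vmax=.02)
    print("tool in rack",inrk(read_state()["tool_pos"]).round(4))
    im,d=shot("scene",tag)
    for j in jars("scene",d,pr=False,box=(.4,.75,-.25,0)): print(j[0].round(1),j[1],j[2].round(4),"rack",inrk(j[2]).round(4))
    g=np.clip(cv2.resize(im[150:260,260:390],None,fx=5,fy=5,interpolation=cv2.INTER_CUBIC).astype(float)*2,0,255).astype(np.uint8)
    cv2.imwrite(f"pics/{tag}c.png",g)
look(sys.argv[1],float(sys.argv[2]),float(sys.argv[3]))
E
python3 pk.py s20 -.02 -.006
```

```text
tcp [ 0.5058 -0.1317 -0.0037] yaw 99.2 q [-0.42  0.35  1.83  0.    0.96 -2.15] w 20.02 F [-0.4  0.5  0.5] t 43.42 D [54.6 10.2 -2.3] dyaw -0.0 tilt [-0.15  0.31  0.  ]
q1-yaw->q6 end deg -111.0
[[-0.0185, 0.0004, 0.0009, np.float64(-0.1), np.float64(0.3), np.float64(0.0), 0.02], [-0.0185, 0.0004, 0.0008, 0, 0, np.float64(0.0), 0.02], [-0.0185, 0.0004, 0.0008, 0, 0, np.float64(0.0), 0.02]]
tool in rack [-0.0755 -0.0013]
[326.9 192.6] 281 [ 0.5277 -0.1242  0.0569] rack [-0.0526  0.0025]
```

View pics/s20c.png

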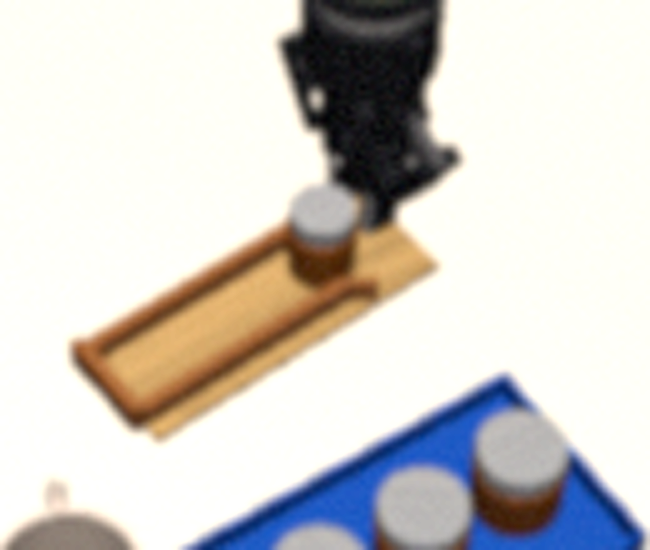

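Call:
apply_moves(steps=[[[-0.008,0.001,0.001,-0.1,0.3,0,0.02],[-0.01,0,0,0,0,0,0.02],[-0.01,0,0,0,0,0,0.02],[-0.01,0,0,0,0,0,0.02],[0,0,0,0,0,0,0.02]]])

```text
time_s: 44.1
tool_pos: [0.5449, -0.124, -0.0051]
eef_rot: [-0.08, 0.997, -0.0, -0.001]
contact_force: [-0.4, -0.2, 0.1]
gripper_width: 0.235
```

```bash
python3 pk.py s21 .026 -.006
```

```text
tcp [ 0.5449 -0.124  -0.0051] yaw 99.2 q [-0.38  0.42  1.73 -0.    0.99 -2.11] w 20.05 F [-0.4 -0.2  0.1] t 44.1 D [60.8  9.9 -0.9] dyaw 0.0 tilt [-0.01 -0.06 -0.  ]
q1-yaw->q6 end deg -110.0
[[-0.0154, 0.0, 0.0002, np.float64(-0.0), np.float64(-0.1), np.float64(-0.0), 0.02], [-0.0154, 0.0, 0.0002, 0, 0, np.float64(-0.0), 0.02], [-0.0154, 0.0, 0.0002, 0, 0, np.float64(-0.0), 0.02], [-0.0154, 0.0, 0.0002, 0, 0, np.float64(-0.0), 0.02]]
tool in rack [-0.0356 -0.    ]
[315.7 199.8] 283 [ 0.5683 -0.1168  0.0571] rack [-0.0114  0.0033]
```

View pics/s21c.png

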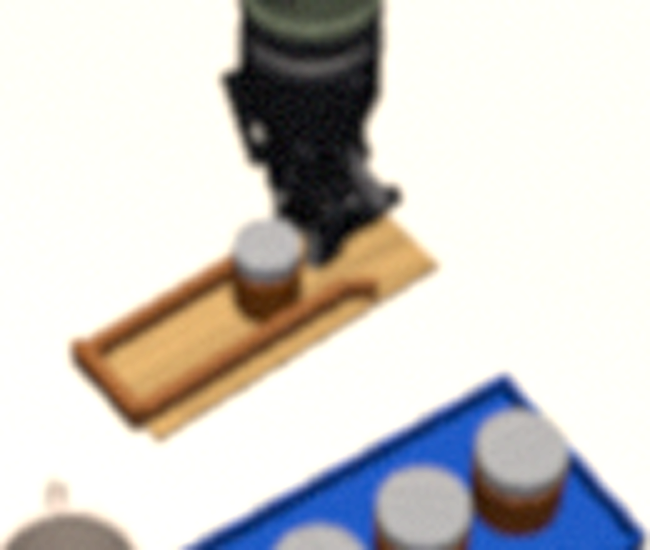

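Call:
apply_moves(steps=[[[-0.01,0,0,0,0,0,0.02],[-0.012,0,0,0,0,0,0.02],[-0.012,0,0,0,0,0,0.02],[-0.012,0,0,0,0,0,0.02],[-0.008,0,0,0,0,0,0.02],[0,0,0,0,0,0,0.02]]])

```text
time_s: 44.9
tool_pos: [0.6015, -0.1147, -0.0056]
eef_rot: [-0.08, 0.997, 0.0, -0.001]
contact_force: [-0.6, 0.6, 0.1]
gripper_width: 0.235
```

```bash
python3 pk.py s22 .026 -.006
```

```text
tcp [ 0.6015 -0.1147 -0.0056] yaw 99.2 q [-0.33  0.51  1.59 -0.    1.04 -2.06] w 20.08 F [-0.6  0.6  0.1] t 44.9 D [ 4.3  0.5 -0.4] dyaw 0.0 tilt [ 0.02 -0.1   0.  ]
q1-yaw->q6 end deg -110.0
[[-0.0043, -0.0002, 0.0004, np.float64(0.0), np.float64(-0.1), np.float64(-0.0), 0.02]]
tool in rack [0.0217 0.0002]
[298.9 209.9] 282 [ 0.6253 -0.1071  0.0562] rack [0.0464 0.0039]
```

Call:
apply_moves(steps=[[[-0.008,0,0,0,0,0,0.02],[-0.007,0,0,0,0,0,0.02],[0,0,0,0,0,0,0.02],[0.015,0,0,0,0,0,0.02],[0.01,0,-0.01,0,0,0,0.02],[0,0,-0.035,0,0,0,0.02],[0,0,-0.035,0,0,0,0.065],[0,0,-0.035,0,0,0,0.065],[0,0,0,0,0,0,0.065]]])

```text
time_s: 46.08
tool_pos: [0.5855, -0.117, 0.1139]
eef_rot: [-0.079, 0.997, 0.001, -0.003]
contact_force: [0.3, -0.9, -0.4]
gripper_width: 0.759
```

```bash
python3 - <<'E'
from rack import *
im,d=shot("scene","s23")
for j in jars("scene",d,pr=False): print(j[0].round(1),j[1],j[2].round(4),"rack",inrk(j[2]).round(4))
im,d=shot("top","t23");jars("top",d)
rows([.5095,.306,.09],90,.065,vmax=.04)
E
```

```text
[237.7 173.5] 77 [ 0.7199 -0.3059  0.0634] rack [ 0.108  -0.2075]
[292.2 214.3] 203 [ 0.6461 -0.1041  0.0544] rack [0.0675 0.0035]
[364.  242.1] 326 [0.5234 0.0648 0.0535] rack [-0.0267  0.1898]
[440.7 244.7] 209 [0.3525 0.1656 0.0493] rack [-0.1793  0.3166]
[344.3 254. ] 341 [0.5859 0.0715 0.0538] rack [0.0361 0.1865]
[323.7 265.9] 357 [0.6488 0.0768 0.0537] rack [0.099  0.1816]
[272.8 263.1] 265 [0.7583 0.0157 0.0643] rack [0.1973 0.1038]
[277.9 283.8] 246 [0.7717 0.0733 0.0647] rack [0.2198 0.1585]
[425.6 317.4] 270 [0.5096 0.3081 0.0496] rack [-0.0014  0.4322]
[301.7 327. ] 269 [0.7719 0.1961 0.0648] rack [0.2396 0.2797]
top [133.  117.1] 358 mean [0.7579 0.3956 0.0641] circ 0.7714 0.4129 d 128.1 ztop 0.0724
top [270. 107.] 67 mean [0.7897 0.0617 0.0658] circ 0.7826 0.0603 d 41.2 ztop 0.0738
top [232.7 127.3] 143 mean [0.7371 0.151  0.0652] circ 0.7516 0.1608 d 68.5 ztop 0.0736
top [281.3 127.8] 123 mean [0.7378 0.0312 0.0663] circ 0.7518 0.0347 d 75.6 ztop 0.0737
top [264.7 164.1] 337 mean [0.6493 0.0723 0.0536] circ 0.6495 0.072 d 48.0 ztop 0.0569
top [266.4 189.6] 327 mean [0.
[... 461 characters left out ...]
w -9.0 tilt [ 0.31 -0.72  0.  ]
q1-yaw->q6 end deg -59.0
[[0.0005, 0.0389, 0.002, np.float64(0.3), np.float64(-0.7), np.float64(0.8), 0.065], [0.0011, 0.0389, 0.0018, 0, 0, np.float64(0.8), 0.065], [0.0017, 0.0389, 0.0018, 0, 0, np.float64(0.8), 0.065], [0.0022, 0.0389, 0.0018, 0, 0, np.float64(0.8), 0.065], [0.0028, 0.0388, 0.0018, 0, 0, np.float64(0.8), 0.065], [0.0033, 0.0388, 0.0018, 0, 0, np.float64(0.8), 0.065], [0.0039, 0.0387, 0.0018, 0, 0, np.float64(0.8), 0.065], [0.0044, 0.0387, 0.0018, 0, 0, np.float64(0.8), 0.065], [0.005, 0.0386, 0.0018, 0, 0, np.float64(0.8), 0.065], [0.0055, 0.0385, 0.0018, 0, 0, np.float64(0.8), 0.065], [0.0061, 0.0384, 0.0018, 0, 0, np.float64(0.8), 0.065]]
```

Call:
apply_moves(steps=[[[0,0.025,0,0.3,-0.7,0.8,0.065],[0.001,0.039,0,0,0,0.8,0.065],[0.002,0.039,0,0,0,0.8,0.065],[0.002,0.039,0,0,0,0.8,0.065],[0.003,0.039,0,0,0,0.8,0.065],[0.003,0.039,0,0,0,0.8,0.065],[0.004,0.039,0,0,0,0.8,0.065],[0.004,0.039,0,0,0,0.8,0.065],[0.005,0.039,0,0,0,0.8,0.065],[0.005,0.039,0,0,0,0.8,0.065],[0.006,0.03,0,0,0,0.8,0.065],[0,0,0,0,0,0,0.065],[0,0,0,0,0,0,0.065]]])

```text
time_s: 47.8
tool_pos: [0.4886, 0.2934, 0.0851]
eef_rot: [0.003, 1.0, -0.003, -0.024]
contact_force: [-0.0, -0.1, -0.4]
gripper_width: 0.76
```

```bash
python3 - <<'E'
from rack import *
rows([.5095,.306,.04],90,.065,vmax=.04)
E
```

```text
tcp [0.4886 0.2934 0.0851] yaw 89.7 q [ 0.38  0.34  1.62  0.01  1.23 -1.19] w 64.93 F [-0.  -0.1 -0.4] t 47.8 D [ 20.9  12.6 -45.1] dyaw 0.3 tilt [-0.34 -2.76 -0.01]
q1-yaw->q6 end deg -59.0
[[-0.0115, 0.0065, 0.022, np.float64(-0.3), np.float64(-2.8), np.float64(-0.1), 0.065], [-0.0104, 0.0063, 0.0226, 0, 0, np.float64(-0.1), 0.065]]
```

Call:
apply_moves(steps=[[[-0.012,0.007,0.01,-0.3,-2.8,-0.2,0.065],[-0.008,0.006,0.012,0,0,0,0.065],[0,0,0.012,0,0,0,0.065],[0,0,0,0,0,0,0.065]]])

```text
time_s: 48.3
tool_pos: [0.5083, 0.3021, 0.0467]
eef_rot: [0.003, 1.0, -0.002, -0.002]
contact_force: [-0.5, -1.2, 0.4]
gripper_width: 0.761
```

```bash
python3 - <<'E'
from rack import *
rows([.5095,.306,-.013],90,.065,vmax=.04)
im,d=shot("scene","s24")
jars("scene",d,box=(.45,.6,.25,.4))
E
```

```text
tcp [0.5083 0.3021 0.0467] yaw 89.7 q [ 0.39  0.4   1.62 -0.    1.12 -1.17] w 64.97 F [-0.5 -1.2  0.4] t 48.3 D [  1.2   3.9 -59.7] dyaw 0.3 tilt [-0.2  -0.18 -0.  ]
q1-yaw->q6 end deg -59.0
[[-0.0007, 0.002, 0.0298, np.float64(-0.2), np.float64(-0.2), np.float64(-0.2), 0.065], [-0.0006, 0.0019, 0.0299, 0, 0, np.float64(-0.2), 0.065]]
scene [425.6 317.5] 273 mean [0.5096 0.3082 0.0497] circ 0.5092 0.3074 d 39.8 ztop 0.0523
```

Call:
apply_moves(steps=[[[-0.001,0.004,0.01,-0.2,0,-0.3,0.065],[0,0,0.018,0,0,0,0.065],[0,0,0.016,0,0,0,0.065],[0,0,0.006,0,0,0,0.065],[0,0,0,0,0,0,0.065]]])

```text
time_s: 48.98
tool_pos: [0.5098, 0.3065, -0.0062]
eef_rot: [0.0, 1.0, 0.0, -0.001]
contact_force: [-0.2, -0.2, -0.1]
gripper_width: 0.762
```

```bash
python3 - <<'E'
from rack import *
rows([.5095,.306,-.013],90,.065,vmax=.04)
E
```

```text
tcp [ 0.5098  0.3065 -0.0062] yaw 90.0 q [ 0.39  0.48  1.63  0.    1.02 -1.18] w 65.08 F [-0.2 -0.2 -0.1] t 48.98 D [-0.3 -0.5 -6.8] dyaw 0.0 tilt [ 0.04 -0.13  0.  ]
q1-yaw->q6 end deg -59.0
[[0.0003, -0.0005, 0.0068, np.float64(0.0), np.float64(-0.1), np.float64(-0.0), 0.065]]
```

Call:
apply_moves(steps=[[[0,0,0.005,0,0,0,0.055],[0,0,0.002,0,0,0,0.047],[0,0,0,0,0,0,0.045],[0,0,0,0,0,0,0.043],[0,0,0,0,0,0,0.0415],[0,0,0,0,0,0,0.0405],[0,0,0,0,0,0,0.0405],[0,0,0,0,0,0,0.0395],[0,0,0,0,0,0,0.039],[0,0,0,0,0,0,0.0387],[0,0,0,0,0,0,0.0387]]])

```text
time_s: 50.35
tool_pos: [0.5112, 0.307, -0.0118]
eef_rot: [0.0, 1.0, 0.001, 0.0]
contact_force: [-0.2, -0.3, 0.4]
gripper_width: 0.458
```

Call:
apply_moves(steps=[[[0,0,-0.01,0,0,0,0.0387],[0,0,-0.02,0,0,0,0.0387],[0,0,-0.025,0,0,0,0.0387],[0,0,-0.02,0,0,0,0.0387],[0,0,0,0,0,0,0.0387]]])

```text
time_s: 50.98
tool_pos: [0.5123, 0.3076, 0.0699]
eef_rot: [0.0, 1.0, 0.002, 0.002]
contact_force: [0.3, -1.2, -1.2]
gripper_width: 0.461
```

```bash
python3 - <<'E'
from rack import *
rows([*rk(-.075),.065],99.2,.0387,vmax=.035)
im,d=shot("scene","s25")
g=np.clip(cv2.resize(im[230:350,360:490],None,fx=5,fy=5,interpolation=cv2.INTER_CUBIC).astype(float)*2,0,255).astype(np.uint8)
cv2.imwrite("pics/s25c.png",g)
E
```

```text
tcp [0.5123 0.3076 0.0699] yaw 90.0 q [ 0.39  0.38  1.6   0.    1.16 -1.18] w 39.38 F [ 0.3 -1.2 -1.2] t 50.98 D [  -6.2 -437.9   -4.9] dyaw 9.2 tilt [ 0.2   0.23 -0.  ]
q1-yaw->q6 end deg -114.0
[[0.0005, -0.0337, 0.0003, np.float64(0.2), np.float64(0.2), np.float64(-0.7), 0.0387], [0.0009, -0.0337, 0.0004, 0, 0, np.float64(-0.7), 0.0387], [0.0013, -0.0337, 0.0004, 0, 0, np.float64(-0.7), 0.0387], [0.0017, -0.0336, 0.0004, 0, 0, np.float64(-0.7), 0.0387], [0.0021, -0.0336, 0.0004, 0, 0, np.float64(-0.7), 0.0387], [0.0025, -0.0336, 0.0004, 0, 0, np.float64(-0.7), 0.0387], [0.003, -0.0336, 0.0004, 0, 0, np.float64(-0.7), 0.0387], [0.0034, -0.0335, 0.0004, 0, 0, np.float64(-0.7), 0.0387], [0.0038, -0.0335, 0.0004, 0, 0, np.float64(-0.7), 0.0387], [0.0042, -0.0334, 0.0004, 0, 0, np.float64(-0.7), 0.0387], [0.0046, -0.0334, 0.0004, 0, 0, np.float64(-0.7), 0.0387], [0.005, -0.0333, 0.0004, 0, 0, np.float64(-0.7), 0.0387], [0.0054, -0.0332, 0.0004, 0, 0, np.float64(-0.7), 0.0387]]
```

View pics/s25c.png

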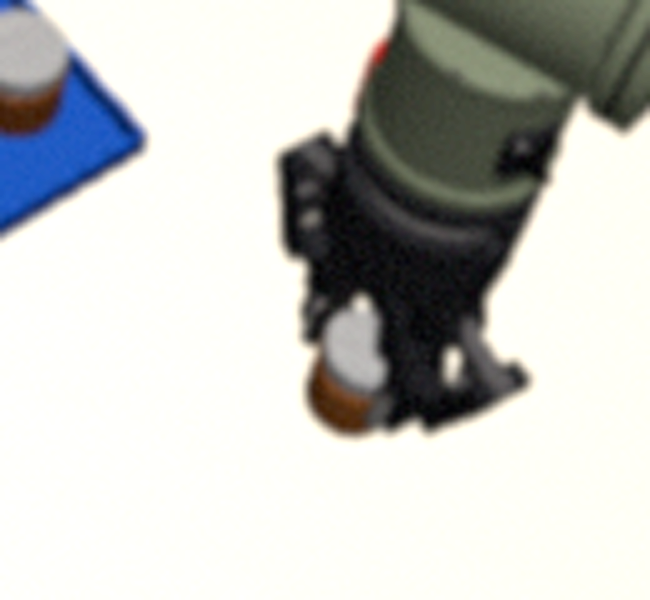

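Call:
apply_moves(steps=[[[0.006,-0.02,0,0.2,0.2,-0.7,0.0387],[0.01,-0.034,0,0,0,-0.7,0.0387],[0.01,-0.034,0,0,0,-0.7,0.0387],[0.01,-0.034,0,0,0,-0.7,0.0387],[0.01,-0.034,0,0,0,-0.7,0.0387],[0.01,-0.034,0,0,0,-0.7,0.0387],[0.008,-0.034,0,0,0,-0.7,0.0387]]])

```text
time_s: 51.9
tool_pos: [0.4503, 0.076, 0.0643]
eef_rot: [-0.047, 0.999, -0.001, -0.005]
contact_force: [0.9, -0.4, -0.4]
gripper_width: 0.461
```

```bash
python3 - <<'E'
from rack import *
rows([*rk(-.075),.065],99.2,.0387,vmax=.035)
E
```

```text
tcp [0.4503 0.076  0.0643] yaw 95.3 q [-0.02  0.12  1.94 -0.    1.09 -1.68] w 39.38 F [ 0.9 -0.4 -0.4] t 51.9 D [  55.8 -206.3    0.7] dyaw 3.9 tilt [-0.06 -0.57 -0.  ]
q1-yaw->q6 end deg -114.0
[[-0.0052, -0.0301, -0.0001, np.float64(-0.1), np.float64(-0.6), np.float64(-0.6), 0.0387], [-0.0049, -0.0301, -0.0001, 0, 0, np.float64(-0.6), 0.0387], [-0.0046, -0.0302, -0.0001, 0, 0, np.float64(-0.6), 0.0387], [-0.0043, -0.0302, -0.0001, 0, 0, np.float64(-0.6), 0.0387], [-0.004, -0.0303, -0.0001, 0, 0, np.float64(-0.6), 0.0387], [-0.0037, -0.0303, -0.0001, 0, 0, np.float64(-0.6), 0.0387], [-0.0034, -0.0303, -0.0001, 0, 0, np.float64(-0.6), 0.0387]]
```

Call:
apply_moves(steps=[[[0.001,-0.03,0,0,-0.6,-0.6,0.0387],[0.001,-0.03,0,0,0,-0.6,0.0387],[-0.003,-0.03,0,0,0,-0.6,0.0387],[-0.007,-0.03,0,0,0,-0.6,0.0387],[-0.008,-0.03,0,0,0,-0.6,0.0387],[-0.008,-0.025,0,0,0,-0.6,0.0387],[-0.008,-0.015,0,0,0,-0.3,0.0387],[0,0,0,0,0,0,0.0387]]])

```text
time_s: 52.9
tool_pos: [0.4992, -0.1144, 0.0584]
eef_rot: [-0.08, 0.997, 0.002, -0.005]
contact_force: [-0.1, -0.2, -1.1]
gripper_width: 0.457
```

```bash
python3 - <<'E'
from rack import *
rows([*rk(-.075),.02],99.2,.0387,vmax=.02)
E
```

```text
tcp [ 0.4992 -0.1144  0.0584] yaw 99.1 q [-0.39  0.24  1.81 -0.    1.1  -2.12] w 39.01 F [-0.1 -0.2 -1.1] t 52.9 D [  6.9 -15.9 -38.4] dyaw 0.1 tilt [ 0.26 -0.59  0.  ]
q1-yaw->q6 end deg -114.0
[[-0.0016, -0.0057, 0.0127, np.float64(0.3), np.float64(-0.6), np.float64(-0.0), 0.0387], [-0.0014, -0.0056, 0.0128, 0, 0, np.float64(-0.0), 0.0387], [-0.0014, -0.0056, 0.0128, 0, 0, np.float64(-0.0), 0.0387]]
```

Call:
apply_moves(steps=[[[-0.003,-0.01,0,0.3,-0.6,0,0.0387],[-0.002,-0.008,0.012,0,0,0,0.0387],[0,0,0.015,0,0,0,0.0387],[0,0,0.012,0,0,0,0.0387],[0,0,0,0,0,0,0.0387]]])

```text
time_s: 53.52
tool_pos: [0.5046, -0.129, 0.0147]
eef_rot: [-0.081, 0.997, 0.001, -0.002]
contact_force: [-1.2, 0.3, -1.4]
gripper_width: 0.458
```

```bash
python3 - <<'E'
from rack import *
rows([*rk(-.075),-.0065],99.2,.0387,vmax=.02)
E
```

```text
tcp [ 0.5046 -0.129   0.0147] yaw 99.3 q [-0.42  0.32  1.82  0.    1.01 -2.15] w 39.15 F [-1.2  0.3 -1.4] t 53.52 D [  1.5  -1.3 -21.2] dyaw -0.1 tilt [ 0.15 -0.19  0.  ]
q1-yaw->q6 end deg -114.0
[[-0.0007, -0.0008, 0.0106, np.float64(0.1), np.float64(-0.2), np.float64(0.0), 0.0387], [-0.0006, -0.0008, 0.0106, 0, 0, np.float64(0.0), 0.0387]]
```

Call:
apply_moves(steps=[[[-0.001,-0.001,0.008,0,0,0,0.0387],[0,0,0.008,0,0,0,0.0387],[0,0,0.003,0,0,0,0.0387],[0,0,0.001,0,0,0,0.0387]]])

```text
time_s: 54.02
tool_pos: [0.5062, -0.1297, -0.0064]
eef_rot: [-0.081, 0.997, 0.001, -0.001]
contact_force: [0.2, -0.9, -0.8]
gripper_width: 0.459
```

```bash
python3 - <<'E'
from rack import *
rows([*rk(-.075),-.0065],99.2,.0387,vmax=.02)
E
```

```text
tcp [ 0.5062 -0.1297 -0.0064] yaw 99.3 q [-0.42  0.36  1.82  0.    0.96 -2.15] w 39.18 F [ 0.2 -0.9 -0.8] t 54.02 D [-0.2 -0.6 -0.1] dyaw -0.1 tilt [ 0.12 -0.15  0.  ]
q1-yaw->q6 end deg -114.0
[[0.0002, -0.0005, 0.0001, np.float64(0.1), np.float64(-0.2), np.float64(0.1), 0.0387]]
```

Call:
apply_moves(steps=[[[0,0,0.001,0,0,0,0.0387],[0,0,0,0,0,0,0.0387],[0,0,0,0,0,0,0.043],[0,0,0,0,0,0,0.05],[0,0,0,0,0,0,0.055],[0,0,-0.02,0,0,0,0.055],[0,0,-0.03,0,0,0,0.055],[0,0,-0.03,0,0,0,0.055],[0.02,0,0,0,0,0,0.02],[0.025,0,0,0,0,0,0.02],[0,0,0,0,0,0,0.02],[0,0,0,0,0,0,0.02]]])

```text
time_s: 55.52
tool_pos: [0.4636, -0.1381, 0.0773]
eef_rot: [-0.081, 0.997, -0.0, 0.001]
contact_force: [0.6, 0.8, -0.1]
gripper_width: 0.232
```

```bash
python3 pk.py s26 -.119 -.006
```

```text
tcp [ 0.4636 -0.1381  0.0773] yaw 99.3 q [-0.47  0.15  1.88  0.    1.11 -2.2 ] w 19.78 F [ 0.6  0.8 -0.1] t 55.52 D [ -0.9   0.8 -83.3] dyaw -0.1 tilt [-0.04  0.1   0.  ]
q1-yaw->q6 end deg -116.0
[[0.0002, 0.0002, 0.0167, np.float64(-0.0), np.float64(0.1), np.float64(0.0), 0.02], [0.0002, 0.0002, 0.0167, 0, 0, np.float64(0.0), 0.02], [0.0002, 0.0002, 0.0167, 0, 0, np.float64(0.0), 0.02], [0.0002, 0.0002, 0.0167, 0, 0, np.float64(0.0), 0.02], [0.0002, 0.0002, 0.0167, 0, 0, np.float64(0.0), 0.02]]
tool in rack [-0.1182 -0.0009]
[332.8 190. ] 187 [ 0.5053 -0.127   0.0544] rack [-0.0752  0.0034]
[288.3 216. ] 202 [ 0.6572 -0.1039  0.0547] rack [0.0784 0.0019]
```

View pics/s26c.png

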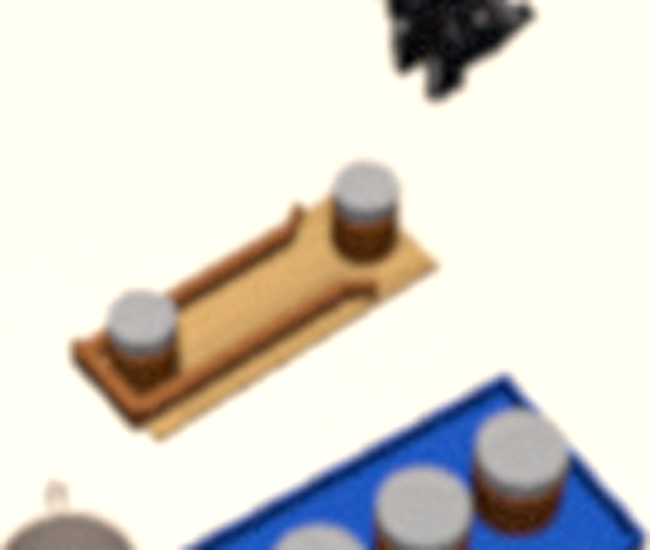

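Call:
apply_moves(steps=[[[0,0,0.018,0,0.1,0,0.02],[0,0,0.018,0,0,0,0.02],[0,0,0.018,0,0,0,0.02],[0,0,0.014,0,0,0,0.02],[0,0,0.006,0,0,0,0.02],[0,0,0,0,0,0,0.02]]])

```text
time_s: 56.32
tool_pos: [0.4686, -0.1384, 0.0011]
eef_rot: [-0.082, 0.997, -0.001, 0.002]
contact_force: [-0.1, 0.5, 0.2]
gripper_width: 0.235
```

```bash
python3 pk.py s27 -.07 -.006
```

```text
tcp [ 0.4686 -0.1384  0.0011] yaw 99.4 q [-0.46  0.29  1.91  0.    0.95 -2.2 ] w 20.04 F [-0.1  0.5  0.2] t 56.33 D [42.5  8.9 -7.1] dyaw -0.2 tilt [-0.12  0.18  0.  ]
q1-yaw->q6 end deg -113.0
[[-0.0144, 0.0006, 0.0024, np.float64(-0.1), np.float64(0.2), np.float64(0.1), 0.02], [-0.0144, 0.0006, 0.0024, 0, 0, np.float64(0.1), 0.02], [-0.0144, 0.0006, 0.0024, 0, 0, np.float64(0.1), 0.02]]
tool in rack [-0.1133 -0.002 ]
[336.1 186.8] 291 [ 0.4935 -0.13    0.0574] rack [-0.0874  0.0023]
[288.2 216. ] 202 [ 0.6574 -0.1042  0.0546] rack [0.0786 0.0016]
```

Call:
apply_moves(steps=[[[0.001,0.001,0.006,0,0.2,0,0.02],[-0.008,0,0,0,0,0,0.02],[-0.01,0.0005,0,0,0,0,0.02],[-0.01,0.0005,0,0,0,0,0.02],[-0.01,0,0,0,0,0,0.02],[-0.01,0,0,0,0,0,0.02],[0,0,0,0,0,0,0.02]]])

```text
time_s: 57.25
tool_pos: [0.5207, -0.129, -0.0029]
eef_rot: [-0.082, 0.997, -0.002, 0.002]
contact_force: [0.6, -0.3, -0.5]
gripper_width: 0.238
```

```bash
python3 pk.py s28 -.008 -.006
```

```text
tcp [ 0.5207 -0.129  -0.0029] yaw 99.4 q [-0.4   0.38  1.79 -0.    0.97 -2.14] w 20.36 F [ 0.6 -0.3 -0.5] t 57.25 D [51.5  9.4 -3.1] dyaw -0.2 tilt [-0.3   0.23  0.  ]
q1-yaw->q6 end deg -111.0
[[-0.0174, 0.0003, 0.0011, np.float64(-0.3), np.float64(0.2), np.float64(0.1), 0.02], [-0.0174, 0.0003, 0.001, 0, 0, np.float64(0.1), 0.02], [-0.0174, 0.0003, 0.001, 0, 0, np.float64(0.1), 0.02]]
tool in rack [-0.0603 -0.001 ]
[322.7 195.2] 285 [ 0.5419 -0.1214  0.0573] rack [-0.0382  0.003 ]
[288.3 216. ] 206 [ 0.6573 -0.1038  0.0544] rack [0.0785 0.002 ]
```

View pics/s28c.png

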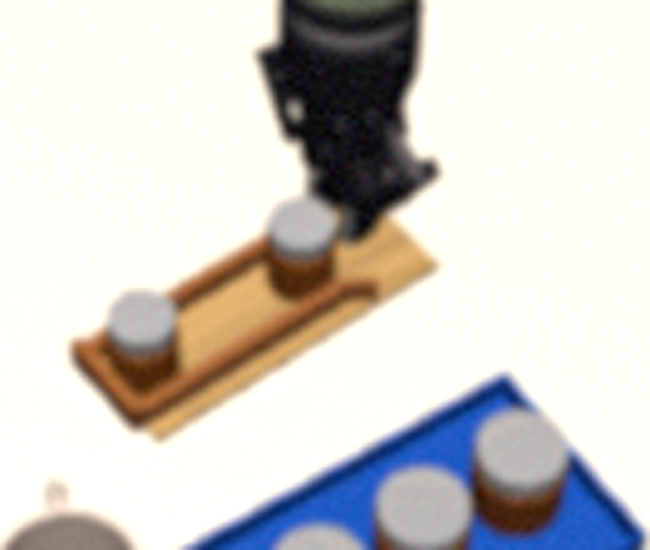

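Call:
apply_moves(steps=[[[-0.01,0.0005,0.001,-0.3,0.2,0,0.02],[-0.011,0,0.001,0,0,0,0.02],[-0.011,0,0,0,0,0,0.02],[-0.011,0,0,0,0,0,0.02],[-0.008,0,0,0,0,0,0.02],[0,0,0,0,0,0,0.02],[0.012,0,0,0,0,0,0.02],[0.012,0,-0.01,0,0,0,0.02],[0,0,-0.035,0,0,0,0.02],[0,0,-0.035,0,0,0,0.05],[0,0,-0.04,0,0,0,0.05],[0,0,-0.04,0,0,0,0.05],[0,0,-0.04,0,0,0,0.05],[0,0,0,0,0,0,0.05]]])

```text
time_s: 59.05
tool_pos: [0.5403, -0.1245, 0.2029]
eef_rot: [-0.08, 0.997, 0.001, -0.002]
contact_force: [0.8, -0.5, 0.3]
gripper_width: 0.587
```

```bash
python3 - <<'E'
from lamp import *
from rack import *
im,d=shot("scene","s29")
for j in jars("scene",d,pr=False): print(j[0].round(1),j[1],j[2].round(4),"rack",inrk(j[2]).round(4))
rows([.30,-.25,.31],0,.05,vmax=.04)
P=cloud("scene",d);m=(P[...,2]>.25)&(P[...,2]<.27)&(abs(P[...,0]-.484)<.05)&(abs(P[...,1]+.301)<.05);print("knob",P[m].mean(0).round(4),m.sum())
cv2.imwrite("pics/s29b.png",np.clip(cv2.resize(im[100:350,200:470],None,fx=2.3,fy=2.3).astype(float)*2,0,255).astype(np.uint8))
im,d=shot("top","t29");P=cloud("top",d);m=(P[...,2]>.25)&(P[...,2]<.27)&(abs(P[...,0]-.484)<.04)&(abs(P[...,1]+.301)<.04);print("knob",P[m].mean(0).round(4),m.sum())
E
```

```text
[237.8 173.4] 74 [ 0.7193 -0.3051  0.0649] rack [ 0.1075 -0.2066]
[304.7 206.7] 201 [ 0.6031 -0.112   0.0544] rack [0.0237 0.0025]
[288.3 216.1] 207 [ 0.6573 -0.1037  0.0547] rack [0.0785 0.0021]
[363.9 242.2] 329 [0.5234 0.0647 0.0535] rack [-0.0268  0.1897]
[440.7 244.6] 209 [0.3527 0.166  0.0495] rack [-0.1791  0.317 ]
[344.3 253.9] 337 [0.5859 0.0714 0.0537] rack [0.0361 0.1864]
[323.7 265.9] 359 [0.6492 0.0771 0.054 ] rack [0.0994 0.1818]
[272.9 263. ] 264 [0.7582 0.016  0.0652] rack [0.1972 0.1041]
[277.9 284. ] 247 [0.7729 0.0732 0.0641] rack [0.2209 0.1583]
[301.9 327.2] 261 [0.7713 0.1974 0.0646] rack [0.2392 0.2811]
tcp [ 0.5388 -0.1239  0.2005] yaw 99.2 q [-0.38  0.16  1.58 -0.    1.4  -2.11] w 49.94 F [-0.5  1.1  0.5] t 59.1 D [-238.8 -126.1  109.5] dyaw 80.8 tilt [ 0.26 -0.5   0.  ]
q1-yaw->q6 end deg -220.0
[[0.0285, -0.0095, -0.012, np.float64(0.3), np.float64(-0.5), np.float64(-9.0), 0.05], [0.0296, -0.005, -0.0122, 0, 0, np.float64(-9.0), 0.05], [0.03, -0.0004, -0.0122, 0, 0, np.float64(-9.0), 0.05], [0.0297, 0.0043, -0.0122, 0, 0, np.float64(-9.0), 0.05], [0.0286, 0.0089, -0.0122, 0, 0, np.float64(-9.0), 0.05], [0.0269, 0.0133, -0.0122, 0, 0, np.float64(-9.0), 0.05], [0.0245, 0.0173, -0.0122, 0, 0, np.float64(-9.0), 0.05], [0.0215, 0.0209, -0.0122, 0, 0, np.float64(-9.0), 0.05], [0.018, 0.024, -0.0122, 0, 0, np.float64(-9.0), 0.05]]
knob [ 0.4909 -0.305   0.2569] 4
knob [ 0.4844 -0.3034  0.2597] 60
```

View pics/s29b.png

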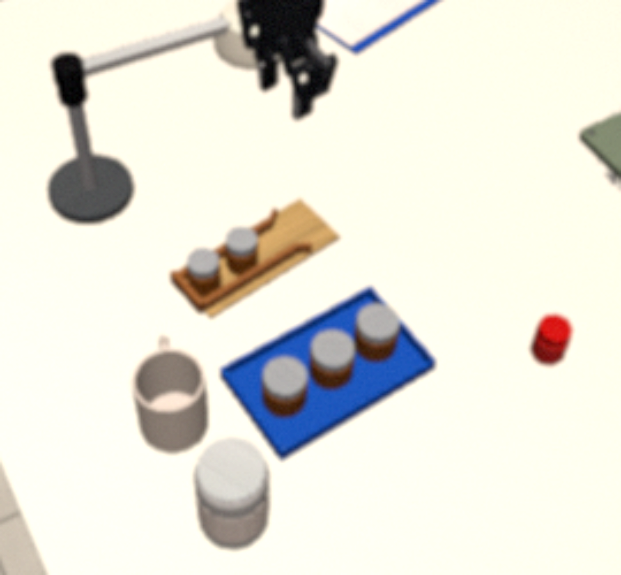

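```bash
python3 - <<'E'
from rack import *
rows([.484,-.302,.28],87,.05,vmax=.04)
E
```

```text
tcp [ 0.5377 -0.1234  0.1984] yaw 99.2 q [-0.38  0.17  1.59 -0.    1.4  -2.11] w 50.16 F [-0.2 -0.4 -0.8] t 59.15 D [ -53.7 -178.6   81.6] dyaw -12.2 tilt [ 0.38 -0.68  0.  ]
q1-yaw->q6 end deg -119.0
[[0.0138, -0.0279, -0.0136, np.float64(0.4), np.float64(-0.7), np.float64(2.0), 0.05], [0.0126, -0.0284, -0.0136, 0, 0, np.float64(2.0), 0.05], [0.0116, -0.0289, -0.0136, 0, 0, np.float64(2.0), 0.05], [0.0106, -0.0292, -0.0136, 0, 0, np.float64(2.0), 0.05], [0.0095, -0.0296, -0.0136, 0, 0, np.float64(2.0), 0.05], [0.0085, -0.0299, -0.0136, 0, 0, np.float64(2.0), 0.05]]
```

Call:
apply_moves(steps=[[[0,0,-0.04,0.4,-0.7,0,0.05],[0,0,-0.04,0,0,0,0.05],[0.014,-0.028,0,0,0,2,0.05],[0.013,-0.028,0,0,0,2,0.05],[0.012,-0.029,0,0,0,2,0.05],[0.011,-0.029,0,0,0,2,0.05],[0.01,-0.029,0,0,0,2,0.05],[0.005,-0.018,0,0,0,2,0.05],[0,0,0,0,0,0,0.05],[0,0,0,0,0,0,0.05]]])

```text
time_s: 60.4
tool_pos: [0.4711, -0.2869, 0.2587]
eef_rot: [0.028, 0.999, 0.01, -0.017]
contact_force: [-0.4, 0.2, -0.7]
gripper_width: 0.584
```

```bash
python3 - <<'E'
from rack import *
rows([.484,-.302,.25],87,.05,vmax=.04)
E
```

```text
tcp [ 0.4711 -0.2869  0.2587] yaw 86.8 q [-0.7   0.15  1.49 -0.01  1.55 -2.22] w 49.91 F [-0.4  0.2 -0.7] t 60.4 D [ 12.9 -15.1  -8.7] dyaw 0.2 tilt [ 1.12 -1.97  0.02]
q1-yaw->q6 end deg -119.0
[[-0.014, -0.0145, 0.0079, np.float64(1.1), np.float64(-2.0), np.float64(-0.2), 0.05]]
```

Call:
apply_moves(steps=[[[-0.013,-0.014,0,1.1,-2,-0.2,0.05],[0,0,0,0,0,0,0.05],[0,0,0,0,0,0,0.05]]])

```text
time_s: 60.78
tool_pos: [0.4843, -0.2982, 0.2577]
eef_rot: [0.024, 1.0, 0.001, 0.0]
contact_force: [-0.0, -0.0, 0.1]
gripper_width: 0.585
```

```bash
python3 - <<'E'
from rack import *
rows([.484,-.302,.2035],87,.05,vmax=.04)
im,d=shot("top","t30");im,d=shot("scene","s30")
g=np.clip(cv2.resize(im[60:190,240:380],None,fx=5,fy=4.5,interpolation=cv2.INTER_CUBIC).astype(float)*2,0,255).astype(np.uint8)
cv2.imwrite("pics/s30c.png",g)
E
```

```text
tcp [ 0.4843 -0.2982  0.2577] yaw 87.3 q [-0.71  0.15  1.48  0.    1.51 -2.23] w 49.93 F [-0.  -0.   0.1] t 60.77 D [ -0.3  -3.8 -54.2] dyaw -0.3 tilt [ 0.14  0.01 -0.  ]
q1-yaw->q6 end deg -119.0
[[0.0, -0.002, 0.0271, np.float64(0.1), np.float64(0.0), np.float64(0.2), 0.05], [0.0, -0.0019, 0.0271, 0, 0, np.float64(0.2), 0.05]]
```

View pics/s30c.png

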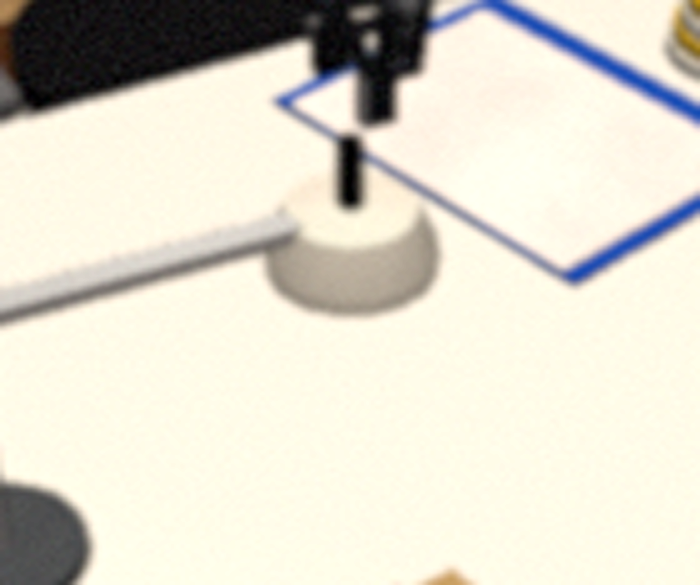

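Call:
apply_moves(steps=[[[0,-0.004,0.008,0,0,0.2,0.05],[0,0,0.015,0,0,0,0.05],[0,0,0.015,0,0,0,0.05],[0,0,0.01,0,0,0,0.05],[0,0,0,0,0,0,0.05]]])

```text
time_s: 61.5
tool_pos: [0.483, -0.3013, 0.2046]
eef_rot: [0.025, 1.0, 0.002, -0.001]
contact_force: [0.5, -0.2, 0.5]
gripper_width: 0.59
```

```bash
python3 - <<'E'
from rack import *
rows([.484,-.302,.2035],87,.05,vmax=.04)
im,d=shot("scene","s31")
g=np.clip(cv2.resize(im[60:190,240:380],None,fx=5,fy=4.5,interpolation=cv2.INTER_CUBIC).astype(float)*2,0,255).astype(np.uint8)
cv2.imwrite("pics/s31c.png",g)
E
```

```text
tcp [ 0.483  -0.3013  0.2046] yaw 87.1 q [-0.71  0.19  1.54  0.    1.41 -2.23] w 50.36 F [ 0.5 -0.2  0.5] t 61.5 D [ 1.  -0.7 -1.1] dyaw -0.1 tilt [ 0.26 -0.15  0.  ]
q1-yaw->q6 end deg -119.0
[[-0.001, -0.0006, 0.0011, np.float64(0.3), np.float64(-0.1), np.float64(0.1), 0.05]]
```

View pics/s31c.png

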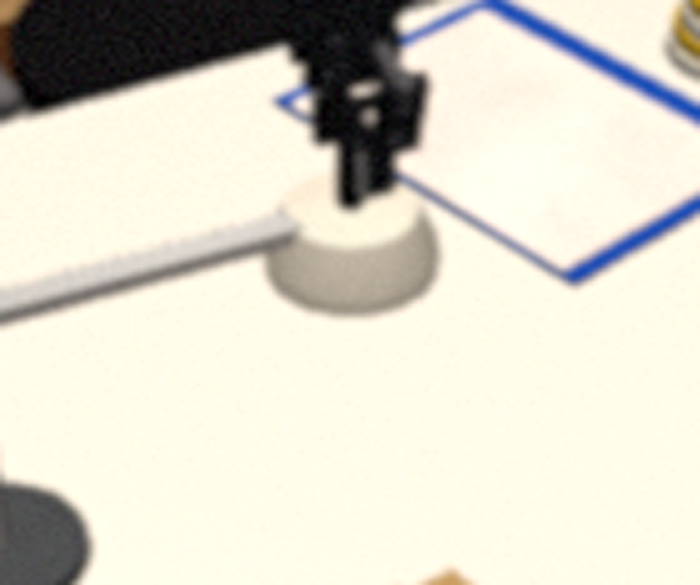

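Call:
apply_moves(steps=[[[-0.001,0,0,0,0,0,0.02],[0,0,0,0,0,0,0.01],[0,0,0,0,0,0,0.005],[0,0,0,0,0,0,0.005],[-0.0004,0.01,0,0,0,2.5,0.005],[-0.0009,0.02,0,0,0,5,0.005],[-0.0009,0.02,0,0,0,5,0.005],[-0.0009,0.02,0,0,0,5,0.005]]])

```text
time_s: 62.55
tool_pos: [0.4987, -0.2346, 0.2065]
eef_rot: [0.183, 0.983, -0.0, -0.001]
contact_force: [1.0, 0.0, -2.5]
gripper_width: 0.16
```

```bash
python3 - <<'E'
from lamp import *
s=read_state()["tool_pos"][:2]-np.array([.719,-.3126]); print("radius",np.hypot(*s).round(4),"angle",np.degrees(np.arctan2(s[1],s[0])).round(1))
plan([.6067,-.1074,.2045],118.7-90)
E
```

```text
radius 0.2337 angle 160.5
tcp [ 0.4987 -0.2346  0.2065] yaw 68.9 q [-0.6   0.15  1.59 -0.    1.41 -1.8 ] w 13.71 F [ 1.   0.  -2.5] t 62.55
tool delta mm [-55.1 157.5   1.9] rotvec deg [-0.05 -0.06 40.24] world D mm [108.  127.2  -2. ] rows 5
```

Call:
apply_moves(steps=[[[-0.0009,0.02,0,0,0,5,0.005],[-0.0009,0.02,0,0,0,5,0.005],[-0.0009,0.02,0,0,0,5,0.005],[-0.0009,0.02,0,0,0,5,0.005],[-0.0009,0.02,0,0,0,5,0.005]]])

```text
time_s: 63.18
tool_pos: [0.5544, -0.1483, 0.2065]
eef_rot: [0.396, 0.918, -0.0, -0.001]
contact_force: [1.0, -0.8, -1.4]
gripper_width: 0.161
```

```bash
python3 - <<'E'
from lamp import *
s=read_state()["tool_pos"][:2]-np.array([.719,-.3126]); print("radius",np.hypot(*s).round(4),"angle",np.degrees(np.arctan2(s[1],s[0])).round(1))
plan([.6067,-.1074,.2045],118.7-90)
E
```

```text
radius 0.2326 angle 135.1
tcp [ 0.5544 -0.1483  0.2065] yaw 43.3 q [-0.41  0.2   1.53 -0.    1.42 -1.17] w 13.77 F [ 1.  -0.8 -1.4] t 63.175
tool delta mm [-6.1 66.1  1.9] rotvec deg [-0.1  -0.13 14.59] world D mm [52.3 40.9 -2. ] rows 2
```

Call:
apply_moves(steps=[[[-0.0003,0.02,0,0,0,4.5,0.005],[-0.0005,0.02,0,0,0,4.5,0.005],[-0.0009,0.016,0,0,0,4,0.005],[0,0,0,0,0,0,0.005]]])

```text
time_s: 63.68
tool_pos: [0.6011, -0.113, 0.2065]
eef_rot: [0.5, 0.866, -0.001, -0.0]
contact_force: [1.7, 0.1, -0.4]
gripper_width: 0.16
```

```bash
python3 - <<'E'
from lamp import *
s=read_state()["tool_pos"][:2]-np.array([.719,-.3126]); print("radius",np.hypot(*s).round(4),"angle",np.degrees(np.arctan2(s[1],s[0])).round(1))
plan([.6067,-.1074,.2045],118.7-90)
E
```

```text
radius 0.2318 angle 120.6
tcp [ 0.6011 -0.113   0.2065] yaw 30.0 q [-0.33  0.28  1.43 -0.    1.43 -0.85] w 13.69 F [ 1.7  0.1 -0.4] t 63.675
tool delta mm [2.  7.6 2. ] rotvec deg [-0.09  0.01  1.33] world D mm [ 5.6  5.6 -2. ] rows 1
```

Call:
apply_moves(steps=[[[0,0,0,0,0,0,0.03],[0,0,0,0,0,0,0.05],[0,0,0,0,0,0,0.05],[0,0,-0.02,0,0,0,0.05],[0,0,-0.04,0,0,0,0.05],[0,0,-0.04,0,0,0,0.05],[0,0,-0.02,0,0,0,0.05],[0,0,0,0,0,0,0.05]]])

```text
time_s: 64.68
tool_pos: [0.5984, -0.1152, 0.3307]
eef_rot: [0.5, 0.866, -0.001, -0.001]
contact_force: [-0.3, 0.8, -0.8]
gripper_width: 0.586
```

```bash
python3 - <<'E'
from h import *
rows([.33,-.35,.30],30,.05,vmax=.045)
E
```

```text
tcp [ 0.5984 -0.1152  0.3307] yaw 30.0 q [-0.33  0.22  1.26 -0.    1.67 -0.85] w 50.01 F [-0.3  0.8 -0.8] t 64.67 D [-268.4 -234.8  -30.7] dyaw -0.0 tilt [-0.2  -0.02 -0.  ]
q1-yaw->q6 end deg -77.0
[[-0.0086, -0.0437, 0.004, np.float64(-0.2), np.float64(-0.0), np.float64(0.0), 0.05], [-0.0086, -0.0437, 0.0038, 0, 0, np.float64(0.0), 0.05], [-0.0086, -0.0437, 0.0038, 0, 0, np.float64(0.0), 0.05], [-0.0086, -0.0437, 0.0038, 0, 0, np.float64(0.0), 0.05], [-0.0086, -0.0437, 0.0038, 0, 0, np.float64(0.0), 0.05], [-0.0086, -0.0437, 0.0038, 0, 0, np.float64(0.0), 0.05], [-0.0086, -0.0437, 0.0038, 0, 0, np.float64(0.0), 0.05], [-0.0086, -0.0437, 0.0038, 0, 0, np.float64(0.0), 0.05]]
```

Call:
apply_moves(steps=[[[-0.008,-0.03,0,0,0,0,0.05],[-0.008,-0.043,0,0,0,0,0.05],[-0.008,-0.043,0,0,0,0,0.05],[-0.008,-0.043,0,0,0,0,0.05],[-0.008,-0.043,0,0,0,0,0.05],[-0.008,-0.043,0,0,0,0,0.05],[-0.008,-0.03,0,0,0,0,0.05],[0,0,0,0,0,0,0.05],[0,0,0,0,0,0,0.05]]])

```text
time_s: 65.8
tool_pos: [0.377, -0.3032, 0.3187]
eef_rot: [0.5, 0.866, -0.0, -0.01]
contact_force: [0.1, 0.1, 0.1]
gripper_width: 0.586
```

```bash
python3 - <<'E'
from rack import *
im,d=shot("scene","s40")
for j in jars("scene",d,pr=False): print(j[0].round(1),j[1],j[2].round(4),"rack",inrk(j[2]).round(4))
cv2.imwrite("pics/s40b.png",np.clip(cv2.resize(im[80:380,180:480],None,fx=2,fy=2,interpolation=cv2.INTER_CUBIC).astype(float)*2,0,255).astype(np.uint8))
im,d=shot("top","t40");P=cloud("top",d);H=P[...,2]
m=(H>.25)&(H<.27)&(abs(P[...,0]-.6)<.06)&(abs(P[...,1]+.11)<.06);k=P[m].mean(0);print("knob",k,m.sum(),"rackmid",rk(.03),"dist",np.hypot(*(k[:2]-rk(.03))))
cv2.imwrite("pics/t40b.png",np.clip(im.astype(float)*2,0,255).astype(np.uint8))
print(read_state()["tool_pos"],read_state()["contact_force"],read_state()["time_s"])
E
```

```text
[237.7 173.4] 78 [ 0.7194 -0.3054  0.0651] rack [ 0.1076 -0.207 ]
[304.8 206.6] 200 [ 0.6035 -0.1113  0.0545] rack [0.0242 0.0032]
[288.3 216.1] 205 [ 0.6574 -0.1039  0.0547] rack [0.0786 0.0019]
[363.9 242.3] 330 [0.5233 0.0647 0.0536] rack [-0.0269  0.1898]
[440.6 244.7] 208 [0.3525 0.1653 0.0495] rack [-0.1793  0.3163]
[344.4 253.9] 338 [0.5862 0.0715 0.0538] rack [0.0363 0.1864]
[323.7 265.8] 353 [0.6489 0.0769 0.0538] rack [0.0991 0.1817]
[272.8 262.9] 265 [0.7583 0.0156 0.0647] rack [0.1973 0.1037]
[277.9 283.8] 252 [0.7723 0.0732 0.0651] rack [0.2203 0.1584]
[301.7 327. ] 272 [0.7717 0.1961 0.0656] rack [0.2394 0.2797]
knob [ 0.60074395 -0.11258949  0.26046766] 55 rackmid [ 0.60972771 -0.11351545] dist 0.009031356520419599
[ 0.37743556 -0.30304278  0.31898262] [-0.65508616 -0.17594989  0.03915997] 65.9
```

View pics/s40b.png

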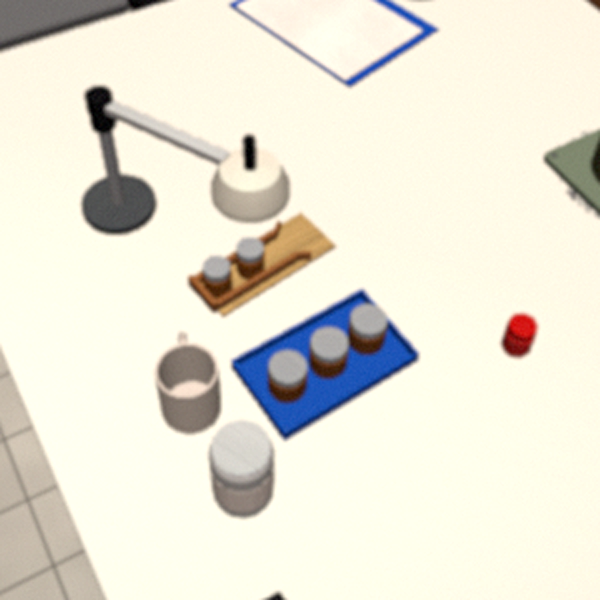

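View pics/t40b.png

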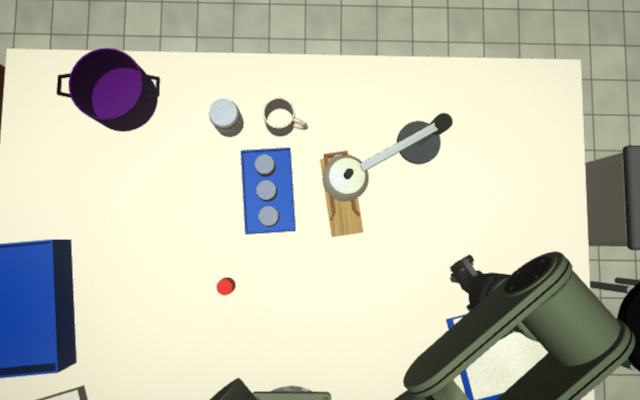

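```bash
python3 - <<'E'
from station import *
print(finish_job())
E
```

```text
the job is handed in; nothing more can be done
None
```

The job is done and handed in at 65.9 s of the 210 s limit. I swung the lamp clear, sorted all five jars that were there, and swung the lamp back over the rack and let go.

- **Lamp:** it was about 0.22 m from the rack's middle while I sorted. At the end the top camera puts its knob 9 mm from the rack's middle.
- **Slim jars:** both stand upright between the rails, with centres at about rack x = +24 mm and +79 mm (the limit is -20 mm). The deeper one had moved about 11 mm further in while the arm was away, and it was still fine.
- **Wide jars:** all three stand upright in the tray. I left the mug, the can and the red look-alike alone.
- **Disagreements:**
  - By both cameras the fingertips sat about 30 to 45 mm higher than the reported TCP, depending on the opening, so I set heights from the pictures and from contact.
  - The two cameras differ by about 4 mm in y, so I used the average.
- **Grip force:** the move interface fixes it, so I held the jars by closing to about 1.3 mm under their width. The force on the glass was never measured, but no jar slipped.

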